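# Load the lining rig's brushes and set its slide, slack taken up

### The arm

A 7-joint arm with a two-finger parallel gripper is mounted at the origin on the work surface. World frame = base frame: x ahead of the robot, y to its left, z up, the work surface at z = 0. Lengths are in mm, angles in degrees, forces in N, time in s.
With the tool pointing down it reaches from about 425 to 1025 mm from the base axis. Payload 3.6 kg.
Tool frame: the origin (TCP) lies midway between the tips of the shut fingers; the grasp point (between the pads) lies 19 mm behind it; y points along the fingers, x is the direction in which the jaws open and shut, and the axes are right-handed (so a half turn about y gives the same grasp; the last joint's range is limited). The gripper opens to 85 mm and grips with 20 to 120 N. Pads are 22 mm wide; open, the fingers measure 114 mm over their backs; the gripper's body (76 mm by 85 mm) begins 54 mm behind the grasp point. The pads swing forward as they close: fully open they stand 13 mm farther back than shut.
Start: joints at [-79.097, 33.873, 2.773, 92.16, -1.908, 54.013, -1.931], TCP at [202.999, 696.004, 231.302] pointing down, gripper open.
Joint ranges: [-153.93, 153.93], [-27.13, 128.08], [-72.61, 78.16], [10.71, 143.7], [-87.88, 267.88], [4.46, 118.87], [-176.78, 176.78]. Speed limits (degrees/s): [147.25, 147.25, 180, 180, 180, 180, 180].

### API

Orientations are given as a 3x3 rotation matrix whose columns are the frame's x, y, z axes.
In Python, from plant import robot, imaging, spotter gives the robot as it stands.
- The arm moves only by the tool apply_moves, never from a script. Its argument "series" is a list of rows, each an object of numbers: "grip": the opening, from -1 (shut) to 1 (fully open), so that 0 is half open; "x", "y", "z": the shift along the tool's x, y, z in m; "spin": the turn about the tool's y in degrees. A call has 1 to 20 rows; each row shifts and turns the commanded pose from where the row before left it, along the tool's axes as they then stand; what a row does not reach is not made up. A row lasts 1/12 s, in which the tool goes at most 41.7 mm and 7.16 degrees, less where a joint would pass 70% of its speed; a pose out of reach is approached as far as the arm can. A call is refused whole if a number of a shift passes 0.0417 or a number of a turn 7.16, either way. A call with a gripper value outside its range is refused whole. The fingers move at their own pace and stop on an object; "squeeze" is the grip in N (left out, the last holds). Time passes only in rows, so rows that do not move let the fingers close. It gives the time, the measured TCP pose, the force and the opening at its end, in the units of the state.
- robot.read_state(): the state, without advancing time (a new reading comes with each control period).
- imaging.camera(name): name is "scene" or "top" or "wrist"; returns the picture (420x560x3 uint8, blue, green, red); there is no depth.
- imaging.calibration(name): a dict with "fx", "fy", "cx", "cy" (pixels), "cam_to_world" (4x4, takes a point from camera to world coordinates). Camera axes: x right, y down, z forward; pixel columns grow to the right and rows downward; lengths in mm; the calibration is good to about 2 mm. A picture is of the moment at which its call begins: read the wrist's pose just before it. calibration takes no time and is no camera call; for the wrist camera it gives the pose at the moment of the call.
- robot.close_job(): hands the job in, once; it reports no verdict.
Trained networks look in the newest picture that a camera, given by its name, has taken for a name from the list of things; names that differ only in an ending like _2 or _b are one class to them, and where a whole thing is asked for, a point or a joint stands for the part that bears it (a point fixed in the world has none). Each returns a list of dicts, best first, with "score" (0 to 1); they miss things now and then, are a little off and sometimes report something else, mostly with a low value. They report only what shows in the picture. A call takes as long as a camera call. They do not tell look-alikes from the thing itself.
- spotter.outline_of(thing, camera): "mask" (420x560 bool, what is visible of it) and "pixel" ([column, row] in pixels, amid what is visible of it).
The state is a dict: "clock": time; "joint_positions": joint angles; "dq": joint speeds; "effort": joint torques, N m; "position": TCP position; "tool_rot": TCP orientation; "wrist_force": force on the tool from outside, world axes, zero at the start; "torque": the same for the moment, N m; "grip_width": finger opening in mm.
Only numpy, scipy, OpenCV 4.12 (cv2) and the standard library are available. Lean on these libraries where they do the work, as an engineer would, in place of code of your own. Each camera call takes 0.05 s, during which the arm holds its last target.

### The job

Get the lining rig ready for the next platter: with the slide still clamped, press every brush from the ware board into a pair of fork clips of its own on the carriage (any place), down past the sprung jaw until it lies fully home in both forks with its bristles out over the platter. Then swing the clamp lever free and crank the carriage back until its pointer is about a centimetre past the setting mark on the crank side, and bring it up level with the mark moving only away from the crank, so that the slack in the worn rack is taken up; if you overrun, go back and come up again. Finally swing the clamp lever fully home again, and leave the jar, cup and bowl alone.

Things in the scene. Friction and masses are not known exactly. Their poses are not given: they have to be found in the camera images.
- brush1_mid (a point): Middle of flat glaze brush 1's handle, on its axis (hold it here). 170 mm long, 70 g: round wooden handle, 16 mm diameter, from 65 mm behind this point to 49 mm ahead; then steel ferrule and brown bristles 22 mm wide, 14 mm thick, to 105 mm ahead. x axis: towards the bristles; z: normal to their flat. Starts flat on a fixed 8 mm thick plywood ware board. None if absent.
- brush1_tip (a point): End of brush 1's bristles, on its axis, 105 mm ahead of brush1_mid; same axes.
- brush2_mid (a point): Middle of flat glaze brush 2's handle, on its axis (hold it here). 170 mm long, 70 g: round wooden handle, 16 mm diameter, from 65 mm behind this point to 49 mm ahead; then steel ferrule and brown bristles 28 mm wide, 14 mm thick, to 105 mm ahead. x axis: towards the bristles; z: normal to their flat. Starts flat on a fixed 8 mm thick plywood ware board. None if absent.
- brush2_tip (a point): End of brush 2's bristles, on its axis, 105 mm ahead of brush2_mid; same axes.
- brush3_mid (a point): Middle of flat glaze brush 3's handle, on its axis (hold it here). 170 mm long, 70 g: round wooden handle, 16 mm diameter, from 65 mm behind this point to 49 mm ahead; then steel ferrule and brown bristles 34 mm wide, 14 mm thick, to 105 mm ahead. x axis: towards the bristles; z: normal to their flat. Starts flat on a fixed 8 mm thick plywood ware board. None if absent.
- brush3_tip (a point): End of brush 3's bristles, on its axis, 105 mm ahead of brush3_mid; same axes.
- brush4_mid (a point): Middle of flat glaze brush 4's handle, on its axis (hold it here). 170 mm long, 70 g: round wooden handle, 16 mm diameter, from 65 mm behind this point to 49 mm ahead; then steel ferrule and brown bristles 28 mm wide, 14 mm thick, to 105 mm ahead. x axis: towards the bristles; z: normal to their flat. Starts flat on a fixed 8 mm thick plywood ware board. None if absent.
- brush4_tip (a point): End of brush 4's bristles, on its axis, 105 mm ahead of brush4_mid; same axes.
- clip1 (a point): Clip place 1 of 4 on the carriage, nearest the crank: where a brush's handle middle lies when home. x: to the platter, as the bristles must point; y: along the slide, away from the crank; z: up. Two steel forks, 10 mm long, 28 mm before and behind this point: slots 18 mm wide, open upwards, bottom 8 mm below it. Space between the forks free to 37 mm below. Places move with the carriage.
- clip2 (a point): Clip place 2 (like clip1, 64 mm from it). Fixed prong on the -y side of each slot, flared out from 15 mm above this point, top 27 mm above. On the +y side both forks share one sprung hinged jaw, with a round steel finger 8 mm thick just outside each fork (37 mm from this point), its nose reaching 3.5 mm over the slot.
- clip3 (a point): Clip place 3 (like clip1, 64 mm beyond clip2). A handle pushed straight down meets the jaw's noses with its axis about 15 mm above this point, springs them aside with 10 to 15 N in all, and they snap back over it. Pulled straight up it comes out with a similar force.
- clip4 (a point): Clip place 4 (like clip1, 64 mm beyond clip3), farthest from the crank. The carriage (plate 90 x 222 mm, 68 mm up) slides along y on a fixed grey bed, stiffly (4 N) when unclamped; x axis points across it to the 424 mm slip-coated platter on its wheel, top 86 mm up. The crank housing is 76 mm square and 96 mm tall.
- crank (a joint): Angle of the crank on the grey pinion housing at the slide's right end, vertical axis; rad, 0 at the start, growing counter-clockwise from above, range -8 to 1.6. Drives the rack bar 12 mm per rad: counter-clockwise moves it away from the crank, clockwise towards it. Stays where left.
- crank_axis (a point): Point on the crank's axis, level with the middle of its handle.
- crank_handle (a point): Centre of the crank's upright handle: dark wooden cylinder, 20 mm diameter, 27 mm up and down from this point, spinning freely on its pin, 40 mm from the axis. The crank arm's top is 27 mm below this point. About 2 N turns the crank.
- dog (a point): Driving dog on the rack bar: dark steel upright, 10 mm wide along the slide, standing in a worn slot between two aluminium lugs on the carriage's front.
- slot (a point): Middle of the dog's 15 mm slot, on the carriage; y along the slide, away from the crank. The dog has 2.5 mm slack each way: in this frame its y is +2.5 mm when bearing on the lug away from the crank (slack taken up the right way) and -2.5 mm on the other lug.
- pointer (a point): Tip of the carriage's pointer: steel blade 3 mm thick on its front edge, pointing to the robot, between clip places 1 and 2.
- mark_tip (a point): Tip of the setting mark: steel blade 3 mm thick on a dark saddle clip (16 x 18 x 20 mm) on the aluminium scale bar before the carriage, pointing at the carriage. y: along the slide, away from the crank. Carriage is set when the pointer's y in this frame is 0. At the start the pointer is about 20 to 55 mm beyond it, away from the crank.
- clamp (a joint): Angle of the slide's clamp lever, vertical axis, on the grey block at the slide's left end, away from the crank; rad: 0 = clamped (so at the start), grows clockwise from above to 0.9 = released; the carriage is held below about 0.1 and quite free above 0.3. Stays where left; about 2 N at its post swings it.
- clamp_post (a point): Middle of the clamp lever's upright round steel post, 16 mm diameter, 46 mm tall (23 mm up and down from this point). y axis: outwards along the lever; the pivot is 70 mm from this point along -y. Swinging it inwards, to the robot, clamps; outwards, to the platter, releases.
- jar: Closed glaze jar, 72 mm across, 85 mm tall, origin under its centre; leave it alone.
- pot: Terracotta cup, 90 mm across, 75 mm tall, origin under its centre; leave it alone.
- bowl: White bowl, 130 mm across, 55 mm tall, origin under its centre; leave it alone.
Not all that is in view belongs to the job. Leave any turquoise or yellow look-alike of the part that bears brush4_mid alone.

How it is judged:
By the outcome, as a careful person would: the job done as asked, in the order asked, and still so for the second after the job is handed in, with the robot touching nothing.
Of brush1, brush2, brush3, brush4 only 2 to 4 are there at a start; the rules pass over those that are not, and their reading is None.
At some moment in a run one of brush1, brush2, brush3, brush4 may be knocked a few centimetres aside while the robot is not near it.
Once in a run the grip may slacken for a moment while it holds something.
It also fails if it takes over 210 s, if anything falls off the work surface, if the arm or the gripper's body presses on something with over 40 N, if the wrist force passes 120 N, or if a joint passes its speed limit or range.

## Working session

There is one attempt and no reset: what is moved stays moved. The work goes in short steps, Python scripts to look and compute and a tool call to move; the robot and the scene stay as the last step left them, time stands still between calls to the robot, and variables do not carry over. Pictures are saved under pics/ and viewed, and the job is handed in when it is done.

Besides the shell and the picture viewer there is one more tool, called after "Request:" by a JSON object that holds its "op" and its "data", one argument or row to a line. apply_moves: Moves the arm, as the interface text tells. Its arguments: {"type":"object","properties":{"series":{"type":"array","items":{"type":"object","properties":{"grip":{"type":"number"},"x":{"type":"number"},"y":{"type":"number"},"z":{"type":"number"},"spin":{"type":"number"}}}},"squeeze":{"type":"number"}},"required":["series"]}

```bash
ls; mkdir -p pics; cat > h.py <<'E'
import numpy as np, cv2
from plant import robot, imaging, spotter
E
python3 - <<'E'
from h import *
s=robot.read_state()
for k,v in s.items(): print(k,np.round(v,3).tolist())
for n in ["scene","top","wrist"]:
    c=imaging.calibration(n); print(n,{k:np.round(v,3).tolist() for k,v in c.items()})
    cv2.imwrite(f"pics/{n}0.png",imaging.camera(n))
E
```

```text
pics
clock 0.0
joint_positions [-79.099, 33.927, 2.768, 92.238, -1.909, 54.013, -1.93]
dq [-0.007, 0.071, -0.055, 0.027, 0.08, -0.049, -0.055]
effort [-0.0, -54.869, 1.546, -19.813, 0.009, 0.009, 0.0]
position [202.733, 695.191, 230.115]
tool_rot [[0.28, -0.001, -0.96], [0.96, -0.002, 0.28], [-0.002, -1.0, -0.0]]
wrist_force [-0.373, 0.622, 0.862]
torque [0.013, -0.013, 0.002]
grip_width 85.502
scene {'fx': 490.411, 'fy': 490.411, 'cx': 278.971, 'cy': 205.782, 'cam_to_world': [[0.821, 0.412, -0.396, 1014.789], [0.571, -0.611, 0.548, -637.642], [-0.016, -0.676, -0.737, 1067.518], [0.0, 0.0, 0.0, 1.0]]}
top {'fx': 529.327, 'fy': 529.327, 'cx': 273.472, 'cy': 215.167, 'cam_to_world': [[0.011, -0.996, 0.094, 388.491], [-1.0, -0.012, -0.013, 81.443], [0.014, -0.094, -0.995, 1445.98], [0.0, 0.0, 0.0, 1.0]]}
wrist {'fx': 360.826, 'fy': 360.826, 'cx': 280.278, 'cy': 208.258, 'cam_to_world': [[0.28, 0.917, 0.284, 130.508], [0.96, -0.266, -0.086, 717.629], [-0.003, 0.297, -0.955, 374.296], [0.0, 0.0, 0.0, 1.0]]}
```

View pics/scene0.png

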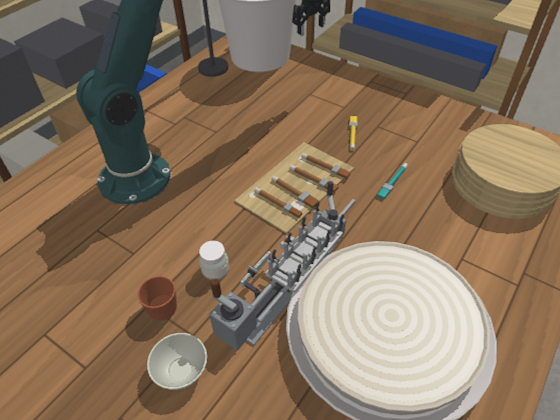

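View pics/top0.png

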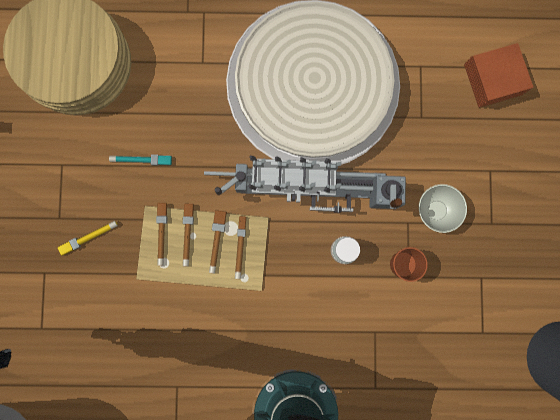

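View pics/wrist0.png

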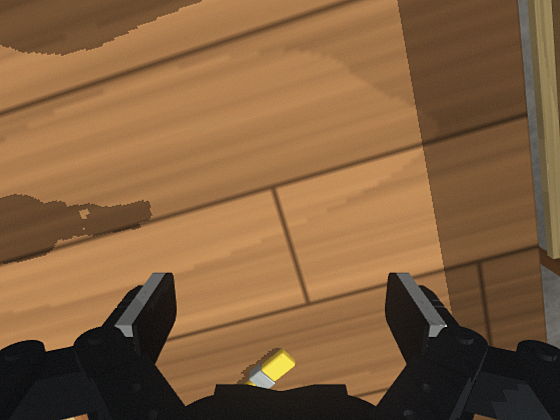

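```bash
cat >> h.py <<'E'
def ray(n,px,cal=None):
    c=cal or imaging.calibration(n); T=np.array(c["cam_to_world"])
    d=np.array([(px[0]-c["cx"])/c["fx"],(px[1]-c["cy"])/c["fy"],1.0])
    return T[:3,3],T[:3,:3]@d
def atz(n,px,z,cal=None):
    o,d=ray(n,px,cal); return o+d*(z-o[2])/d[2]
def proj(n,P,cal=None):
    c=cal or imaging.calibration(n); T=np.array(c["cam_to_world"])
    q=T[:3,:3].T@(np.array(P,float)-T[:3,3]); return np.array([c["fx"]*q[0]/q[2]+c["cx"],c["fy"]*q[1]/q[2]+c["cy"]])
def tri(obs):
    A=np.zeros((3,3));b=np.zeros(3)
    for n,px in obs:
        o,d=ray(n,px); d=d/np.linalg.norm(d); M=np.eye(3)-np.outer(d,d); A+=M;b+=M@o
    return np.linalg.solve(A,b)
def st():
    s=robot.read_state(); print("t",round(s["clock"],2),"pos",np.round(s["position"],1),"F",np.round(s["wrist_force"],1),"w",round(s["grip_width"],1),"xax",np.round(np.array(s["tool_rot"])[:,0],3)); return s
E
python3 - <<'E'
from h import *
im=imaging.camera("top")
for th in ["brush1_mid","brush2_mid","brush3_mid","brush4_mid","clip1","crank_handle","clamp_post","mark_tip","pointer","dog"]:
    try: r=spotter.outline_of(th,"top")
    except Exception as e: print(th,e); continue
    for o in r[:6]:
        m=o["mask"]; ys,xs=np.nonzero(m)
        line=[th,round(o["score"],2),np.round(o["pixel"],1).tolist(),int(m.sum()),(xs.min(),xs.max(),ys.min(),ys.max())]
        if "brush" in th:
            p=np.array([atz("top",(x,y),16)[:2] for x,y in zip(xs,ys)])
            c=p.mean(0); u,s_,v=np.linalg.svd(p-c,full_matrices=False); a=v[0]
            t=(p-c)@a; line+=[np.round(c,1).tolist(),np.round(np.degrees(np.arctan2(a[1],a[0])),1),round(t.min(),1),round(t.max(),1)]
        print(*line)
cv2.imwrite("pics/top_brush.png",cv2.resize(im[190:300,120:290],None,fx=4.5,fy=4.5,interpolation=cv2.INTER_CUBIC))
cv2.imwrite("pics/top_rig.png",cv2.resize(im[145:225,195:415],None,fx=3.6,fy=3.6,interpolation=cv2.INTER_CUBIC))
im=imaging.camera("scene")
cv2.imwrite("pics/sc_rig.png",cv2.resize(im[170:350,200:370],None,fx=3.3,fy=3.3,interpolation=cv2.INTER_CUBIC))
E
```

```text
brush1_mid 0.81 [238.6, 243.0] 401 (np.int64(236), np.int64(245), np.int64(216), np.int64(278)) [442.1, 152.7] 176.5 -78.6 89.0
brush2_mid 0.86 [187.9, 229.0] 421 (np.int64(183), np.int64(193), np.int64(204), np.int64(265)) [477.5, 296.3] 178.3 -74.1 91.1
brush3_mid 0.7 [216.5, 233.5] 414 (np.int64(210), np.int64(224), np.int64(211), np.int64(272)) [465.7, 215.6] 172.9 -68.3 98.1
brush4_mid 0.83 [145.8, 159.5] 467 (np.int64(109), np.int64(171), np.int64(155), np.int64(165)) [672.0, 419.9] 89.3 -75.1 94.3
brush4_mid 0.82 [162.4, 226.9] 402 (np.int64(156), np.int64(166), np.int64(204), np.int64(265)) [476.0, 366.7] -179.4 -74.5 90.2
brush4_mid 0.75 [81.1, 241.9] 464 (np.int64(58), np.int64(117), np.int64(221), np.int64(254)) [453.8, 571.1] 117.8 -94.9 75.5
brush4_mid 0.27 [393.9, 193.2] 229 (np.int64(386), np.int64(401), np.int64(184), np.int64(208)) [582.6, -263.5] -167.0 -32.3 34.9
clip1 0.88 [293.5, 178.2] 3185 (np.int64(209), np.int64(339), np.int64(157), np.int64(201))
clip1 0.32 [391.7, 191.5] 279 (np.int64(386), np.int64(401), np.int64(183), np.int64(208))
crank_handle 0.65 [392.7, 190.2] 264 (np.int64(386), np.int64(401), np.int64(183), np.int64(208))
crank_handle 0.26 [287.9, 173.2] 3217 (np.int64(204), np.int64(341), np.int64(156), np.int64(202))
clamp_post 0.51 [230.2, 180.3] 222 (np.int64(215), np.int64(244), np.int64(172), np.int64(194))
mark_tip 0.61 [336.3, 208.8] 56 (np.int64(333), np.int64(341), np.int64(205), np.int64(212))
pointer 0.93 [292.5, 171.5] 3141 (np.int64(204), np.int64(340), np.int64(157), np.int64(202))
dog 0.56 [350.7, 181.0] 223 (np.int64(291), np.int64(372), np.int64(179), np.int64(201))
dog 0.47 [240.5, 247.4] 469 (np.int64(235), np.int64(246), np.int64(216), np.int64(279))
```

```bash
ls -la pics
```

```text
total 2216
drwxr-xr-x 2 agent agent   4096 Dec  7 15:54 .
drwxr-xr-x 3 agent agent   4096 Dec  7 15:53 ..
-rw-r--r-- 1 agent agent 424255 Dec  7 15:54 sc_rig.png
-rw-r--r-- 1 agent agent 360099 Dec  7 15:54 scene0.png
-rw-r--r-- 1 agent agent 393898 Dec  7 15:54 top0.png
-rw-r--r-- 1 agent agent 414363 Dec  7 15:54 top_brush.png
-rw-r--r-- 1 agent agent 298674 Dec  7 15:54 top_rig.png
-rw-r--r-- 1 agent agent 356915 Dec  7 15:54 wrist0.png
```

View pics/top_rig.png

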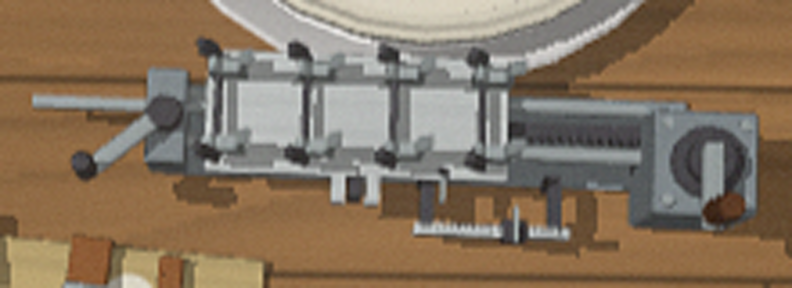

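View pics/sc_rig.png

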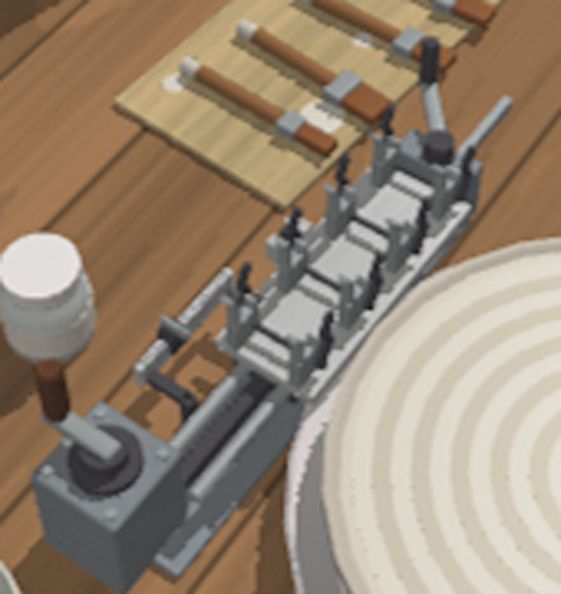

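View pics/top_brush.png

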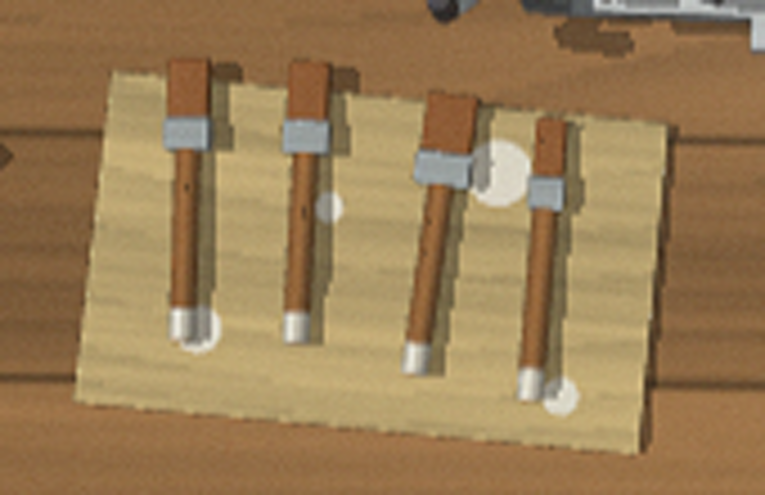

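Request:
{"op": "apply_moves", "data": {
  "series": [
    {"spin":-5.43},
    {"spin":-5.43},
    {"spin":-5.43},
    {"x":-0.034,"z":-0.0167,"y":-0.0044},
    {"x":-0.034,"z":-0.0167,"y":-0.0044},
    {"x":-0.034,"z":-0.0167,"y":-0.0044},
    {"x":-0.034,"z":-0.0167,"y":-0.0044},
    {"x":-0.034,"z":-0.0167,"y":-0.0044},
    {"x":-0.034,"z":-0.0167,"y":-0.0044},
    {"x":-0.034,"z":-0.0167,"y":-0.0044},
    {"x":-0.034,"z":-0.0167,"y":-0.0044},
    {"x":-0.034,"z":-0.0167,"y":-0.0044},
    {"x":-0.034,"z":-0.0167,"y":-0.0044},
    {"x":-0.034,"z":-0.0167,"y":-0.0044},
    {"x":-0.034,"z":-0.0167,"y":-0.0044},
    {"x":-0.034,"z":-0.0167,"y":-0.0044},
    {"x":-0.034,"z":-0.0167,"y":-0.0044},
    {"x":-0.034,"z":-0.0167,"y":-0.0044},
    {"x":-0.034,"z":-0.0167,"y":-0.0044},
    {}
  ]
}}

```text
schema error: expected keys grip, x, y, z, spin
```

```bash
python3 - <<'E'
from h import *
st()
im=imaging.camera("wrist"); cv2.imwrite("pics/w1.png",cv2.resize(im,(800,600),interpolation=cv2.INTER_CUBIC))
E
```

```text
t 0.75 pos [203.  696.  231.4] F [-0.4 -0.6 -0.7] w 85.6 xax [0.28 0.96 0.  ]
```

View pics/w1.png

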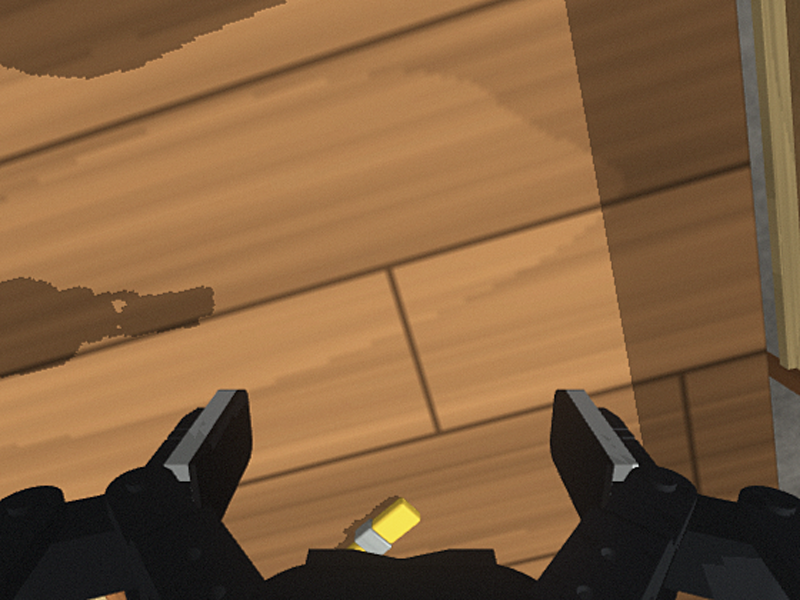

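Request:
{"op": "apply_moves", "data": {
  "series": [
    {"grip":1,"x":0,"y":0,"z":0,"spin":-5.43},
    {"grip":1,"x":0,"y":0,"z":0,"spin":-5.43},
    {"grip":1,"x":0,"y":0,"z":0,"spin":-5.43},
    {"grip":1,"x":-0.034,"y":-0.0044,"z":-0.0167,"spin":0},
    {"grip":1,"x":-0.034,"y":-0.0044,"z":-0.0167,"spin":0},
    {"grip":1,"x":-0.034,"y":-0.0044,"z":-0.0167,"spin":0},
    {"grip":1,"x":-0.034,"y":-0.0044,"z":-0.0167,"spin":0},
    {"grip":1,"x":-0.034,"y":-0.0044,"z":-0.0167,"spin":0},
    {"grip":1,"x":-0.034,"y":-0.0044,"z":-0.0167,"spin":0},
    {"grip":1,"x":-0.034,"y":-0.0044,"z":-0.0167,"spin":0},
    {"grip":1,"x":-0.034,"y":-0.0044,"z":-0.0167,"spin":0},
    {"grip":1,"x":-0.034,"y":-0.0044,"z":-0.0167,"spin":0},
    {"grip":1,"x":-0.034,"y":-0.0044,"z":-0.0167,"spin":0},
    {"grip":1,"x":-0.034,"y":-0.0044,"z":-0.0167,"spin":0},
    {"grip":1,"x":-0.034,"y":-0.0044,"z":-0.0167,"spin":0},
    {"grip":1,"x":-0.034,"y":-0.0044,"z":-0.0167,"spin":0},
    {"grip":1,"x":-0.034,"y":-0.0044,"z":-0.0167,"spin":0},
    {"grip":1,"x":-0.034,"y":-0.0044,"z":-0.0167,"spin":0},
    {"grip":1,"x":-0.034,"y":-0.0044,"z":-0.0167,"spin":0},
    {"grip":1,"x":0,"y":0,"z":0,"spin":0}
  ]
}}

```text
clock: 2.47
position: [474.5, 143.7, 303.2]
tool_rot: [[0.012, 0.005, -1.0], [1.0, -0.003, 0.012], [-0.003, -1.0, -0.005]]
wrist_force: [0.2, -0.1, 1.1]
grip_width: 85.4
```

```bash
python3 - <<'E'
from h import *
st()
im=imaging.camera("wrist"); cv2.imwrite("pics/w2.png",cv2.resize(im,(800,600),interpolation=cv2.INTER_CUBIC))
E
```

```text
t 2.47 pos [474.5 143.7 303.2] F [ 0.2 -0.1  1.1] w 85.4 xax [ 0.012  1.    -0.003]
```

View pics/w2.png

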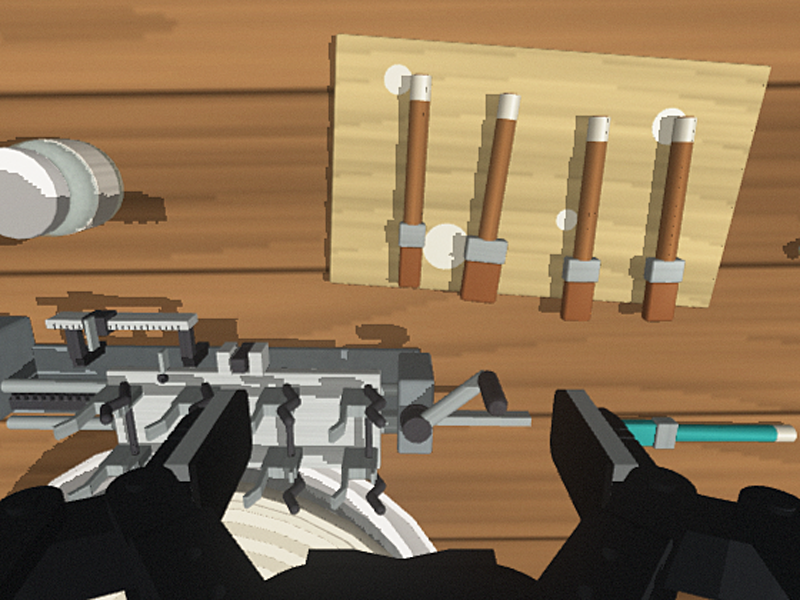

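```bash
cat >> h.py <<'E'
def brush(th,cam,z=16):
    out=[]
    for o in spotter.outline_of(th,cam)[:4]:
        m=o["mask"]; ys,xs=np.nonzero(m); cal=imaging.calibration(cam)
        p=np.array([atz(cam,(x,y),z,cal)[:2] for x,y in zip(xs,ys)])
        c=p.mean(0); u,s_,v=np.linalg.svd(p-c,full_matrices=False); a=v[0]
        if a[0]<0: a=-a
        t=(p-c)@a
        # end points; axis: fit on handle part only
        hsel=t<t.min()+105
        c2=p[hsel].mean(0); a2=np.linalg.svd(p[hsel]-c2,full_matrices=False)[2][0]; a2=a2*np.sign(a2[0])
        tt=(p-c2)@a2; L=tt.max()-tt.min(); mid=c2+a2*(tt.min()+65+(L-170)/2)
        out.append((o["score"],mid,np.degrees(np.arctan2(a2[1],a2[0])),L))
    return out
E
python3 - <<'E'
from h import *
imaging.camera("wrist");imaging.camera("top")
for i in (1,2,3,4):
  for c in ("wrist","top"):
    for r in brush(f"brush{i}_mid",c): print(i,c,round(r[0],2),np.round(r[1],1),round(r[2],1),round(r[3],1))
E
```

```text
1 wrist 0.76 [415.6 161.9] -3.0 171.6
2 wrist 0.73 [444.9 305.5] -0.9 171.3
2 wrist 0.22 [600.4 -86.3] -27.0 285.7
2 top 0.67 [447.6 297. ] -1.8 167.8
2 top 0.65 [ 524.  -105.8] -10.4 20.4
2 top 0.54 [565.7 -13.8] -37.3 255.5
3 wrist 0.66 [428.6 227.7] -6.0 171.3
4 wrist 0.71 [447.  373.9] 1.0 170.4
4 wrist 0.7 [665.  425.1] 86.8 157.6
4 wrist 0.56 [599.7 -86.2] -28.2 297.4
4 wrist 0.5 [471.7 484.4] 18.1 14.3
4 top 0.86 [448.4 581.3] -61.6 170.4
4 top 0.79 [450.9 366.6] 0.6 170.1
4 top 0.6 [671.8 410.9] 89.4 166.7
```

Request:
{"op": "apply_moves", "data": {
  "series": [
    {"grip":1,"x":-0.03,"y":0,"z":-0.025,"spin":0},
    {"grip":1,"x":-0.03,"y":0,"z":-0.025,"spin":0},
    {"grip":1,"x":-0.03,"y":0,"z":-0.025,"spin":0},
    {"grip":1,"x":-0.01,"y":0,"z":-0.01,"spin":0},
    {"grip":1,"x":0,"y":0,"z":0,"spin":0}
  ]
}}

```text
clock: 3.43
position: [558.2, 48.0, 301.8]
tool_rot: [[0.006, 0.002, -1.0], [1.0, -0.002, 0.006], [-0.002, -1.0, -0.002]]
wrist_force: [0.1, -0.0, -0.4]
grip_width: 85.6
```

```bash
python3 - <<'E'
from h import *
st()
im=imaging.camera("wrist"); cv2.imwrite("pics/w3.png",cv2.resize(im,(800,600),interpolation=cv2.INTER_CUBIC)); cv2.imwrite("pics/w3raw.png",im)
np.save("w3cal.npy",imaging.calibration("wrist")["cam_to_world"])
E
```

```text
t 3.43 pos [558.2  48.  301.8] F [ 0.1 -0.  -0.4] w 85.6 xax [ 0.006  1.    -0.002]
```

View pics/w3.png

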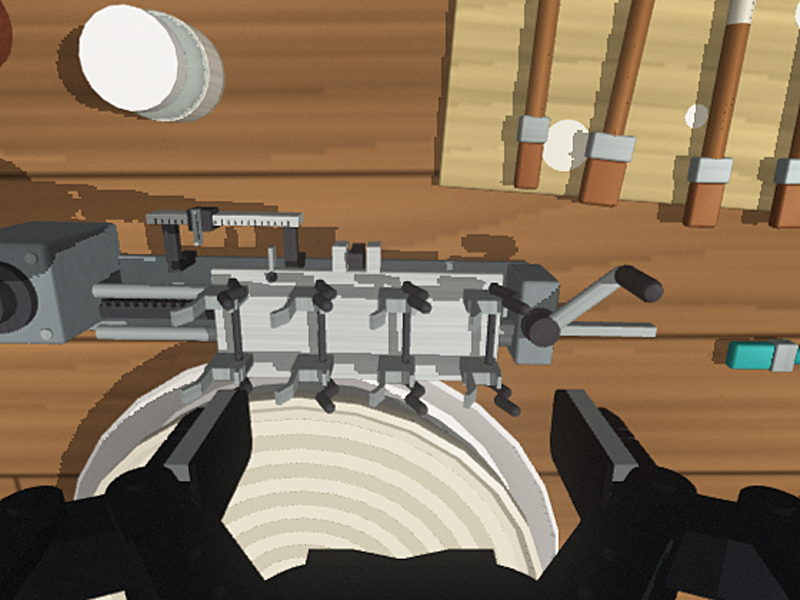

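```bash
python3 - <<'E'
from h import *
st()
im=imaging.camera("wrist"); cv2.imwrite("pics/w4raw.png",im)
np.save("w4cal.npy",imaging.calibration("wrist")["cam_to_world"])
st()
for i in (1,2,3):
  for c in ("wrist",):
    for r in brush(f"brush{i}_mid",c): print(i,c,round(r[0],2),np.round(r[1],1),round(r[2],1),round(r[3],1))
cv2.imwrite("pics/w4a.png",cv2.resize(im[140:300,60:330],None,fx=2.95,fy=2.95,interpolation=cv2.INTER_CUBIC))
cv2.imwrite("pics/w4b.png",cv2.resize(im[140:300,290:560],None,fx=2.95,fy=2.95,interpolation=cv2.INTER_CUBIC))
E
```

```text
t 3.48 pos [556.4  50.7 301.5] F [ 0.4 -1.  -0. ] w 85.6 xax [ 0.003  1.    -0.001]
t 3.53 pos [555.3  52.5 301.3] F [-0.1  0.7 -0.3] w 85.4 xax [0. 1. 0.]
1 wrist 0.69 [431.2 158.4] -3.3 140.5
1 wrist 0.63 [ 388.4 -241.3] -12.9 36.0
2 wrist 0.92 [446.4 303.3] -1.1 171.7
3 wrist 0.81 [437.8 224.8] -6.9 156.7
```

View pics/w4a.png

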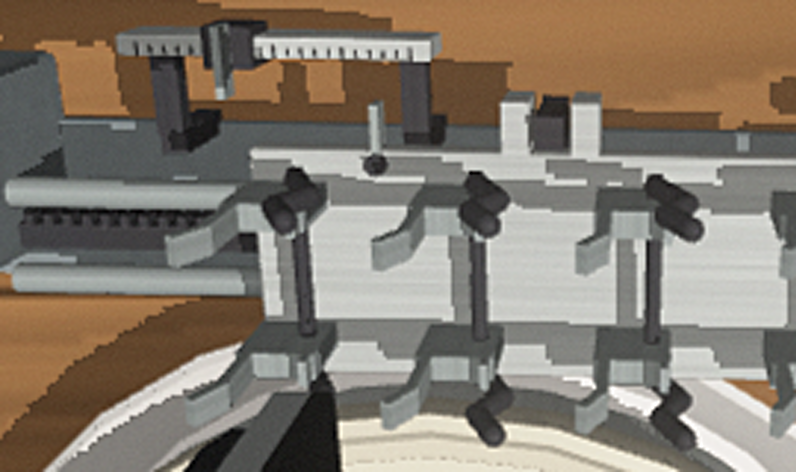

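View pics/w4b.png

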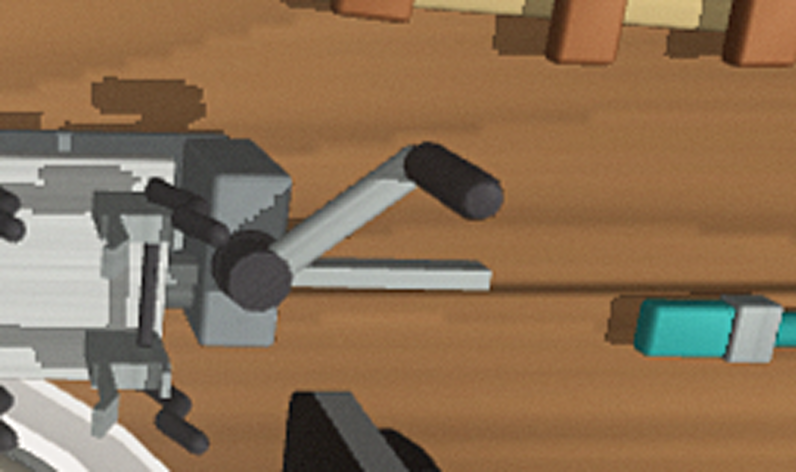

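Request:
{"op": "apply_moves", "data": {
  "series": [
    {"grip":1,"x":0,"y":0,"z":0,"spin":0},
    {"grip":1,"x":0,"y":0,"z":0,"spin":0},
    {"grip":1,"x":0,"y":0,"z":0,"spin":0},
    {"grip":1,"x":0,"y":0,"z":0,"spin":0}
  ]
}}

```text
clock: 4.02
position: [555.3, 52.7, 301.8]
tool_rot: [[-0.001, 0.0, -1.0], [1.0, 0.0, -0.001], [0.0, -1.0, -0.0]]
wrist_force: [0.2, -0.1, 0.1]
grip_width: 85.5
```

```bash
python3 - <<'E'
from h import *
st()
im=imaging.camera("wrist"); cv2.imwrite("pics/w5raw.png",im)
np.save("w5cal.npy",imaging.calibration("wrist")["cam_to_world"])
st()
for i in (1,2,3):
  for c in ("wrist",):
    for r in brush(f"brush{i}_mid",c): print(i,c,round(r[0],2),np.round(r[1],1),round(r[2],1),round(r[3],1))
cv2.imwrite("pics/w5a.png",cv2.resize(im[140:300,60:330],None,fx=2.95,fy=2.95,interpolation=cv2.INTER_CUBIC))
cv2.imwrite("pics/w5b.png",cv2.resize(im[140:300,290:560],None,fx=2.95,fy=2.95,interpolation=cv2.INTER_CUBIC))
E
```

```text
t 4.02 pos [555.3  52.7 301.8] F [ 0.2 -0.1  0.1] w 85.5 xax [-0.001  1.     0.   ]
t 4.07 pos [555.4  52.5 301.8] F [ 0.3  0.1 -0.1] w 85.6 xax [-0.001  1.     0.   ]
1 wrist 0.72 [433.4 155.8] -3.7 142.6
2 wrist 0.73 [478.1 363.1] 4.0 123.3
2 wrist 0.67 [451.4 299.3] -1.8 172.1
3 wrist 0.67 [440.8 221.4] -7.0 158.5
```

View pics/w5a.png

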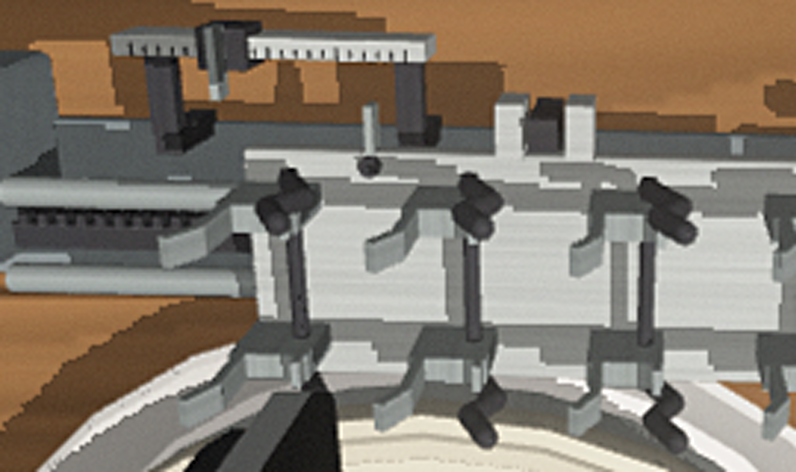

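View pics/w5b.png

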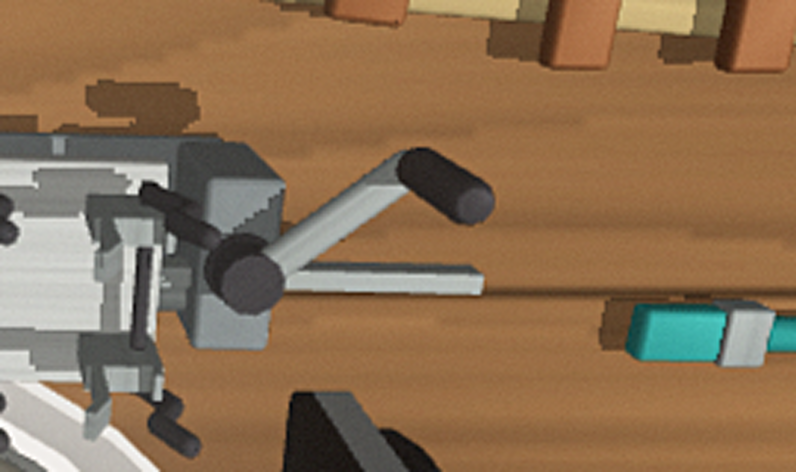

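```bash
cat >> h.py <<'E'
def wcal(f):
    c=dict(imaging.calibration("wrist")); c["cam_to_world"]=np.load(f); return c
E
python3 - <<'E'
from h import *
c=wcal("w5cal.npy")
A=lambda px,py:(60+px/2.95,140+py/2.95)
B=lambda px,py:(290+px/2.95,140+py/2.95)
print("frontL",atz("w",A(245,152),68,c)); print("frontR",atz("w",B(172,163),68,c))
print("pointer tip 100",[atz("w",A(370,103),z,c) for z in (65,68,80)])
print("mark tip",[atz("w",A(217,98),z,c) for z in (65,80)])
print("post top",[atz("w",B(477,205),z,c) for z in (100,120,140)])
print("pivot",[atz("w",B(252,284),z,c) for z in (90,110)])
E
```

```text
frontL [578.6082998  -95.39913515  68.        ]
frontR [582.49588135 126.75117182  68.        ]
pointer tip 100 [array([560.90382046, -48.96502706,  65.        ]), array([560.26674395, -48.15979343,  68.        ]), array([557.71843788, -44.93885892,  80.        ])]
mark tip [array([ 559.12084735, -104.50341523,   65.        ]), array([556.00568731, -98.28986318,  80.        ])]
post top [array([588.4875833 , 225.17800827, 100.        ]), array([582.21549233, 215.23642117, 120.        ]), array([575.94340136, 205.29483407, 140.        ])]
pivot [array([621.4217829 , 153.71341568,  90.        ]), array([613.47495561, 148.06770264, 110.        ])]
```

```bash
cat > ov.py <<'E'
from h import *
import sys
def overlay(im,c,c1,yaw,zc=105,s=2.95,off=(60,140),size=None,z2=27):
    ey=np.array([-np.sin(yaw),np.cos(yaw),0]); ex=np.array([np.cos(yaw),np.sin(yaw),0]); ez=np.array([0,0,1.])
    P=lambda i,x,y,z: tuple(int(round(v)) for v in (proj("w",np.array([c1[0],c1[1],zc])+ey*64*i+ex*x+ey*y+ez*z,c)-np.array(off)+0.5)*s)
    for i in range(4):
        for fx in (-33,-23,23,33):
            for a,b in [((-9,-8),(9,-8)),((-9,-8),(-9,15)),((9,-8),(9,15))]:
                cv2.line(im,P(i,fx,*a),P(i,fx,*b),(0,0,255),1)
        for fx in (-37,37): cv2.line(im,P(i,fx,5.5,15),P(i,fx,5.5,5),(0,255,0),1)
        cv2.circle(im,P(i,0,0,0),3,(255,0,0),-1)
    return im
E
python3 - <<'E'
from ov import *
c=wcal("w5cal.npy"); raw=cv2.imread("pics/w5raw.png")
im=cv2.resize(raw[140:300,60:330],None,fx=2.95,fy=2.95,interpolation=cv2.INTER_CUBIC)
cv2.imwrite("pics/ov1.png",overlay(im,c,(623.9,-81.2),np.radians(-1.0)))
E
```

```text
(no output)
```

View pics/ov1.png

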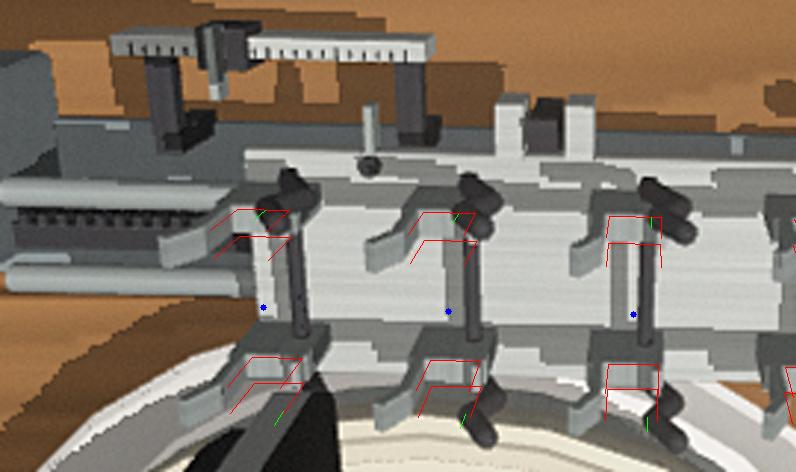

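```bash
python3 - <<'E'
from h import *
c=wcal("w5cal.npy")
for p in [(473,240),(472,335)]:
  for z in (72,85,95,105,115): print(p,z,np.round(atz("w",(60+p[0]/2.95,140+p[1]/2.95),z,c)-np.array([625,-17.2,0]),1))
E
```

```text
(473, 240) 72 [-13.7   4.5  72. ]
(473, 240) 85 [-18.3   6.7  85. ]
(473, 240) 95 [-21.8   8.5  95. ]
(473, 240) 105 [-25.3  10.3 105. ]
(473, 240) 115 [-28.8  12.  115. ]
(472, 335) 72 [24.8  2.2 72. ]
(472, 335) 85 [18.9  4.6 85. ]
(472, 335) 95 [14.3  6.4 95. ]
(472, 335) 105 [  9.8   8.2 105. ]
(472, 335) 115 [  5.2  10.1 115. ]
```

Request:
{"op": "apply_moves", "data": {
  "series": [
    {"grip":0,"x":0.0172,"y":0.0133,"z":0.021,"spin":0.57},
    {"grip":0,"x":0.0172,"y":0.0133,"z":0.021,"spin":0.57},
    {"grip":0,"x":0.0172,"y":0.0133,"z":0.021,"spin":0.57},
    {"grip":0,"x":0.0172,"y":0.0133,"z":0.021,"spin":0.57},
    {"grip":0,"x":0.0172,"y":0.0133,"z":0.021,"spin":0.57},
    {"grip":0,"x":0.0172,"y":0.0133,"z":0.021,"spin":0.57},
    {"grip":0,"x":0,"y":0,"z":0,"spin":0},
    {"grip":0,"x":0,"y":0,"z":0,"spin":0},
    {"grip":0,"x":0,"y":0,"z":0,"spin":0}
  ]
}}

```text
clock: 4.97
position: [432.9, 158.4, 222.2]
tool_rot: [[0.059, 0.001, -0.998], [0.998, 0.0, 0.059], [0.0, -1.0, -0.001]]
wrist_force: [-0.0, 0.3, -0.1]
grip_width: 42.6
```

```bash
cat > look.py <<'E'
from h import *
import sys
name=sys.argv[1]; things=sys.argv[2:]
st()
im=imaging.camera("wrist"); cv2.imwrite(f"pics/{name}.png",im); np.save(f"{name}.npy",imaging.calibration("wrist")["cam_to_world"])
for th in things:
    for r in brush(th,"wrist"): print(th,round(r[0],2),np.round(r[1],1),round(r[2],1),round(r[3],1))
st()
E
python3 look.py w6 brush1_mid brush2_mid brush3_mid
```

```text
t 4.97 pos [432.9 158.4 222.2] F [-0.   0.3 -0.1] w 42.6 xax [0.059 0.998 0.   ]
brush1_mid 0.96 [420.6 155.8] -4.0 171.6
brush2_mid 0.79 [453.3 299.2] -1.4 173.3
brush3_mid 0.76 [435.1 221.7] -7.1 172.5
t 5.17 pos [433.4 157.8 222.5] F [ 0.  -0.6  1.4] w 42.9 xax [0.061 0.998 0.   ]
```

View pics/w6.png

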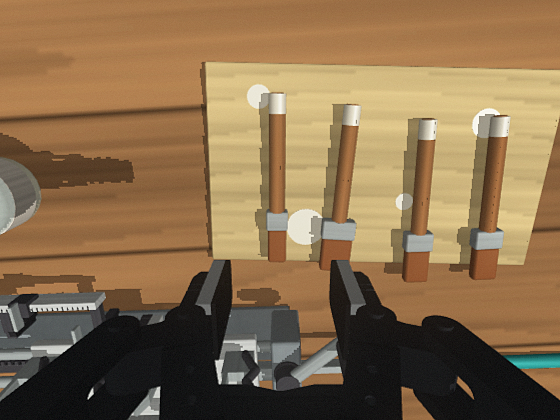

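Request:
{"op": "apply_moves", "data": {
  "series": [
    {"grip":0,"x":-0.0028,"y":0.034,"z":0.0126,"spin":0.4},
    {"grip":0,"x":0,"y":0.034,"z":0,"spin":0},
    {"grip":0,"x":0,"y":0.034,"z":0,"spin":0},
    {"grip":0,"x":0,"y":0.034,"z":0,"spin":0},
    {"grip":0,"x":0,"y":0.034,"z":0,"spin":0},
    {"grip":0,"x":0,"y":0.02,"z":0,"spin":0},
    {"grip":0,"x":0,"y":0.012,"z":0,"spin":0},
    {"grip":0,"x":0,"y":0.008,"z":0,"spin":0},
    {"grip":0,"x":0,"y":0,"z":0,"spin":0},
    {"grip":0,"x":0,"y":0,"z":0,"spin":0}
  ],
  "squeeze": 80
}}

```text
clock: 6.0
position: [420.1, 156.2, 12.0]
tool_rot: [[0.067, 0.001, -0.998], [0.998, 0.0, 0.067], [0.0, -1.0, -0.001]]
wrist_force: [-0.3, -1.0, 0.9]
grip_width: 42.8
```

```bash
python3 - <<'E'
from h import *
st(); cv2.imwrite("pics/w7.png",imaging.camera("wrist"))
E
```

```text
t 6.0 pos [420.1 156.2  12. ] F [-0.3 -1.   0.9] w 42.8 xax [0.067 0.998 0.   ]
```

View pics/w7.png

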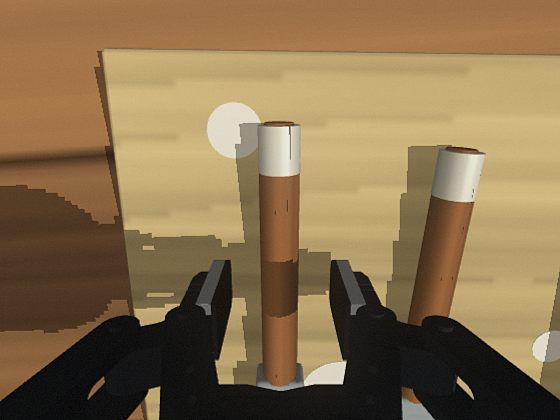

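Request:
{"op": "apply_moves", "data": {
  "series": [
    {"grip":-1,"x":0,"y":0,"z":0,"spin":0},
    {"grip":-1,"x":0,"y":0,"z":0,"spin":0},
    {"grip":-1,"x":0,"y":0,"z":0,"spin":0},
    {"grip":-1,"x":0,"y":0,"z":0,"spin":0},
    {"grip":-1,"x":0,"y":0,"z":0,"spin":0},
    {"grip":-1,"x":0,"y":0,"z":0,"spin":0},
    {"grip":-1,"x":0,"y":-0.01,"z":0,"spin":0},
    {"grip":-1,"x":0,"y":-0.03,"z":0,"spin":0},
    {"grip":-1,"x":0,"y":-0.035,"z":0,"spin":0},
    {"grip":-1,"x":0,"y":-0.035,"z":0,"spin":0},
    {"grip":-1,"x":0,"y":-0.035,"z":0,"spin":0},
    {"grip":-1,"x":0,"y":-0.035,"z":0,"spin":0}
  ]
}}

```text
clock: 7.05
position: [418.4, 156.0, 194.4]
tool_rot: [[0.066, 0.0, -0.998], [0.998, 0.0, 0.066], [0.0, -1.0, -0.0]]
wrist_force: [0.3, 0.8, -1.3]
grip_width: 12.5
```

```bash
python3 - <<'E'
from h import *
st(); cv2.imwrite("pics/w8.png",imaging.camera("wrist"))
E
```

```text
t 7.05 pos [418.4 156.  194.4] F [ 0.3  0.8 -1.3] w 12.5 xax [0.066 0.998 0.   ]
```

View pics/w8.png

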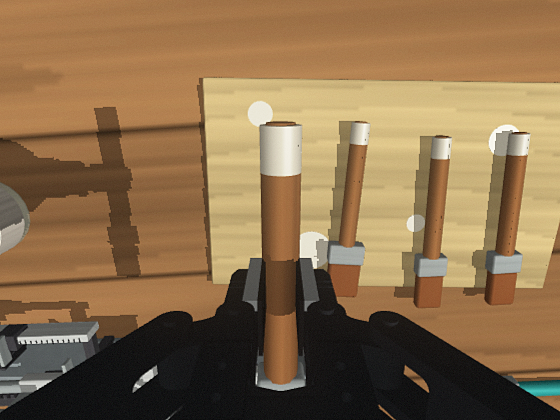

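Request:
{"op": "apply_moves", "data": {
  "series": [
    {"grip":-1,"x":0,"y":0,"z":0,"spin":-2.8},
    {"grip":-1,"x":-0.026,"y":0,"z":-0.0231,"spin":0},
    {"grip":-1,"x":-0.026,"y":0,"z":-0.0231,"spin":0},
    {"grip":-1,"x":-0.026,"y":0,"z":-0.0231,"spin":0},
    {"grip":-1,"x":-0.026,"y":0,"z":-0.0231,"spin":0},
    {"grip":-1,"x":-0.026,"y":0,"z":-0.0231,"spin":0},
    {"grip":-1,"x":-0.026,"y":0,"z":-0.0231,"spin":0},
    {"grip":-1,"x":-0.026,"y":0,"z":-0.0231,"spin":0},
    {"grip":-1,"x":-0.026,"y":0,"z":-0.0231,"spin":0},
    {"grip":-1,"x":-0.026,"y":0,"z":-0.0231,"spin":0},
    {"grip":-1,"x":0,"y":0.015,"z":0,"spin":0},
    {"grip":-1,"x":0,"y":0,"z":0,"spin":0},
    {"grip":-1,"x":0,"y":0,"z":0,"spin":0},
    {"grip":-1,"x":0,"y":0,"z":0,"spin":0},
    {"grip":-1,"x":0,"y":0,"z":0,"spin":0}
  ],
  "squeeze": 50
}}

```text
clock: 8.35
position: [622.7, -79.7, 177.6]
tool_rot: [[0.015, 0.0, -1.0], [1.0, 0.001, 0.015], [0.001, -1.0, -0.0]]
wrist_force: [0.9, -0.8, -0.1]
grip_width: 12.3
```

```bash
python3 - <<'E'
from ov import *
st(); im=imaging.camera("wrist"); c=imaging.calibration("wrist"); s=st()
print(np.round(proj("w",np.array([s["position"][0],s["position"][1],185]),c)))
im=cv2.resize(im[90:390,60:500],None,fx=1.8,fy=1.8,interpolation=cv2.INTER_CUBIC)
cv2.imwrite("pics/w9.png",overlay(im,c,(623.9,-81.2),np.radians(-1.0),s=1.8,off=(60,90)))
E
```

```text
t 8.35 pos [622.7 -79.7 177.6] F [ 0.9 -0.8 -0.1] w 12.3 xax [0.015 1.    0.001]
t 8.4 pos [622.9 -79.8 177.7] F [-0.4  0.3 -0.9] w 12.4 xax [0.015 1.    0.001]
[279. 282.]
```

View pics/w9.png

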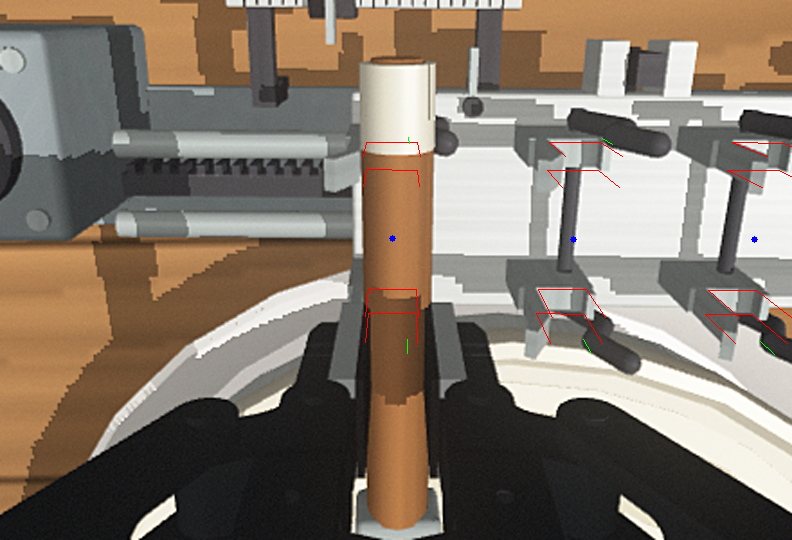

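```bash
python3 - <<'E'
from ov import *
st(); im=imaging.camera("wrist"); c=imaging.calibration("wrist")
cv2.imwrite("pics/w10raw.png",im); np.save("w10.npy",c["cam_to_world"])
a=cv2.resize(im[140:310,330:500],None,fx=3.4,fy=3.4,interpolation=cv2.INTER_CUBIC)
cv2.imwrite("pics/w10.png",a)
E
```

```text
t 8.4 pos [622.9 -79.8 177.7] F [-0.4  0.3 -0.9] w 12.4 xax [0.015 1.    0.001]
```

View pics/w10.png

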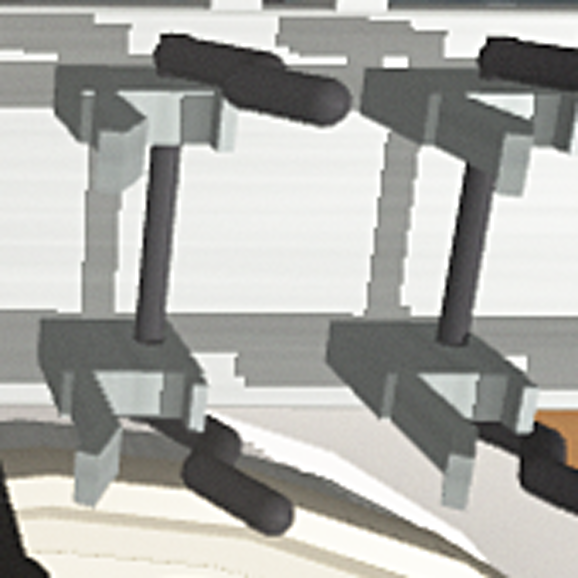

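```bash
python3 - <<'E'
from ov import *
c=wcal("w10.npy")
ex=np.array([.99985,-.0175]);ey=np.array([.0175,.99985])
for p,x in (((370,167),-33),((364.2,249.7),23)):
    q=atz("w",p,97,c)[:2]; print(q-ex*x-ey*64)
E
```

```text
[623.04517657 -86.91107408]
[623.6009573  -86.55530592]
```

```bash
python3 - <<'E'
from ov import *
raw=cv2.imread("pics/w5raw.png")
a=cv2.resize(raw[190:300,235:325],None,fx=6,fy=6,interpolation=cv2.INTER_CUBIC)
b=overlay(a.copy(),wcal("w5cal.npy"),(623.9,-81.2),np.radians(-1.0),s=6,off=(235,190))
cv2.imwrite("pics/z1.png",np.hstack([a,b])[:600,:800] if False else cv2.resize(np.hstack([a,b]),(800,489)))
E
```

```text
(no output)
```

View pics/z1.png

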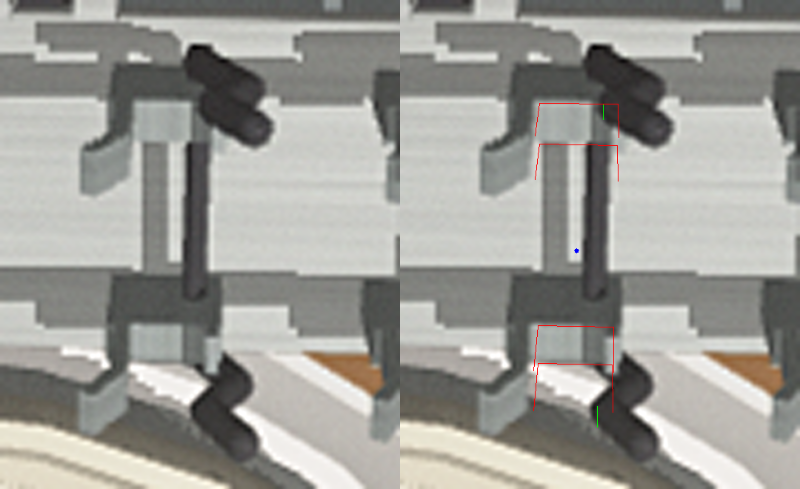

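```bash
python3 - <<'E'
from ov import *
raw=cv2.imread("pics/w10raw.png")
a=cv2.resize(raw[145:300,335:400],None,fx=6,fy=6,interpolation=cv2.INTER_CUBIC)
b=overlay(a.copy(),wcal("w10.npy"),(623.9,-82.6),np.radians(-1.0),s=6,off=(335,145))
cv2.imwrite("pics/z2.png",cv2.resize(np.hstack([a,b]),None,fx=.65,fy=.65))
E
```

```text
(no output)
```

View pics/z2.png

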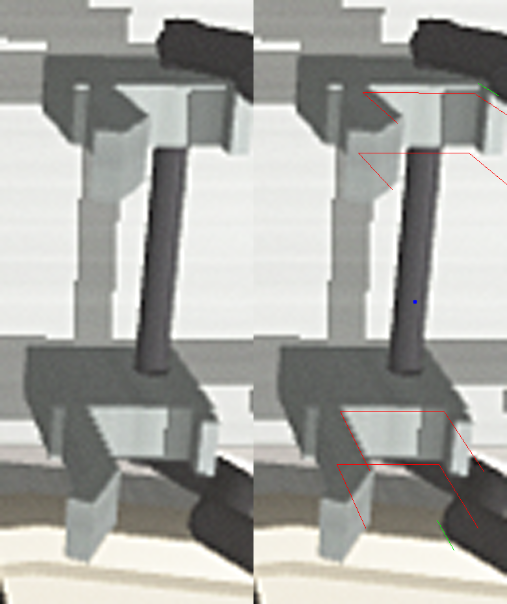

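```bash
python3 - <<'E'
from ov import *
c=wcal("w10.npy")
for p in ((397,70),(397,250),(398,500)):
    print(atz("w",(60+p[0]/1.8,90+p[1]/1.8),182+6,c))
st()
E
```

```text
[559.01064051 -78.18148546 188.        ]
[597.72218901 -78.77560575 188.        ]
[664.33634729 -79.54801797 188.        ]
t 8.45 pos [623.  -80.  177.7] F [ 0.7  0.4 -0.6] w 12.8 xax [0.016 1.    0.   ]
```

Request:
{"op": "apply_moves", "data": {
  "series": [
    {"grip":-1,"x":-0.0031,"y":0.0,"z":0,"spin":0},
    {"grip":-1,"x":0,"y":0.02,"z":0,"spin":0},
    {"grip":-1,"x":0,"y":0.02,"z":0,"spin":0},
    {"grip":-1,"x":0,"y":0.011,"z":0,"spin":0},
    {"grip":-1,"x":0,"y":0,"z":0,"spin":0},
    {"grip":-1,"x":0,"y":0,"z":0,"spin":0},
    {"grip":-1,"x":0,"y":0,"z":0,"spin":0}
  ],
  "squeeze": 80
}}

```text
clock: 9.03
position: [623.9, -84.4, 126.7]
tool_rot: [[0.017, 0.001, -1.0], [1.0, -0.0, 0.017], [-0.0, -1.0, -0.001]]
wrist_force: [-0.1, 0.2, 0.0]
grip_width: 12.4
```

```bash
cat > z.py <<'E'
from ov import *
n=sys.argv[1]; r0,r1,c0,c1=map(int,sys.argv[2:6]); cam=sys.argv[6] if len(sys.argv)>6 else "wrist"
st(); im=imaging.camera(cam); np.save(n+".npy",imaging.calibration(cam)["cam_to_world"]); cv2.imwrite(f"pics/{n}raw.png",im)
f=min(800/(c1-c0),600/(r1-r0)); print("scale",f)
cv2.imwrite(f"pics/{n}.png",cv2.resize(im[r0:r1,c0:c1],None,fx=f,fy=f,interpolation=cv2.INTER_CUBIC))
E
python3 z.py a1 60 360 140 500
```

```text
t 9.03 pos [623.9 -84.4 126.7] F [-0.1  0.2  0. ] w 12.4 xax [ 0.017  1.    -0.   ]
scale 2.0
```

View pics/a1.png

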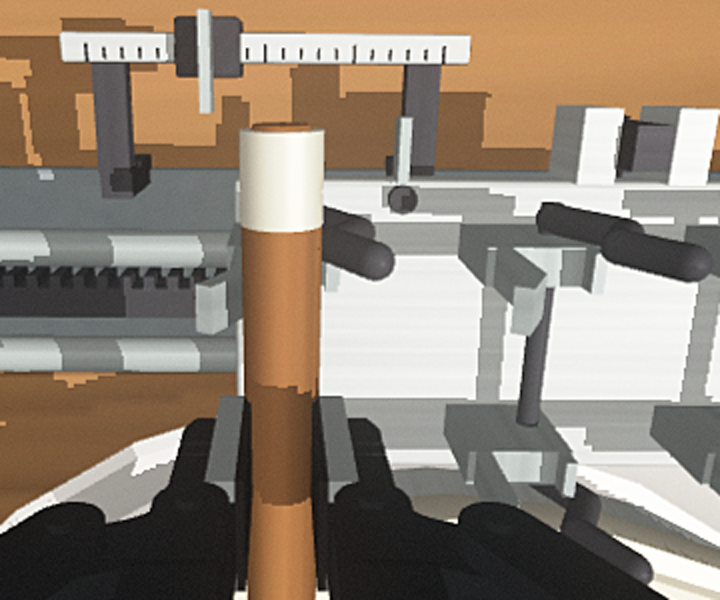

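Request:
{"op": "apply_moves", "data": {
  "series": [
    {"grip":-1,"x":0,"y":0.004,"z":0,"spin":0},
    {"grip":-1,"x":0,"y":0.004,"z":0,"spin":0},
    {"grip":-1,"x":0,"y":0.004,"z":0,"spin":0},
    {"grip":-1,"x":0,"y":0.004,"z":0,"spin":0}
  ]
}}

```text
clock: 9.42
position: [623.9, -84.2, 110.3]
tool_rot: [[0.018, 0.002, -1.0], [1.0, 0.0, 0.018], [0.0, -1.0, -0.002]]
wrist_force: [-0.6, 0.2, 3.0]
grip_width: 12.6
```

Request:
{"op": "apply_moves", "data": {
  "series": [
    {"grip":-1,"x":0,"y":0.002,"z":0,"spin":0},
    {"grip":-1,"x":0,"y":0.002,"z":0,"spin":0}
  ]
}}

```text
clock: 9.58
position: [623.6, -84.1, 105.9]
tool_rot: [[0.017, 0.001, -1.0], [1.0, 0.0, 0.017], [0.0, -1.0, -0.001]]
wrist_force: [0.1, 0.9, 2.9]
grip_width: 12.1
```

Request:
{"op": "apply_moves", "data": {
  "series": [
    {"grip":-1,"x":0,"y":0.002,"z":0,"spin":0},
    {"grip":-1,"x":0,"y":0.002,"z":0,"spin":0}
  ]
}}

```text
clock: 9.75
position: [623.0, -84.1, 101.9]
tool_rot: [[0.017, -0.001, -1.0], [1.0, 0.0, 0.017], [0.0, -1.0, 0.001]]
wrist_force: [-3.4, 1.3, 18.4]
grip_width: 12.3
```

```bash
python3 z.py a2 60 360 140 500; python3 z.py a2s 240 320 220 320 scene
```

```text
t 9.75 pos [623.  -84.1 101.9] F [-3.4  1.3 18.4] w 12.3 xax [0.017 1.    0.   ]
scale 2.0
t 9.8 pos [623.  -84.1 102.1] F [-0.8  1.5  4.9] w 12.9 xax [0.017 1.    0.   ]
scale 7.5
```

View pics/a2.png

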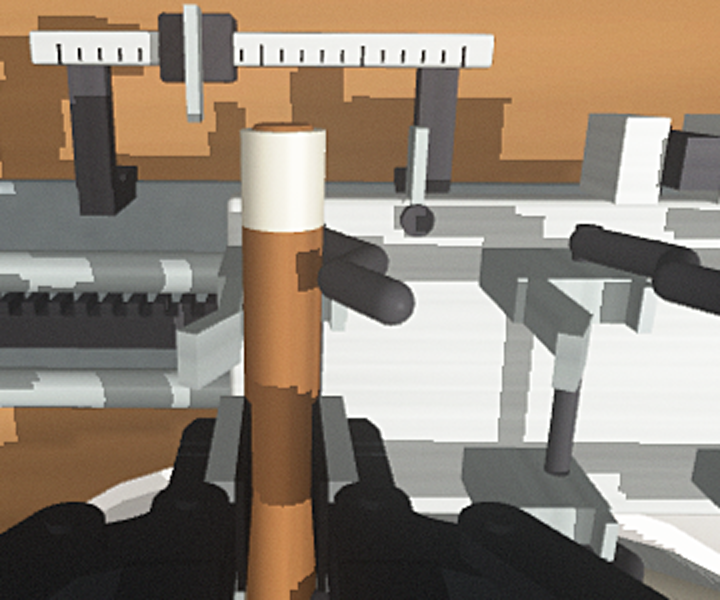

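View pics/a2s.png

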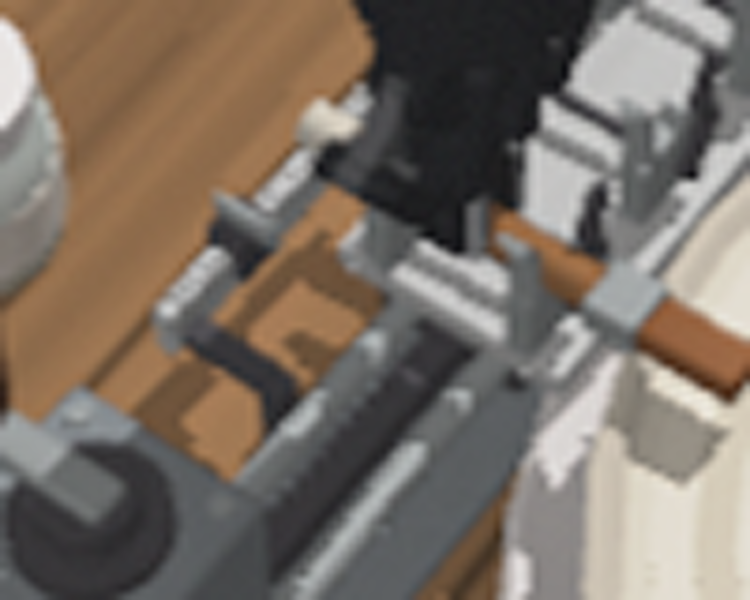

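Request:
{"op": "apply_moves", "data": {
  "series": [
    {"grip":-1,"x":0,"y":0.001,"z":0,"spin":0},
    {"grip":-1,"x":0,"y":0.001,"z":0,"spin":0}
  ]
}}

```text
clock: 10.02
position: [623.0, -84.1, 101.8]
tool_rot: [[0.017, -0.001, -1.0], [1.0, 0.001, 0.017], [0.001, -1.0, 0.001]]
wrist_force: [-5.7, 1.8, 21.4]
grip_width: 12.4
```

Request:
{"op": "apply_moves", "data": {
  "series": [
    {"grip":-1,"x":0,"y":0.001,"z":0,"spin":0},
    {"grip":-1,"x":0,"y":0.001,"z":0,"spin":0}
  ]
}}

```text
clock: 10.18
position: [623.1, -84.1, 101.6]
tool_rot: [[0.017, -0.001, -1.0], [1.0, 0.001, 0.017], [0.001, -1.0, 0.001]]
wrist_force: [-8.2, 2.2, 33.6]
grip_width: 12.5
```

Request:
{"op": "apply_moves", "data": {
  "series": [
    {"grip":-1,"x":0,"y":0.001,"z":0,"spin":0},
    {"grip":-1,"x":0,"y":0.001,"z":0,"spin":0}
  ]
}}

```text
clock: 10.35
position: [623.1, -84.1, 101.5]
tool_rot: [[0.018, -0.0, -1.0], [1.0, 0.002, 0.018], [0.002, -1.0, 0.001]]
wrist_force: [-12.1, 3.5, 44.4]
grip_width: 12.4
```

Request:
{"op": "apply_moves", "data": {
  "series": [
    {"grip":-1,"x":0,"y":-0.0055,"z":0,"spin":0},
    {"grip":-0.2,"x":0,"y":0,"z":0,"spin":0},
    {"grip":-0.2,"x":0,"y":0,"z":0,"spin":0},
    {"grip":-0.2,"x":0,"y":0,"z":0,"spin":0},
    {"grip":-0.2,"x":0,"y":0,"z":0,"spin":0},
    {"grip":-0.2,"x":0,"y":-0.01,"z":0,"spin":0},
    {"grip":-0.2,"x":0,"y":-0.03,"z":0,"spin":0},
    {"grip":-0.2,"x":0,"y":-0.04,"z":0,"spin":0},
    {"grip":-0.2,"x":0,"y":-0.02,"z":0,"spin":0},
    {"grip":-0.2,"x":0,"y":0,"z":0,"spin":0},
    {"grip":-0.2,"x":0,"y":0,"z":0,"spin":0}
  ]
}}

```text
clock: 11.27
position: [624.1, -84.5, 203.1]
tool_rot: [[0.017, 0.003, -1.0], [1.0, -0.0, 0.017], [-0.0, -1.0, -0.003]]
wrist_force: [-0.4, 0.2, -0.8]
grip_width: 34.0
```

```bash
python3 z.py a3 60 360 120 480; python3 z.py a3s 220 320 220 350 scene
```

```text
t 11.27 pos [624.1 -84.5 203.1] F [-0.4  0.2 -0.8] w 34.0 xax [ 0.017  1.    -0.   ]
scale 2.0
t 11.32 pos [622.9 -84.3 201.5] F [-0.6  0.8  0.3] w 34.3 xax [0.017 1.    0.   ]
scale 6.0
```

View pics/a3.png

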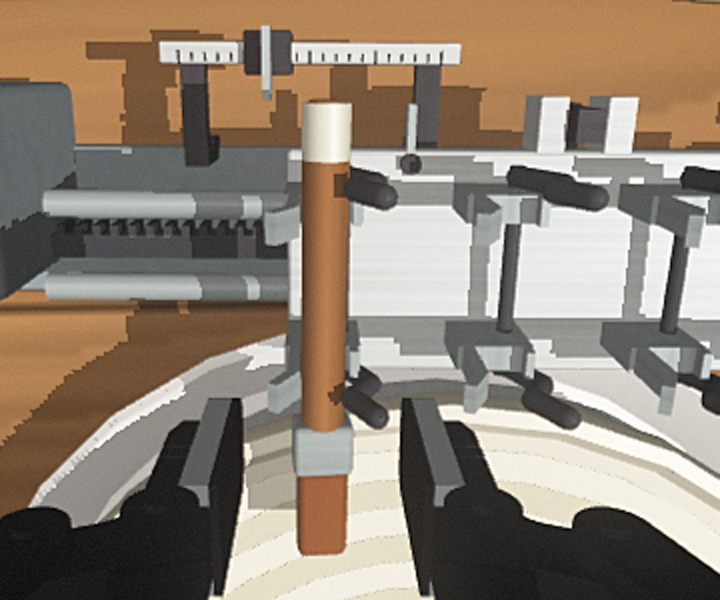

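View pics/a3s.png

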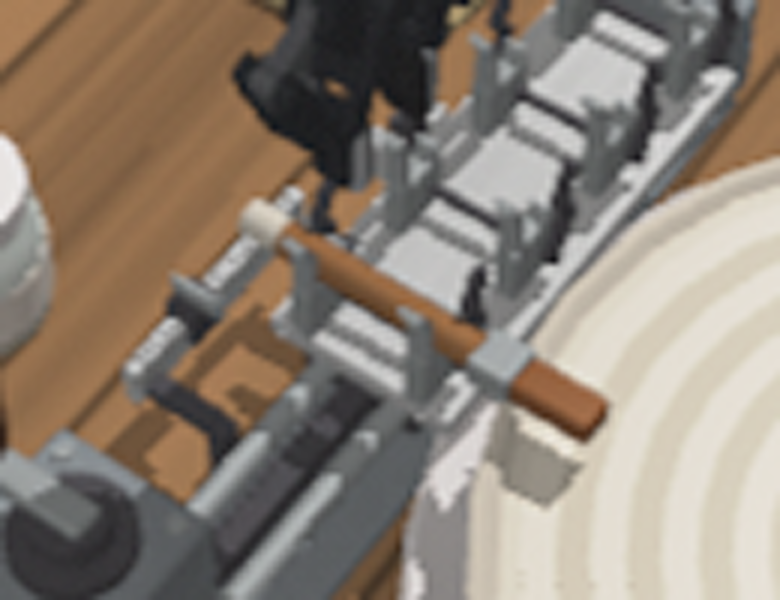

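Request:
{"op": "apply_moves", "data": {
  "series": [
    {"grip":0,"x":0.0303,"y":0,"z":0.0188,"spin":0},
    {"grip":0,"x":0.0303,"y":0,"z":0.0188,"spin":0},
    {"grip":0,"x":0.0303,"y":0,"z":0.0188,"spin":0},
    {"grip":0,"x":0.0303,"y":0,"z":0.0188,"spin":0},
    {"grip":0,"x":0.0303,"y":0,"z":0.0188,"spin":0},
    {"grip":0,"x":0.0303,"y":0,"z":0.0188,"spin":0},
    {"grip":0,"x":0.0303,"y":0,"z":0.0188,"spin":0},
    {"grip":0,"x":0.0303,"y":0,"z":0.0188,"spin":0},
    {"grip":0,"x":0.0303,"y":0,"z":0.0188,"spin":0},
    {"grip":0,"x":0.0303,"y":0,"z":0.0188,"spin":0},
    {"grip":0,"x":0,"y":0.02,"z":0,"spin":3.05},
    {"grip":0,"x":0,"y":0.02,"z":0,"spin":3.05},
    {"grip":0,"x":0,"y":0,"z":0,"spin":0},
    {"grip":0,"x":0,"y":0,"z":0,"spin":0},
    {"grip":0,"x":0,"y":0,"z":0,"spin":0},
    {"grip":0,"x":0,"y":0,"z":0,"spin":0}
  ]
}}

```text
clock: 12.7
position: [441.1, 221.5, 161.9]
tool_rot: [[0.124, 0.001, -0.992], [0.992, 0.0, 0.124], [0.0, -1.0, -0.001]]
wrist_force: [-0.6, -1.0, -0.3]
grip_width: 42.5
```

```bash
python3 look.py b1 brush3_mid brush2_mid
```

```text
t 12.7 pos [441.1 221.5 161.9] F [-0.6 -1.  -0.3] w 42.5 xax [0.124 0.992 0.   ]
brush3_mid 0.65 [434.7 222. ] -6.9 172.1
brush3_mid 0.45 [608.  -21.6] 81.0 161.2
brush2_mid 0.76 [452.5 299.7] -1.6 173.3
t 12.85 pos [441.1 221.7 162.1] F [-0.2 -1.1 -0.4] w 42.7 xax [0.124 0.992 0.001]
```

View pics/b1.png

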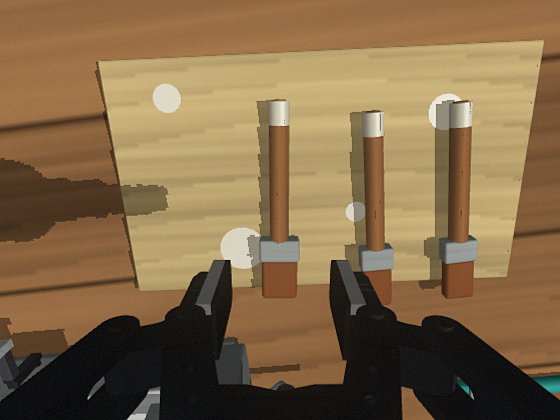

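Request:
{"op": "apply_moves", "data": {
  "series": [
    {"grip":0,"x":-0.0004,"y":0.035,"z":0.0064,"spin":0},
    {"grip":0,"x":0,"y":0.035,"z":0,"spin":0},
    {"grip":0,"x":0,"y":0.035,"z":0,"spin":0},
    {"grip":0,"x":0,"y":0.025,"z":0,"spin":0},
    {"grip":0,"x":0,"y":0.012,"z":0,"spin":0},
    {"grip":0,"x":0,"y":0.008,"z":0,"spin":0},
    {"grip":0,"x":0,"y":0,"z":0,"spin":0},
    {"grip":-1,"x":0,"y":0,"z":0,"spin":0},
    {"grip":-1,"x":0,"y":0,"z":0,"spin":0},
    {"grip":-1,"x":0,"y":0,"z":0,"spin":0},
    {"grip":-1,"x":0,"y":0,"z":0,"spin":0},
    {"grip":-1,"x":0,"y":0,"z":0,"spin":0},
    {"grip":-1,"x":0,"y":0,"z":0,"spin":0}
  ],
  "squeeze": 80
}}

```text
clock: 13.93
position: [434.8, 222.6, 12.8]
tool_rot: [[0.124, 0.002, -0.992], [0.992, 0.001, 0.124], [0.001, -1.0, -0.002]]
wrist_force: [-1.4, 0.1, 6.8]
grip_width: 12.6
```

Request:
{"op": "apply_moves", "data": {
  "series": [
    {"grip":-1,"x":0,"y":-0.01,"z":0,"spin":0},
    {"grip":-1,"x":0,"y":-0.03,"z":0,"spin":0},
    {"grip":-1,"x":0,"y":-0.035,"z":0,"spin":0},
    {"grip":-1,"x":0,"y":-0.035,"z":0,"spin":0},
    {"grip":-1,"x":0,"y":-0.035,"z":0,"spin":0},
    {"grip":-1,"x":0,"y":-0.03,"z":0,"spin":0},
    {"grip":-1,"x":0,"y":0,"z":0,"spin":-3.05},
    {"grip":-1,"x":0,"y":0,"z":0,"spin":-3.05},
    {"grip":-1,"x":0,"y":0,"z":0,"spin":0},
    {"grip":-1,"x":0,"y":0,"z":0,"spin":0}
  ]
}}

```text
clock: 14.77
position: [433.5, 222.1, 187.0]
tool_rot: [[0.018, 0.0, -1.0], [1.0, 0.0, 0.018], [0.0, -1.0, -0.0]]
wrist_force: [-0.4, -0.3, -0.9]
grip_width: 12.5
```

```bash
python3 look.py b2
```

```text
t 14.77 pos [433.5 222.1 187. ] F [-0.4 -0.3 -0.9] w 12.5 xax [0.018 1.    0.   ]
t 14.82 pos [433.5 222.  186.6] F [-0.4  0.2 -1.3] w 12.6 xax [ 0.018  1.    -0.   ]
```

View pics/b2.png

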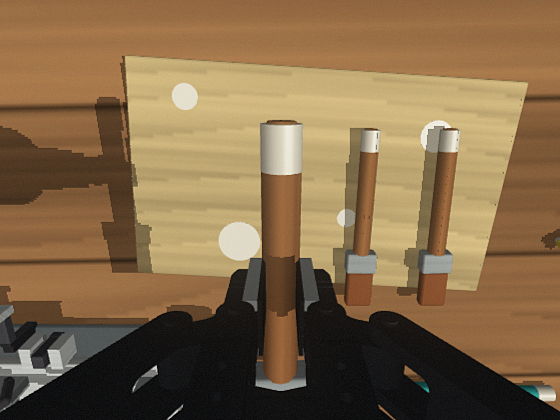

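Request:
{"op": "apply_moves", "data": {
  "series": [
    {"grip":-1,"x":-0.0298,"y":0,"z":-0.0243,"spin":0},
    {"grip":-1,"x":-0.0298,"y":0,"z":-0.0243,"spin":0},
    {"grip":-1,"x":-0.0298,"y":0,"z":-0.0243,"spin":0},
    {"grip":-1,"x":-0.0298,"y":0,"z":-0.0243,"spin":0},
    {"grip":-1,"x":-0.0298,"y":0,"z":-0.0243,"spin":0},
    {"grip":-1,"x":-0.0298,"y":0,"z":-0.0243,"spin":0},
    {"grip":-1,"x":-0.0298,"y":0,"z":-0.0243,"spin":0},
    {"grip":-1,"x":-0.0298,"y":0,"z":-0.0243,"spin":0},
    {"grip":-1,"x":0,"y":0.02,"z":0,"spin":0},
    {"grip":-1,"x":0,"y":0,"z":0,"spin":0},
    {"grip":-1,"x":0,"y":0,"z":0,"spin":0},
    {"grip":-1,"x":0,"y":0,"z":0,"spin":0},
    {"grip":-1,"x":0,"y":0,"z":0,"spin":0}
  ]
}}

```text
clock: 15.9
position: [624.0, -17.9, 166.8]
tool_rot: [[0.015, 0.0, -1.0], [1.0, 0.001, 0.015], [0.001, -1.0, 0.0]]
wrist_force: [0.1, 0.0, -0.6]
grip_width: 12.3
```

```bash
python3 z.py b3 60 360 120 480
```

```text
t 15.9 pos [624.  -17.9 166.8] F [ 0.1  0.  -0.6] w 12.3 xax [0.015 1.    0.001]
scale 2.0
```

View pics/b3.png

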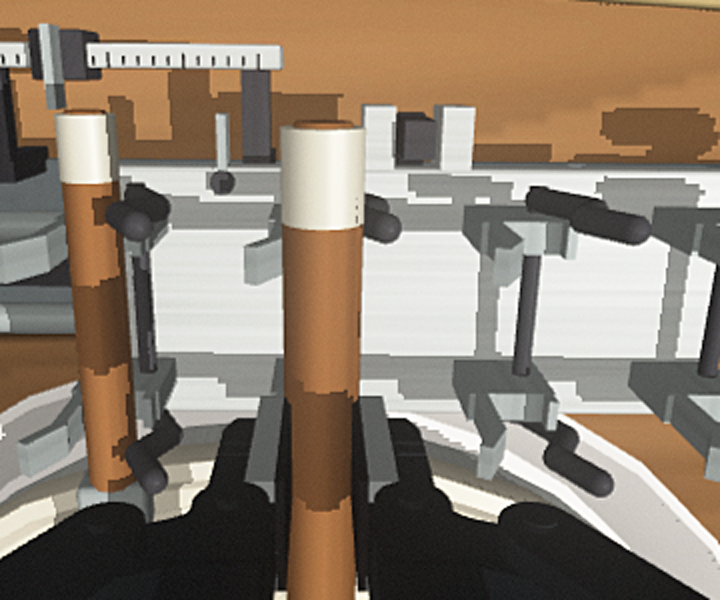

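Request:
{"op": "apply_moves", "data": {
  "series": [
    {"grip":-1,"x":-0.0018,"y":0.02,"z":0,"spin":0},
    {"grip":-1,"x":0,"y":0.02,"z":0,"spin":0},
    {"grip":-1,"x":0,"y":0,"z":0,"spin":0},
    {"grip":-1,"x":0,"y":0,"z":0,"spin":0}
  ]
}}

```text
clock: 16.28
position: [623.4, -20.3, 126.2]
tool_rot: [[0.016, -0.002, -1.0], [1.0, 0.0, 0.016], [0.0, -1.0, 0.002]]
wrist_force: [-0.7, 0.8, -0.8]
grip_width: 12.5
```

Request:
{"op": "apply_moves", "data": {
  "series": [
    {"grip":-1,"x":0,"y":0.004,"z":0,"spin":0},
    {"grip":-1,"x":0,"y":0.004,"z":0,"spin":0},
    {"grip":-1,"x":0,"y":0.004,"z":0,"spin":0},
    {"grip":-1,"x":0,"y":0.004,"z":0,"spin":0}
  ]
}}

```text
clock: 16.62
position: [625.3, -20.2, 111.3]
tool_rot: [[0.017, 0.002, -1.0], [1.0, 0.001, 0.017], [0.001, -1.0, -0.002]]
wrist_force: [-1.0, 2.5, 3.4]
grip_width: 12.5
```

Request:
{"op": "apply_moves", "data": {
  "series": [
    {"grip":-1,"x":0,"y":0.002,"z":0,"spin":0},
    {"grip":-1,"x":0,"y":0.002,"z":0,"spin":0}
  ]
}}

```text
clock: 16.78
position: [625.2, -20.2, 107.0]
tool_rot: [[0.017, 0.002, -1.0], [1.0, 0.001, 0.017], [0.001, -1.0, -0.002]]
wrist_force: [-0.8, 3.8, 4.2]
grip_width: 12.5
```

Request:
{"op": "apply_moves", "data": {
  "series": [
    {"grip":-1,"x":0,"y":0.002,"z":0,"spin":0},
    {"grip":-1,"x":0,"y":0.002,"z":0,"spin":0}
  ]
}}

```text
clock: 16.95
position: [624.7, -20.2, 102.5]
tool_rot: [[0.017, 0.001, -1.0], [1.0, 0.001, 0.017], [0.001, -1.0, -0.001]]
wrist_force: [1.7, 3.5, 1.7]
grip_width: 12.5
```

Request:
{"op": "apply_moves", "data": {
  "series": [
    {"grip":-1,"x":0,"y":0.001,"z":0,"spin":0},
    {"grip":-1,"x":0,"y":0.001,"z":0,"spin":0}
  ]
}}

```text
clock: 17.12
position: [624.7, -20.2, 101.6]
tool_rot: [[0.017, 0.0, -1.0], [1.0, 0.001, 0.017], [0.001, -1.0, -0.0]]
wrist_force: [-3.5, 4.7, 17.8]
grip_width: 12.9
```

Request:
{"op": "apply_moves", "data": {
  "series": [
    {"grip":-1,"x":0,"y":0.001,"z":0,"spin":0},
    {"grip":-1,"x":0,"y":0.001,"z":0,"spin":0},
    {"grip":-1,"x":0,"y":-0.003,"z":0,"spin":0},
    {"grip":-0.2,"x":0,"y":0,"z":0,"spin":0},
    {"grip":-0.2,"x":0,"y":0,"z":0,"spin":0},
    {"grip":-0.2,"x":0,"y":0,"z":0,"spin":0},
    {"grip":-0.2,"x":0,"y":0,"z":0,"spin":0},
    {"grip":-0.2,"x":0,"y":-0.01,"z":0,"spin":0},
    {"grip":-0.2,"x":0,"y":-0.03,"z":0,"spin":0},
    {"grip":-0.2,"x":0,"y":-0.04,"z":0,"spin":0},
    {"grip":-0.2,"x":0,"y":-0.02,"z":0,"spin":0},
    {"grip":-0.2,"x":0,"y":0,"z":0,"spin":0},
    {"grip":-0.2,"x":0,"y":0,"z":0,"spin":0}
  ]
}}

```text
clock: 18.2
position: [625.2, -21.7, 203.3]
tool_rot: [[0.018, 0.004, -1.0], [1.0, -0.0, 0.018], [-0.0, -1.0, -0.004]]
wrist_force: [-0.4, 0.6, -0.9]
grip_width: 34.2
```

```bash
python3 z.py b4 60 360 120 480
```

```text
t 18.2 pos [625.2 -21.7 203.3] F [-0.4  0.6 -0.9] w 34.2 xax [ 0.018  1.    -0.   ]
scale 2.0
```

View pics/b4.png

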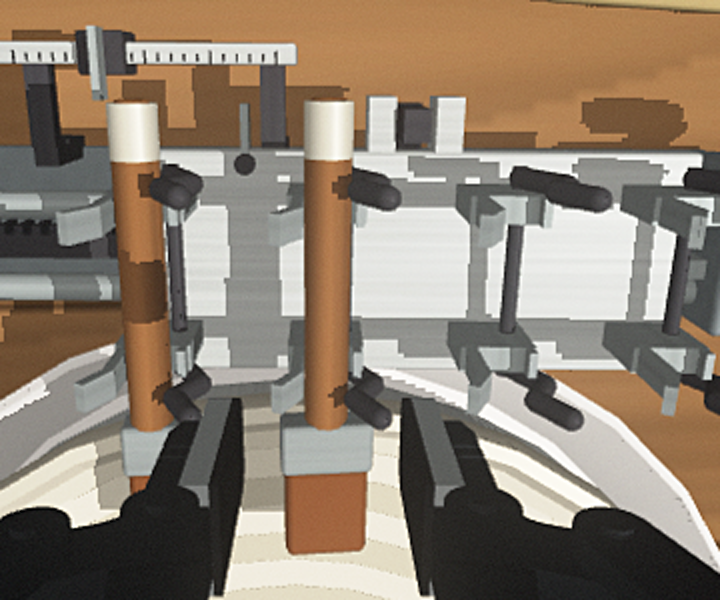

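Request:
{"op": "apply_moves", "data": {
  "series": [
    {"grip":0,"x":0.0317,"y":0,"z":0.0174,"spin":0},
    {"grip":0,"x":0.0317,"y":0,"z":0.0174,"spin":0},
    {"grip":0,"x":0.0317,"y":0,"z":0.0174,"spin":0},
    {"grip":0,"x":0.0317,"y":0,"z":0.0174,"spin":0},
    {"grip":0,"x":0.0317,"y":0,"z":0.0174,"spin":0},
    {"grip":0,"x":0.0317,"y":0,"z":0.0174,"spin":0},
    {"grip":0,"x":0.0317,"y":0,"z":0.0174,"spin":0},
    {"grip":0,"x":0.0317,"y":0,"z":0.0174,"spin":0},
    {"grip":0,"x":0.0317,"y":0,"z":0.0174,"spin":0},
    {"grip":0,"x":0.0317,"y":0,"z":0.0174,"spin":0},
    {"grip":0,"x":0,"y":0.02,"z":0,"spin":0.6},
    {"grip":0,"x":0,"y":0.02,"z":0,"spin":0},
    {"grip":0,"x":0,"y":0,"z":0,"spin":0},
    {"grip":0,"x":0,"y":0,"z":0,"spin":0},
    {"grip":0,"x":0,"y":0,"z":0,"spin":0},
    {"grip":0,"x":0,"y":0,"z":0,"spin":0}
  ]
}}

```text
clock: 19.58
position: [456.5, 298.3, 162.0]
tool_rot: [[0.029, 0.001, -1.0], [1.0, 0.0, 0.029], [0.0, -1.0, -0.001]]
wrist_force: [-0.2, 0.2, -0.1]
grip_width: 42.8
```

```bash
python3 look.py d1 brush2_mid brush4_mid
```

```text
t 19.58 pos [456.5 298.3 162. ] F [-0.2  0.2 -0.1] w 42.8 xax [0.029 1.    0.   ]
brush2_mid 0.67 [452.9 299.3] -1.8 173.1
brush4_mid 0.9 [476.8 528.5] -61.5 55.1
brush4_mid 0.57 [448.4 369. ] 0.0 162.1
brush4_mid 0.57 [667.7 470.1] -84.6 70.0
brush4_mid 0.29 [622.1  59.2] -62.7 85.8
t 19.73 pos [456.5 298.6 162.2] F [ 0.  -0.5  0.7] w 42.8 xax [0.029 1.    0.001]
```

View pics/d1.png

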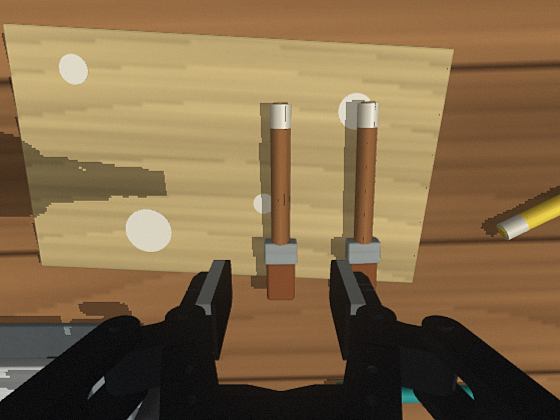

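Request:
{"op": "apply_moves", "data": {
  "series": [
    {"grip":0,"x":0.0006,"y":0.035,"z":0.0036,"spin":0},
    {"grip":0,"x":0,"y":0.035,"z":0,"spin":0},
    {"grip":0,"x":0,"y":0.035,"z":0,"spin":0},
    {"grip":0,"x":0,"y":0.025,"z":0,"spin":0},
    {"grip":0,"x":0,"y":0.012,"z":0,"spin":0},
    {"grip":0,"x":0,"y":0.008,"z":0,"spin":0},
    {"grip":0,"x":0,"y":0,"z":0,"spin":0},
    {"grip":-1,"x":0,"y":0,"z":0,"spin":0},
    {"grip":-1,"x":0,"y":0,"z":0,"spin":0},
    {"grip":-1,"x":0,"y":0,"z":0,"spin":0},
    {"grip":-1,"x":0,"y":0,"z":0,"spin":0},
    {"grip":-1,"x":0,"y":0,"z":0,"spin":0},
    {"grip":-1,"x":0,"y":0,"z":0,"spin":0}
  ],
  "squeeze": 80
}}

```text
clock: 20.82
position: [453.2, 300.0, 13.2]
tool_rot: [[0.028, 0.003, -1.0], [1.0, 0.002, 0.028], [0.002, -1.0, -0.002]]
wrist_force: [-0.1, -0.7, 7.3]
grip_width: 12.6
```

Request:
{"op": "apply_moves", "data": {
  "series": [
    {"grip":-1,"x":0,"y":-0.01,"z":0,"spin":0},
    {"grip":-1,"x":0,"y":-0.03,"z":0,"spin":0},
    {"grip":-1,"x":0,"y":-0.035,"z":0,"spin":0},
    {"grip":-1,"x":0,"y":-0.035,"z":0,"spin":0},
    {"grip":-1,"x":0,"y":-0.035,"z":0,"spin":0},
    {"grip":-1,"x":0,"y":-0.03,"z":0,"spin":0},
    {"grip":-1,"x":0,"y":0,"z":0,"spin":-0.7},
    {"grip":-1,"x":0,"y":0,"z":0,"spin":0},
    {"grip":-1,"x":0,"y":0,"z":0,"spin":0}
  ]
}}

```text
clock: 21.57
position: [451.4, 299.1, 186.6]
tool_rot: [[0.015, -0.0, -1.0], [1.0, -0.0, 0.015], [-0.0, -1.0, 0.0]]
wrist_force: [0.3, -0.4, -1.8]
grip_width: 12.4
```

```bash
python3 look.py d2
```

```text
t 21.57 pos [451.4 299.1 186.6] F [ 0.3 -0.4 -1.8] w 12.4 xax [ 0.015  1.    -0.   ]
t 21.62 pos [451.  298.8 185.7] F [-1.  -0.6 -1.4] w 12.6 xax [ 0.015  1.    -0.001]
```

View pics/d2.png

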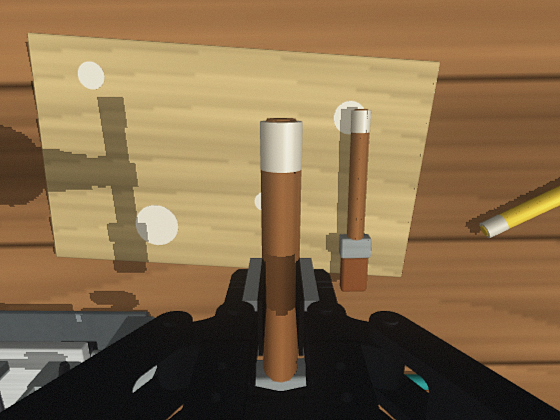

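Request:
{"op": "apply_moves", "data": {
  "series": [
    {"grip":-1,"x":-0.0315,"y":0,"z":-0.0223,"spin":0},
    {"grip":-1,"x":-0.0315,"y":0,"z":-0.0223,"spin":0},
    {"grip":-1,"x":-0.0315,"y":0,"z":-0.0223,"spin":0},
    {"grip":-1,"x":-0.0315,"y":0,"z":-0.0223,"spin":0},
    {"grip":-1,"x":-0.0315,"y":0,"z":-0.0223,"spin":0},
    {"grip":-1,"x":-0.0315,"y":0,"z":-0.0223,"spin":0},
    {"grip":-1,"x":-0.0315,"y":0,"z":-0.0223,"spin":0},
    {"grip":-1,"x":-0.0315,"y":0,"z":-0.0223,"spin":0},
    {"grip":-1,"x":0,"y":0.02,"z":0,"spin":0},
    {"grip":-1,"x":0,"y":0,"z":0,"spin":0},
    {"grip":-1,"x":0,"y":0,"z":0,"spin":0},
    {"grip":-1,"x":0,"y":0,"z":0,"spin":0},
    {"grip":-1,"x":0,"y":0,"z":0,"spin":0}
  ]
}}

```text
clock: 22.7
position: [626.0, 46.4, 166.3]
tool_rot: [[0.013, -0.001, -1.0], [1.0, 0.001, 0.013], [0.001, -1.0, 0.001]]
wrist_force: [0.1, 0.6, 0.3]
grip_width: 12.5
```

```bash
python3 z.py d3 60 360 120 480
```

```text
t 22.7 pos [626.   46.4 166.3] F [0.1 0.6 0.3] w 12.5 xax [0.013 1.    0.001]
scale 2.0
```

View pics/d3.png

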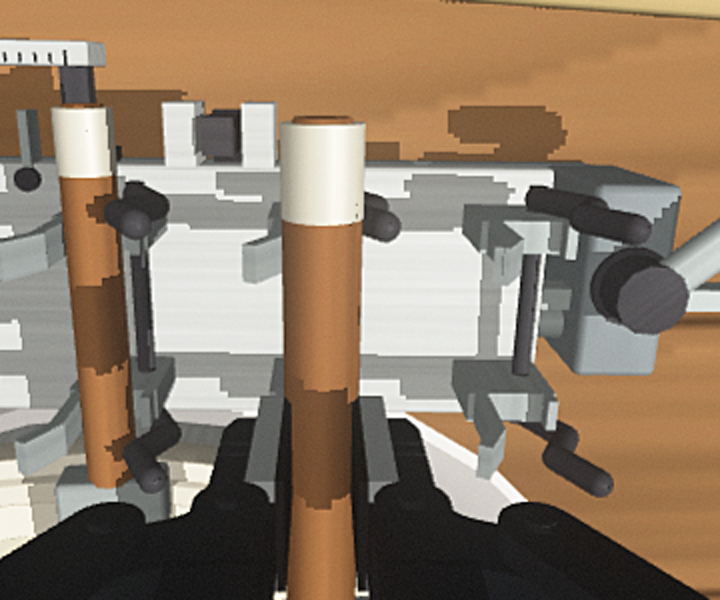

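Request:
{"op": "apply_moves", "data": {
  "series": [
    {"grip":-1,"x":-0.0012,"y":0.02,"z":0,"spin":0},
    {"grip":-1,"x":0,"y":0.02,"z":0,"spin":0},
    {"grip":-1,"x":0,"y":0,"z":0,"spin":0},
    {"grip":-1,"x":0,"y":0,"z":0,"spin":0}
  ]
}}

```text
clock: 23.08
position: [625.7, 44.4, 126.2]
tool_rot: [[0.014, -0.002, -1.0], [1.0, 0.0, 0.014], [0.0, -1.0, 0.002]]
wrist_force: [0.1, 0.3, -0.5]
grip_width: 12.3
```

Request:
{"op": "apply_moves", "data": {
  "series": [
    {"grip":-1,"x":0,"y":0.004,"z":0,"spin":0},
    {"grip":-1,"x":0,"y":0.004,"z":0,"spin":0},
    {"grip":-1,"x":0,"y":0.004,"z":0,"spin":0},
    {"grip":-1,"x":0,"y":0.004,"z":0,"spin":0}
  ]
}}

```text
clock: 23.42
position: [627.7, 43.8, 111.3]
tool_rot: [[0.016, 0.003, -1.0], [1.0, 0.001, 0.016], [0.001, -1.0, -0.003]]
wrist_force: [0.6, 0.8, 3.4]
grip_width: 12.6
```

Request:
{"op": "apply_moves", "data": {
  "series": [
    {"grip":-1,"x":0,"y":0.002,"z":0,"spin":0},
    {"grip":-1,"x":0,"y":0.002,"z":0,"spin":0}
  ]
}}

```text
clock: 23.58
position: [627.4, 43.8, 106.9]
tool_rot: [[0.016, 0.002, -1.0], [1.0, 0.001, 0.016], [0.001, -1.0, -0.002]]
wrist_force: [1.1, 1.3, 2.6]
grip_width: 12.6
```

Request:
{"op": "apply_moves", "data": {
  "series": [
    {"grip":-1,"x":0,"y":0.002,"z":0,"spin":0},
    {"grip":-1,"x":0,"y":0.002,"z":0,"spin":0}
  ]
}}

```text
clock: 23.75
position: [626.6, 43.9, 102.2]
tool_rot: [[0.015, 0.0, -1.0], [1.0, 0.0, 0.015], [0.0, -1.0, -0.0]]
wrist_force: [-0.5, 1.4, 2.8]
grip_width: 12.9
```

Request:
{"op": "apply_moves", "data": {
  "series": [
    {"grip":-1,"x":0,"y":0.001,"z":0,"spin":0},
    {"grip":-1,"x":0,"y":0.001,"z":0,"spin":0}
  ]
}}

```text
clock: 23.92
position: [626.7, 43.9, 101.9]
tool_rot: [[0.015, -0.0, -1.0], [1.0, 0.001, 0.015], [0.001, -1.0, 0.0]]
wrist_force: [-3.3, 1.3, 19.9]
grip_width: 12.2
```

Request:
{"op": "apply_moves", "data": {
  "series": [
    {"grip":-1,"x":0,"y":0.001,"z":0,"spin":0},
    {"grip":-1,"x":0,"y":0.001,"z":0,"spin":0},
    {"grip":-1,"x":0,"y":-0.003,"z":0,"spin":0},
    {"grip":-0.2,"x":0,"y":0,"z":0,"spin":0},
    {"grip":-0.2,"x":0,"y":0,"z":0,"spin":0},
    {"grip":-0.2,"x":0,"y":0,"z":0,"spin":0},
    {"grip":-0.2,"x":0,"y":0,"z":0,"spin":0},
    {"grip":-0.2,"x":0,"y":-0.01,"z":0,"spin":0},
    {"grip":-0.2,"x":0,"y":-0.03,"z":0,"spin":0},
    {"grip":-0.2,"x":0,"y":-0.04,"z":0,"spin":0},
    {"grip":-0.2,"x":0,"y":-0.02,"z":0,"spin":0},
    {"grip":-0.2,"x":0,"y":0,"z":0,"spin":0},
    {"grip":-0.2,"x":0,"y":0,"z":0,"spin":0}
  ]
}}

```text
clock: 25.0
position: [627.6, 43.4, 203.3]
tool_rot: [[0.016, 0.003, -1.0], [1.0, 0.0, 0.016], [0.0, -1.0, -0.003]]
wrist_force: [0.0, -0.2, -0.2]
grip_width: 34.3
```

```bash
python3 z.py d4 60 360 120 480
```

```text
t 25.0 pos [627.6  43.4 203.3] F [ 0.  -0.2 -0.2] w 34.3 xax [0.016 1.    0.   ]
scale 2.0
```

View pics/d4.png

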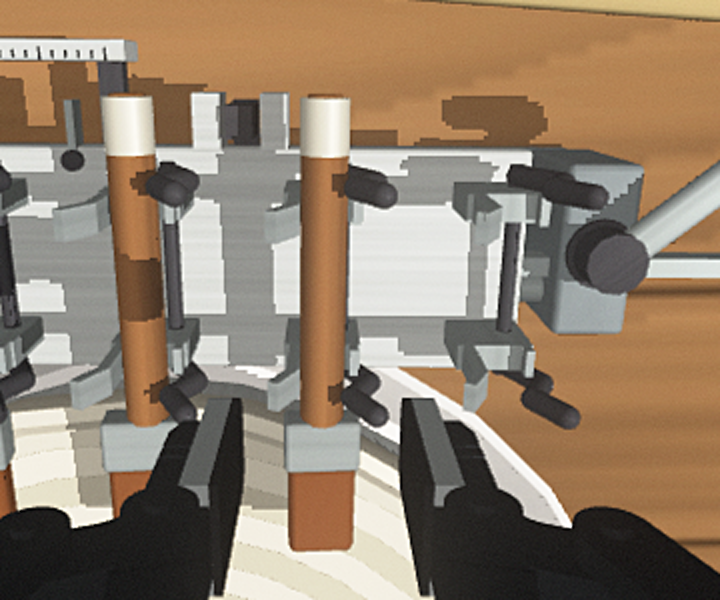

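Request:
{"op": "apply_moves", "data": {
  "series": [
    {"grip":0,"x":0.0323,"y":0,"z":0.0176,"spin":0},
    {"grip":0,"x":0.0323,"y":0,"z":0.0176,"spin":0},
    {"grip":0,"x":0.0323,"y":0,"z":0.0176,"spin":0},
    {"grip":0,"x":0.0323,"y":0,"z":0.0176,"spin":0},
    {"grip":0,"x":0.0323,"y":0,"z":0.0176,"spin":0},
    {"grip":0,"x":0.0323,"y":0,"z":0.0176,"spin":0},
    {"grip":0,"x":0.0323,"y":0,"z":0.0176,"spin":0},
    {"grip":0,"x":0.0323,"y":0,"z":0.0176,"spin":0},
    {"grip":0,"x":0.0323,"y":0,"z":0.0176,"spin":0},
    {"grip":0,"x":0.0323,"y":0,"z":0.0176,"spin":0},
    {"grip":0,"x":0,"y":0.02,"z":0,"spin":-1.0},
    {"grip":0,"x":0,"y":0.02,"z":0,"spin":0},
    {"grip":0,"x":0,"y":0,"z":0,"spin":0},
    {"grip":0,"x":0,"y":0,"z":0,"spin":0},
    {"grip":0,"x":0,"y":0,"z":0,"spin":0},
    {"grip":0,"x":0,"y":0,"z":0,"spin":0}
  ]
}}

```text
clock: 26.38
position: [456.5, 368.8, 162.0]
tool_rot: [[-0.0, 0.001, -1.0], [1.0, 0.0, -0.0], [0.0, -1.0, -0.001]]
wrist_force: [0.5, -1.0, 0.0]
grip_width: 42.9
```

```bash
python3 look.py e1 brush4_mid
```

```text
t 26.38 pos [456.5 368.8 162. ] F [ 0.5 -1.   0. ] w 42.9 xax [-0.  1.  0.]
brush4_mid 0.94 [453.3 368.5] -0.3 172.5
brush4_mid 0.89 [650.4 450.2] -85.3 153.5
brush4_mid 0.59 [459.4 562.6] -60.8 127.5
t 26.48 pos [456.5 369.  162.4] F [-0.3 -0.1 -0.1] w 42.8 xax [-0.001  1.     0.001]
```

View pics/e1.png

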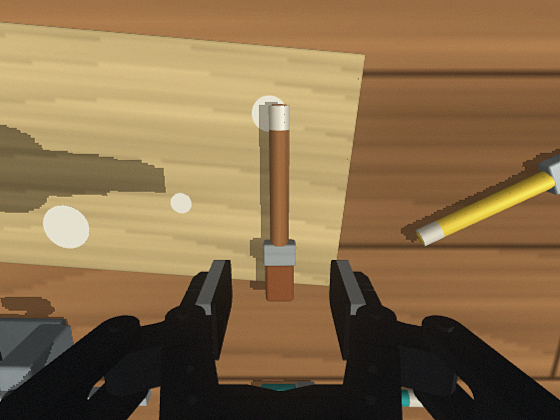

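Request:
{"op": "apply_moves", "data": {
  "series": [
    {"grip":0,"x":-0.0003,"y":0.035,"z":0.0032,"spin":0},
    {"grip":0,"x":0,"y":0.035,"z":0,"spin":0},
    {"grip":0,"x":0,"y":0.035,"z":0,"spin":0},
    {"grip":0,"x":0,"y":0.025,"z":0,"spin":0},
    {"grip":0,"x":0,"y":0.012,"z":0,"spin":0},
    {"grip":0,"x":0,"y":0.008,"z":0,"spin":0},
    {"grip":0,"x":0,"y":0,"z":0,"spin":0},
    {"grip":-1,"x":0,"y":0,"z":0,"spin":0},
    {"grip":-1,"x":0,"y":0,"z":0,"spin":0},
    {"grip":-1,"x":0,"y":0,"z":0,"spin":0},
    {"grip":-1,"x":0,"y":0,"z":0,"spin":0},
    {"grip":-1,"x":0,"y":0,"z":0,"spin":0},
    {"grip":-1,"x":0,"y":0,"z":0,"spin":0}
  ],
  "squeeze": 80
}}

```text
clock: 27.57
position: [453.5, 369.6, 13.3]
tool_rot: [[-0.002, 0.002, -1.0], [1.0, 0.002, -0.002], [0.002, -1.0, -0.002]]
wrist_force: [0.3, -0.3, 6.1]
grip_width: 12.5
```

Request:
{"op": "apply_moves", "data": {
  "series": [
    {"grip":-1,"x":0,"y":-0.01,"z":0,"spin":0},
    {"grip":-1,"x":0,"y":-0.03,"z":0,"spin":0},
    {"grip":-1,"x":0,"y":-0.035,"z":0,"spin":0},
    {"grip":-1,"x":0,"y":-0.035,"z":0,"spin":0},
    {"grip":-1,"x":0,"y":-0.035,"z":0,"spin":0},
    {"grip":-1,"x":0,"y":-0.03,"z":0,"spin":0},
    {"grip":-1,"x":0,"y":0,"z":0,"spin":0.9},
    {"grip":-1,"x":0,"y":0,"z":0,"spin":0},
    {"grip":-1,"x":0,"y":0,"z":0,"spin":0}
  ]
}}

```text
clock: 28.32
position: [451.7, 368.5, 186.5]
tool_rot: [[0.013, -0.0, -1.0], [1.0, -0.0, 0.013], [-0.0, -1.0, 0.0]]
wrist_force: [-0.0, -0.5, 0.5]
grip_width: 12.5
```

```bash
python3 look.py e2
```

```text
t 28.32 pos [451.7 368.5 186.5] F [-0.  -0.5  0.5] w 12.5 xax [ 0.013  1.    -0.   ]
t 28.37 pos [451.3 368.1 185.6] F [ 0.3  0.1 -1.2] w 12.3 xax [ 0.013  1.    -0.002]
```

View pics/e2.png

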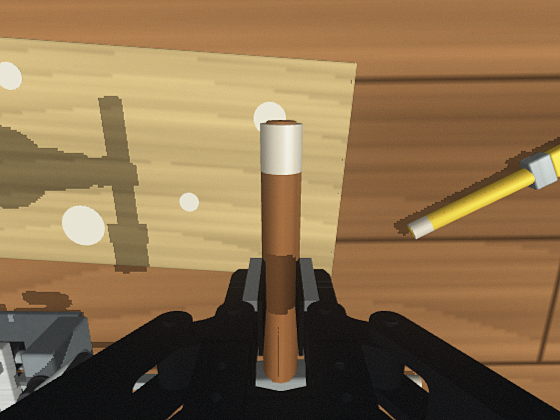

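Request:
{"op": "apply_moves", "data": {
  "series": [
    {"grip":-1,"x":-0.0321,"y":0,"z":-0.0223,"spin":0},
    {"grip":-1,"x":-0.0321,"y":0,"z":-0.0223,"spin":0},
    {"grip":-1,"x":-0.0321,"y":0,"z":-0.0223,"spin":0},
    {"grip":-1,"x":-0.0321,"y":0,"z":-0.0223,"spin":0},
    {"grip":-1,"x":-0.0321,"y":0,"z":-0.0223,"spin":0},
    {"grip":-1,"x":-0.0321,"y":0,"z":-0.0223,"spin":0},
    {"grip":-1,"x":-0.0321,"y":0,"z":-0.0223,"spin":0},
    {"grip":-1,"x":-0.0321,"y":0,"z":-0.0223,"spin":0},
    {"grip":-1,"x":0,"y":0.02,"z":0,"spin":0},
    {"grip":-1,"x":0,"y":0,"z":0,"spin":0},
    {"grip":-1,"x":0,"y":0,"z":0,"spin":0},
    {"grip":-1,"x":0,"y":0,"z":0,"spin":0},
    {"grip":-1,"x":0,"y":0,"z":0,"spin":0}
  ]
}}

```text
clock: 29.45
position: [626.6, 111.5, 166.3]
tool_rot: [[0.011, -0.001, -1.0], [1.0, 0.001, 0.011], [0.001, -1.0, 0.001]]
wrist_force: [-0.1, -0.4, -0.8]
grip_width: 12.8
```

```bash
python3 z.py e3 60 360 120 480
```

```text
t 29.45 pos [626.6 111.5 166.3] F [-0.1 -0.4 -0.8] w 12.8 xax [0.011 1.    0.001]
scale 2.0
```

View pics/e3.png

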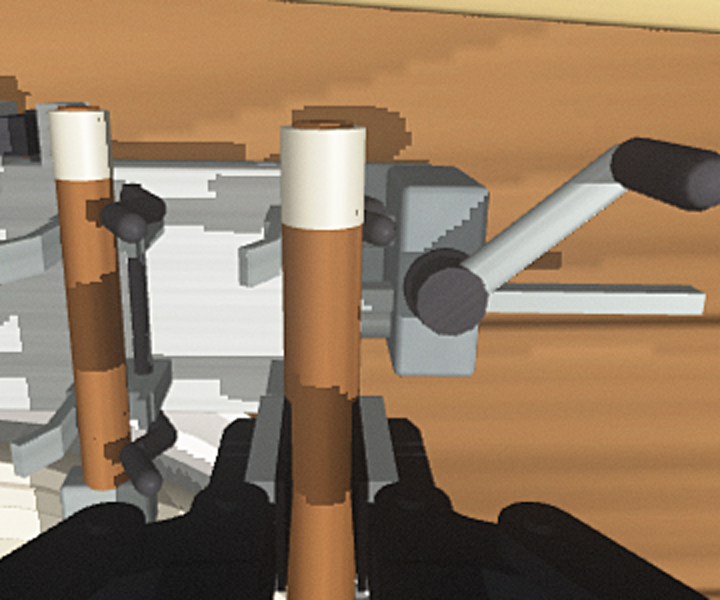

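Request:
{"op": "apply_moves", "data": {
  "series": [
    {"grip":-1,"x":-0.0028,"y":0.02,"z":0,"spin":0.2},
    {"grip":-1,"x":0,"y":0.02,"z":0,"spin":0},
    {"grip":-1,"x":0,"y":0,"z":0,"spin":0},
    {"grip":-1,"x":0,"y":0,"z":0,"spin":0}
  ]
}}

```text
clock: 29.83
position: [626.3, 107.8, 126.1]
tool_rot: [[0.016, -0.002, -1.0], [1.0, -0.0, 0.016], [-0.0, -1.0, 0.002]]
wrist_force: [0.3, -0.2, -0.3]
grip_width: 12.5
```

Request:
{"op": "apply_moves", "data": {
  "series": [
    {"grip":-1,"x":0,"y":0.004,"z":0,"spin":0},
    {"grip":-1,"x":0,"y":0.004,"z":0,"spin":0},
    {"grip":-1,"x":0,"y":0.004,"z":0,"spin":0},
    {"grip":-1,"x":0,"y":0.004,"z":0,"spin":0}
  ]
}}

```text
clock: 30.17
position: [628.3, 107.8, 111.4]
tool_rot: [[0.017, 0.003, -1.0], [1.0, 0.001, 0.017], [0.001, -1.0, -0.003]]
wrist_force: [-0.0, 1.0, 3.4]
grip_width: 12.3
```

Request:
{"op": "apply_moves", "data": {
  "series": [
    {"grip":-1,"x":0,"y":0.002,"z":0,"spin":0},
    {"grip":-1,"x":0,"y":0.002,"z":0,"spin":0}
  ]
}}

```text
clock: 30.33
position: [628.2, 107.8, 107.1]
tool_rot: [[0.017, 0.002, -1.0], [1.0, 0.001, 0.017], [0.001, -1.0, -0.002]]
wrist_force: [0.4, 2.2, 4.0]
grip_width: 12.5
```

Request:
{"op": "apply_moves", "data": {
  "series": [
    {"grip":-1,"x":0,"y":0.002,"z":0,"spin":0},
    {"grip":-1,"x":0,"y":0.002,"z":0,"spin":0}
  ]
}}

```text
clock: 30.5
position: [627.6, 107.8, 102.5]
tool_rot: [[0.017, 0.001, -1.0], [1.0, 0.001, 0.017], [0.001, -1.0, -0.001]]
wrist_force: [0.1, 2.9, 3.8]
grip_width: 12.3
```

Request:
{"op": "apply_moves", "data": {
  "series": [
    {"grip":-1,"x":0,"y":0.001,"z":0,"spin":0},
    {"grip":-1,"x":0,"y":0.001,"z":0,"spin":0}
  ]
}}

```text
clock: 30.67
position: [627.7, 107.8, 102.0]
tool_rot: [[0.017, 0.0, -1.0], [1.0, 0.001, 0.017], [0.001, -1.0, -0.0]]
wrist_force: [-3.2, 2.3, 20.7]
grip_width: 12.4
```

Request:
{"op": "apply_moves", "data": {
  "series": [
    {"grip":-1,"x":0,"y":0.001,"z":0,"spin":0},
    {"grip":-1,"x":0,"y":0.001,"z":0,"spin":0},
    {"grip":-1,"x":0,"y":-0.003,"z":0,"spin":0},
    {"grip":-0.2,"x":0,"y":0,"z":0,"spin":0},
    {"grip":-0.2,"x":0,"y":0,"z":0,"spin":0},
    {"grip":-0.2,"x":0,"y":0,"z":0,"spin":0},
    {"grip":-0.2,"x":0,"y":0,"z":0,"spin":0},
    {"grip":-0.2,"x":0,"y":-0.01,"z":0,"spin":0},
    {"grip":-0.2,"x":0,"y":-0.03,"z":0,"spin":0},
    {"grip":-0.2,"x":0,"y":-0.04,"z":0,"spin":0},
    {"grip":-0.2,"x":0,"y":-0.04,"z":0,"spin":0},
    {"grip":-0.2,"x":0,"y":-0.02,"z":0.02,"spin":0},
    {"grip":-0.2,"x":0,"y":0,"z":0.04,"spin":0},
    {"grip":-0.2,"x":0,"y":0,"z":0,"spin":0},
    {"grip":-0.2,"x":0,"y":0,"z":0,"spin":0},
    {"grip":-0.2,"x":0,"y":0,"z":0,"spin":0}
  ]
}}

```text
clock: 32.0
position: [567.2, 107.7, 241.9]
tool_rot: [[0.017, 0.001, -1.0], [1.0, -0.0, 0.017], [-0.0, -1.0, -0.001]]
wrist_force: [0.8, 0.4, 0.9]
grip_width: 34.1
```

```bash
python3 z.py e4 0 420 0 560; python3 z.py e4s 170 350 200 370 scene
```

```text
t 32.0 pos [567.2 107.7 241.9] F [0.8 0.4 0.9] w 34.1 xax [ 0.017  1.    -0.   ]
scale 1.4285714285714286
t 32.05 pos [568.1 107.8 241.8] F [ 1.3 -0.7  0.1] w 34.1 xax [0.017 1.    0.   ]
scale 3.3333333333333335
```

View pics/e4.png

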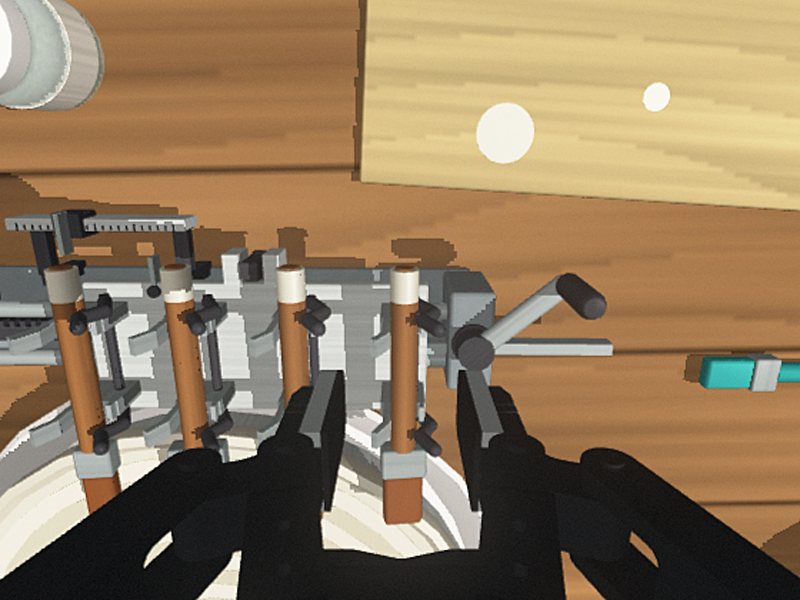

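View pics/e4s.png

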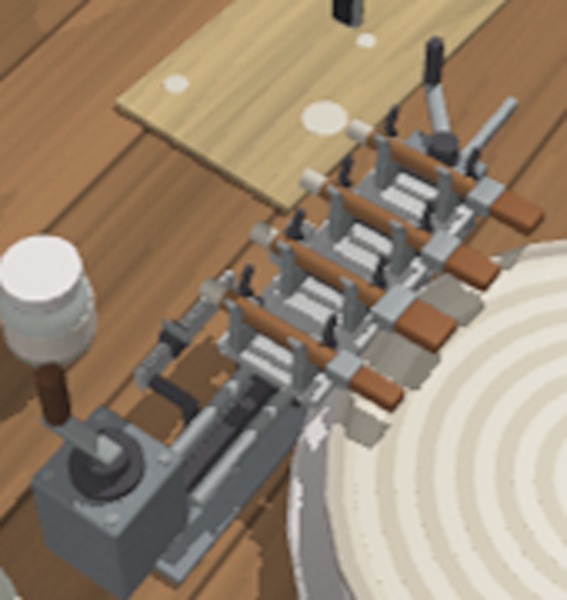

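```bash
cat >> h.py <<'E'
def tric(obs):
    A=np.zeros((3,3));b=np.zeros(3)
    for c,px in obs:
        o,d=ray("w",px,c); d=d/np.linalg.norm(d); M=np.eye(3)-np.outer(d,d); A+=M;b+=M@o
    return np.linalg.solve(A,b)
E
python3 - <<'E'
from h import *
s=imaging.calibration("scene"); t=imaging.calibration("top")
w=wcal("w5cal.npy"); e=wcal("e4.npy"); 
scpx=(200+435/3.333,170+45/3.333)
print("post top w5,e4",tric([(w,(290+477/2.95,140+205/2.95)),(e,(592/1.4286,305/1.4286))]))
print("post top w5,scene",tric([(w,(290+477/2.95,140+205/2.95)),(s,scpx)]))
print("all",tric([(w,(290+477/2.95,140+205/2.95)),(e,(592/1.4286,305/1.4286)),(s,scpx)]))
print("pivot top",tric([(w,(290+252/2.95,140+284/2.95)),(e,(474/1.4286,351/1.4286)),(s,(200+443/3.333,170+145/3.333))]))
print("pivot top w,e",tric([(w,(290+252/2.95,140+284/2.95)),(e,(474/1.4286,351/1.4286))]))
print("post bottom w,e",tric([(w,(290+420/2.95,140+165/2.95)),(e,(565/1.4286,285/1.4286))]))
# crank
print("crank handle top scene",)
E
```

```text
post top w5,e4 [574.01635686 203.01306184 144.1605025 ]
post top w5,scene [579.11021441 210.07764235 126.86897871]
all [579.13181568 209.73732278 127.08147113]
pivot top [622.95788147 154.09676968  83.77604681]
pivot top w,e [620.29753204 153.12529573  91.44844102]
post bottom w,e [571.99544387 199.40777058 110.92525486]
crank handle top scene
```

Request:
{"op": "apply_moves", "data": {
  "series": [
    {"grip":-0.2,"x":0.02,"y":0,"z":0.01,"spin":0},
    {"grip":-0.2,"x":0.03,"y":0,"z":0.01,"spin":0},
    {"grip":-0.2,"x":0.03,"y":0,"z":0,"spin":0},
    {"grip":-0.2,"x":0.01,"y":0,"z":0,"spin":0},
    {"grip":-0.2,"x":0,"y":0,"z":0,"spin":0},
    {"grip":-0.2,"x":0,"y":0,"z":0,"spin":0},
    {"grip":-0.2,"x":0,"y":0,"z":0,"spin":0},
    {"grip":-0.2,"x":0,"y":0,"z":0,"spin":0}
  ]
}}

```text
clock: 32.77
position: [549.4, 195.8, 241.3]
tool_rot: [[0.021, -0.0, -1.0], [1.0, -0.001, 0.021], [-0.001, -1.0, 0.0]]
wrist_force: [-0.4, -0.9, 0.7]
grip_width: 34.2
```

```bash
python3 z.py f1 120 330 80 360
```

```text
t 32.77 pos [549.4 195.8 241.3] F [-0.4 -0.9  0.7] w 34.2 xax [ 0.021  1.    -0.001]
scale 2.857142857142857
```

View pics/f1.png

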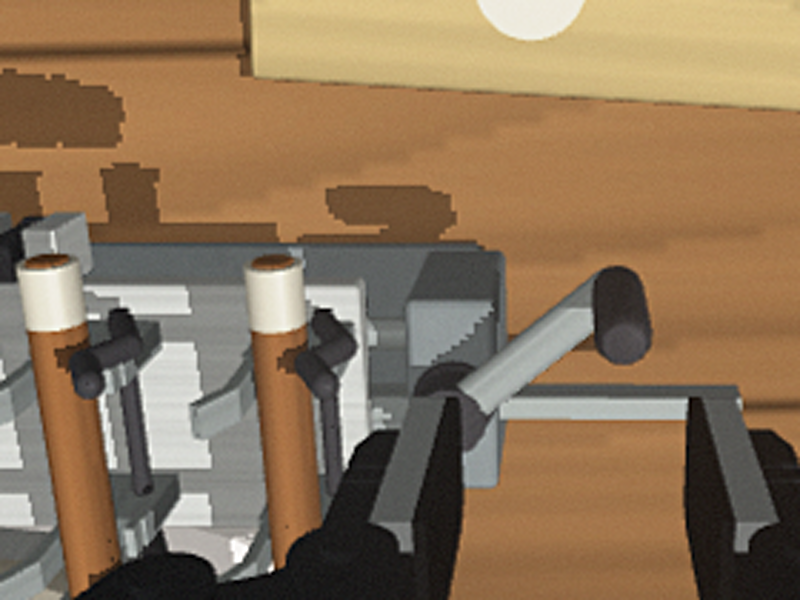

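```bash
python3 - <<'E'
from h import *
s=imaging.calibration("scene")
w=wcal("w5cal.npy"); f=wcal("f1.npy"); e=wcal("e4.npy")
O=[(w,(290+477/2.95,140+205/2.95)),(f,(80+626/2.857,120+343/2.857)),(e,(592/1.4286,305/1.4286)),(s,(200+435/3.333,170+45/3.333))]
for sel in ([0,1],[0,1,2],[1,3],[0,1,2,3]):
    P=tric([O[i] for i in sel]); print(sel,np.round(P,1),[np.round(proj("w",P,O[i][0])-O[i][1],1).tolist() for i in sel])
for z in (115,120,125,130): print(z,[np.round(atz("w",o[1],z,o[0])[:2],1).tolist() for o in O])
# pivot estimate: knob
print([np.round(atz("w",p,z,c)[:2],1).tolist() for z in (84,92) for p,c in (((290+252/2.95,140+284/2.95),w),((474/1.4286,351/1.4286),e))])
E
```

```text
[0, 1] [579.  210.2 130. ] [[-0.0, -0.1], [0.0, 0.1]]
[0, 1, 2] [579.1 210.  128.7] [[-1.0, -0.4], [-0.4, -0.3], [1.5, 0.7]]
[1, 3] [579.3 209.5 126.5] [[-1.1, -1.2], [0.4, -0.2]]
[0, 1, 2, 3] [579.3 209.9 127.1] [[-1.8, -0.7], [-0.5, -0.8], [0.7, 0.3], [0.5, -0.4]]
115 [[583.8, 217.7], [585.0, 210.9], [583.1, 214.0], [573.3, 218.7]]
120 [[582.2, 215.2], [583.0, 210.7], [581.5, 212.1], [575.6, 214.2]]
125 [[580.6, 212.8], [580.9, 210.4], [579.8, 210.2], [578.0, 209.7]]
130 [[579.1, 210.3], [578.9, 210.2], [578.1, 208.3], [580.3, 205.2]]
[[623.8, 155.4], [623.0, 154.1], [620.6, 153.1], [619.5, 152.9]]
```

Request:
{"op": "apply_moves", "data": {
  "series": [
    {"grip":-1,"x":0.015,"y":0,"z":0.0,"spin":0},
    {"grip":-1,"x":0,"y":0.01,"z":0,"spin":0},
    {"grip":-1,"x":0,"y":0.034,"z":0,"spin":0},
    {"grip":-1,"x":0,"y":0.034,"z":0,"spin":0},
    {"grip":-1,"x":0,"y":0.034,"z":0,"spin":0},
    {"grip":-1,"x":0,"y":0.032,"z":0,"spin":0},
    {"grip":-1,"x":0,"y":0,"z":0,"spin":0},
    {"grip":-1,"x":0,"y":0,"z":0,"spin":0},
    {"grip":-1,"x":0,"y":0,"z":0,"spin":0}
  ]
}}

```text
clock: 33.57
position: [550.0, 213.8, 98.4]
tool_rot: [[0.017, 0.002, -1.0], [1.0, 0.001, 0.017], [0.001, -1.0, -0.002]]
wrist_force: [-0.7, -0.2, 0.1]
grip_width: 0.0
```

```bash
python3 z.py f2 80 360 80 440
```

```text
t 33.57 pos [550.  213.8  98.4] F [-0.7 -0.2  0.1] w 0.0 xax [0.017 1.    0.001]
scale 2.142857142857143
```

View pics/f2.png

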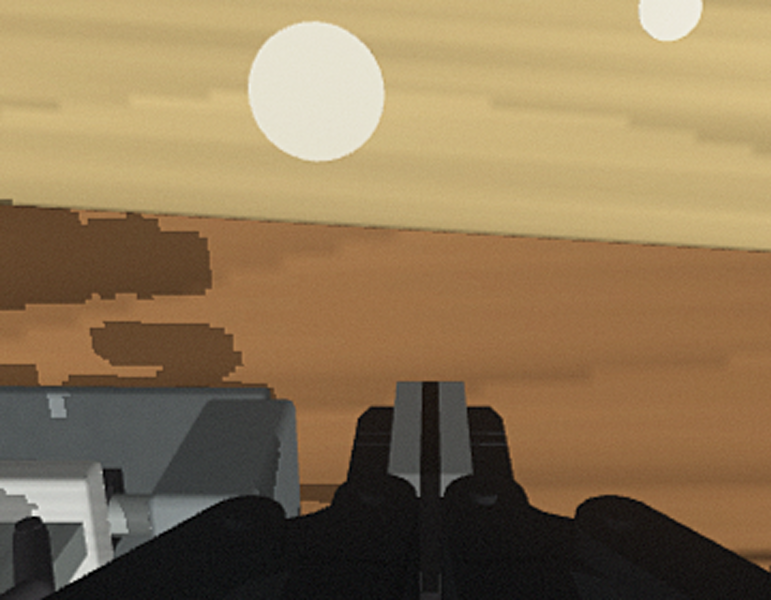

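Request:
{"op": "apply_moves", "data": {
  "series": [
    {"grip":-1,"x":0.001,"y":0,"z":-0.006,"spin":0},
    {"grip":-1,"x":0.001,"y":0,"z":-0.006,"spin":0},
    {"grip":-1,"x":0.001,"y":0,"z":-0.006,"spin":0},
    {"grip":-1,"x":0.001,"y":0,"z":-0.006,"spin":0}
  ]
}}

```text
clock: 33.95
position: [570.8, 220.5, 98.3]
tool_rot: [[0.015, -0.004, -1.0], [1.0, 0.004, 0.015], [0.003, -1.0, 0.005]]
wrist_force: [-5.5, 4.7, -0.9]
grip_width: 0.2
```

Request:
{"op": "apply_moves", "data": {
  "series": [
    {"grip":-1,"x":0.001,"y":0,"z":-0.005,"spin":0},
    {"grip":-1,"x":0.001,"y":0,"z":-0.005,"spin":0},
    {"grip":-1,"x":0.001,"y":0,"z":-0.005,"spin":0},
    {"grip":-1,"x":0.001,"y":0,"z":-0.005,"spin":0}
  ]
}}

```text
clock: 34.28
position: [593.6, 221.6, 98.1]
tool_rot: [[0.016, 0.0, -1.0], [1.0, 0.001, 0.016], [0.001, -1.0, -0.0]]
wrist_force: [-2.4, 1.5, 0.7]
grip_width: -0.0
```

Request:
{"op": "apply_moves", "data": {
  "series": [
    {"grip":-1,"x":0.001,"y":0,"z":-0.005,"spin":0},
    {"grip":-1,"x":0.001,"y":0,"z":-0.005,"spin":0},
    {"grip":-1,"x":0.0,"y":0,"z":-0.005,"spin":0}
  ]
}}

```text
clock: 34.53
position: [609.3, 222.2, 97.8]
tool_rot: [[0.017, 0.001, -1.0], [1.0, 0.0, 0.017], [0.0, -1.0, -0.001]]
wrist_force: [-2.1, 1.8, 1.4]
grip_width: 0.0
```

Request:
{"op": "apply_moves", "data": {
  "series": [
    {"grip":-1,"x":0,"y":0,"z":-0.004,"spin":0},
    {"grip":-1,"x":0,"y":0,"z":-0.003,"spin":0},
    {"grip":-1,"x":0.0,"y":0,"z":-0.003,"spin":0}
  ]
}}

```text
clock: 34.78
position: [615.6, 221.6, 97.3]
tool_rot: [[0.018, -0.007, -1.0], [1.0, -0.001, 0.018], [-0.001, -1.0, 0.007]]
wrist_force: [-11.2, 1.6, 9.1]
grip_width: 0.2
```

Request:
{"op": "apply_moves", "data": {
  "series": [
    {"grip":-1,"x":0,"y":0,"z":-0.002,"spin":0},
    {"grip":-1,"x":0,"y":0,"z":-0.001,"spin":0}
  ]
}}

```text
clock: 34.95
position: [615.6, 221.6, 97.1]
tool_rot: [[0.017, -0.012, -1.0], [1.0, -0.002, 0.017], [-0.002, -1.0, 0.012]]
wrist_force: [-12.7, 2.1, 11.3]
grip_width: 0.3
```

Request:
{"op": "apply_moves", "data": {
  "series": [
    {"grip":-1,"x":0,"y":0,"z":0.02,"spin":0},
    {"grip":-1,"x":0,"y":0,"z":0.035,"spin":0},
    {"grip":-1,"x":0.0,"y":-0.03,"z":0.02,"spin":0},
    {"grip":-1,"x":0.0,"y":-0.04,"z":0,"spin":0},
    {"grip":-1,"x":0.0,"y":-0.04,"z":0,"spin":0},
    {"grip":-1,"x":-0.02,"y":-0.02,"z":0,"spin":0},
    {"grip":-1,"x":-0.03,"y":0,"z":0,"spin":0},
    {"grip":-1,"x":0.0,"y":0,"z":0,"spin":0},
    {"grip":-1,"x":0.0,"y":0,"z":0,"spin":0},
    {"grip":-1,"x":0.0,"y":0,"z":0,"spin":0}
  ]
}}

```text
clock: 35.78
position: [545.9, 172.7, 227.3]
tool_rot: [[0.019, 0.001, -1.0], [1.0, -0.0, 0.019], [-0.0, -1.0, -0.001]]
wrist_force: [0.4, 0.1, 0.1]
grip_width: -0.2
```

```bash
python3 z.py g1 0 420 0 560
```

```text
t 35.78 pos [545.9 172.7 227.3] F [0.4 0.1 0.1] w -0.2 xax [ 0.019  1.    -0.   ]
scale 1.4285714285714286
```

View pics/g1.png

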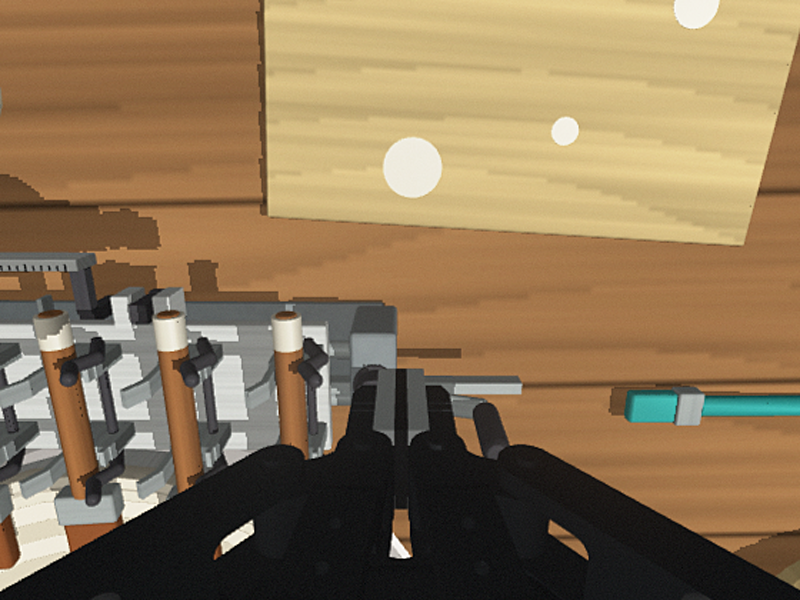

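Request:
{"op": "apply_moves", "data": {
  "series": [
    {"grip":-0.2,"x":-0.036,"y":-0.003,"z":0,"spin":0},
    {"grip":-0.2,"x":-0.036,"y":-0.003,"z":0,"spin":0},
    {"grip":-0.2,"x":-0.036,"y":-0.003,"z":0,"spin":0},
    {"grip":-0.2,"x":-0.036,"y":-0.003,"z":0,"spin":0},
    {"grip":-0.2,"x":-0.036,"y":-0.003,"z":0,"spin":0},
    {"grip":-0.2,"x":-0.036,"y":-0.003,"z":0,"spin":0},
    {"grip":-0.2,"x":-0.036,"y":-0.003,"z":0,"spin":0},
    {"grip":-0.2,"x":-0.036,"y":-0.003,"z":0,"spin":0},
    {"grip":-0.2,"x":-0.036,"y":-0.003,"z":0,"spin":0},
    {"grip":-0.2,"x":-0.036,"y":-0.003,"z":0,"spin":0},
    {"grip":-0.2,"x":0,"y":0,"z":0,"spin":0},
    {"grip":-0.2,"x":0,"y":0,"z":0,"spin":0},
    {"grip":-0.2,"x":0,"y":0,"z":0,"spin":0},
    {"grip":-0.2,"x":0,"y":0,"z":0,"spin":0}
  ]
}}

```text
clock: 37.0
position: [539.6, -184.3, 256.7]
tool_rot: [[0.014, -0.001, -1.0], [1.0, 0.001, 0.014], [0.001, -1.0, 0.001]]
wrist_force: [-1.1, -0.6, 0.6]
grip_width: 34.1
```

```bash
python3 z.py g2 0 420 0 560;python3 z.py g2t 150 230 200 420 top; python3 z.py g2s 240 350 190 310 scene
```

```text
t 37.0 pos [ 539.6 -184.3  256.7] F [-1.1 -0.6  0.6] w 34.1 xax [0.014 1.    0.001]
scale 1.4285714285714286
t 37.05 pos [ 539.6 -184.3  256.8] F [-0.7 -0.2  1. ] w 34.1 xax [0.014 1.    0.001]
scale 3.6363636363636362
t 37.1 pos [ 539.5 -184.5  257. ] F [ 0.3 -0.5 -0.5] w 33.8 xax [0.014 1.    0.001]
scale 5.454545454545454
```

View pics/g2.png

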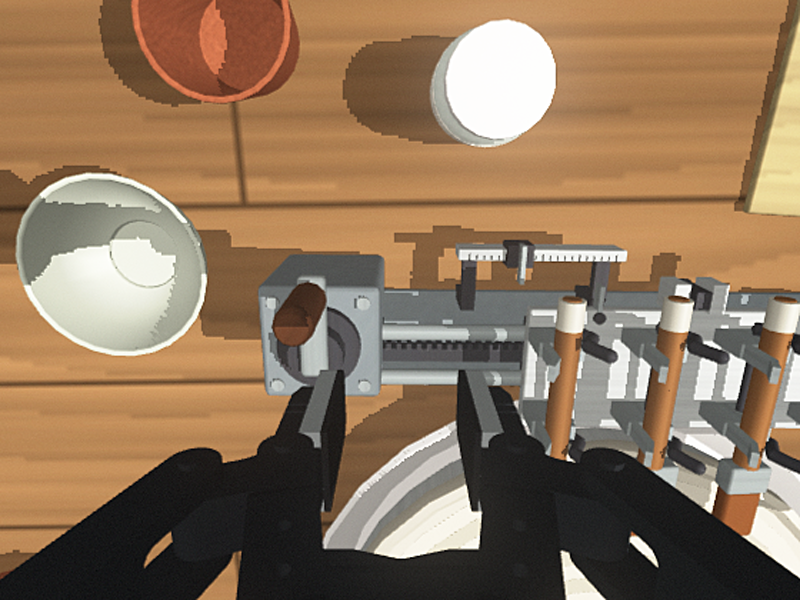

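View pics/g2t.png

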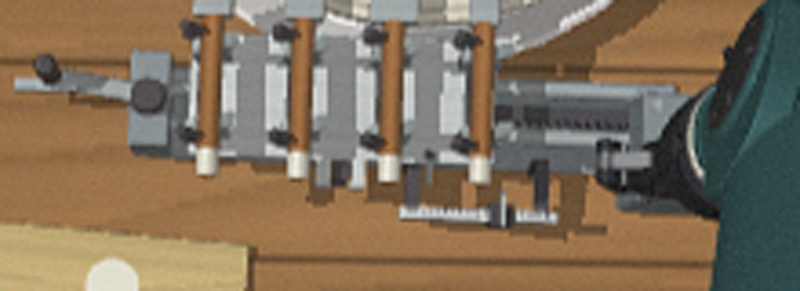

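View pics/g2s.png

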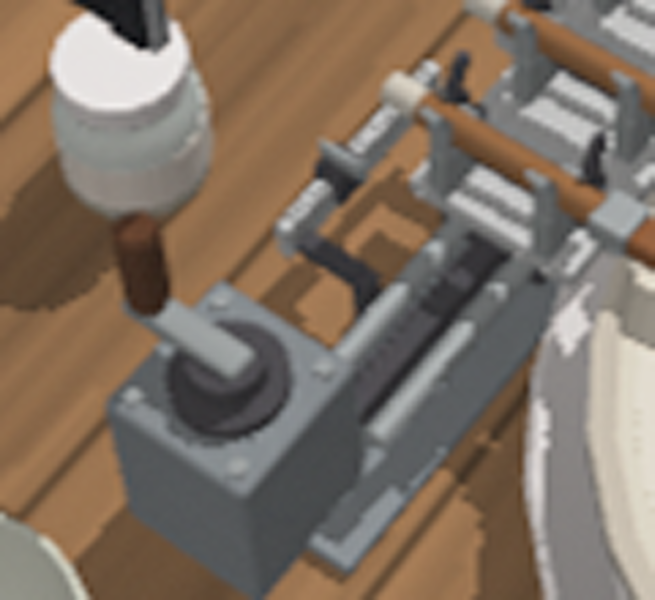

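```bash
python3 - <<'E'
from h import *
g=wcal("g2.npy"); s=imaging.calibration("scene"); t=imaging.calibration("top")
k=1.42857
print("axis g2",atz("w",(318.5/k,344/k),96,g))
sc=lambda x,y:(190+x/5.4545,240+y/5.4545)
print("axis scene (screws)",atz("w",np.mean([sc(130,397),sc(238,467),sc(322,370),sc(220,302)],axis=0),96,s))
O=[(g,(289/k,333/k)),(s,sc(138,222))]
P=tric(O); print("handle top",P,[np.round(proj("w",P,o[0])-o[1],1) for o in O])
O=[(g,(312/k,290/k)),(s,sc(148,303))]
print("handle bottom",tric(O))
for z in (150,160,165,170,180): print(z,atz("w",(289/k,333/k),z,g)[:2])
cal=t
print("top cam",[atz("top",(195+725/3.6,145+206/3.6),z)[:2] for z in (150,165,180)])
E
```

```text
axis g2 [ 589.00436346 -236.4040497    96.        ]
axis scene (screws) [ 587.45007439 -236.54652313   96.        ]
handle top [ 549.31917201 -234.44533138  179.97920505] [array([0.5, 0.4]), array([-0.2,  0.1])]
handle bottom [ 546.47459449 -234.33389356  118.36425897]
150 [ 560.55776635 -241.85218198]
160 [ 556.72389319 -239.48879092]
165 [ 554.80695661 -238.30709539]
170 [ 552.89002003 -237.12539986]
180 [ 549.05614686 -234.7620088 ]
top cam [array([ 546.7461311, -238.5251958]), array([ 544.91444885, -234.82180656]), array([ 543.0827666 , -231.11841731])]
```

```bash
python3 - <<'E'
from h import *
w=wcal("w5cal.npy"); f=lambda n,off,x,y,s=2:(wcal(n+".npy"),(off[0]+x/s,off[1]+y/s))
Pt=[(w,(60+370/2.95,140+103/2.95)),f("a3",(120,60),412,104),f("b4",(120,60),245,104),f("a2",(140,60),420,128),f("b3",(120,60),222,114)]
Mk=[(w,(60+217/2.95,140+98/2.95)),f("a3",(120,60),267,98),f("b4",(120,60),99,99),f("a2",(140,60),193,121),f("b3",(120,60),55,107)]
for O in (Pt,Mk):
    P=tric(O); print(np.round(P,1),[np.round(proj("w",P,o[0])-o[1],1).tolist() for o in O])
    for z in (68,72,76,80,84): print(z,[np.round(atz("w",o[1],z,o[0])[:2],1).tolist() for o in O])
E
```

```text
[560.3 -48.4  67.2] [[-0.0, -0.1], [0.1, 1.3], [-0.4, 1.3], [0.3, -1.5], [0.2, -1.7]]
68 [[560.3, -48.2], [559.3, -48.6], [559.3, -47.9], [560.9, -48.7], [561.3, -48.5]]
72 [[559.4, -47.1], [559.1, -49.1], [559.2, -47.5], [560.6, -49.4], [561.1, -48.0]]
76 [[558.6, -46.0], [558.9, -49.5], [559.0, -47.1], [560.4, -50.2], [560.9, -47.4]]
80 [[557.7, -44.9], [558.8, -50.0], [558.8, -46.7], [560.1, -50.9], [560.7, -46.9]]
84 [[556.9, -43.9], [558.6, -50.5], [558.7, -46.3], [559.8, -51.7], [560.5, -46.4]]
[ 557.4 -102.3   70.1] [[0.1, -0.6], [0.1, 1.8], [-0.9, 1.3], [1.6, -1.8], [-0.4, -1.2]]
68 [[558.5, -103.3], [556.2, -102.4], [556.6, -102.1], [558.4, -103.3], [558.2, -102.8]]
72 [[557.7, -101.6], [556.1, -102.1], [556.4, -100.9], [558.1, -102.8], [558.1, -101.4]]
76 [[556.8, -99.9], [555.9, -101.8], [556.3, -99.7], [557.9, -102.3], [557.9, -100.0]]
80 [[556.0, -98.3], [555.8, -101.5], [556.2, -98.5], [557.7, -101.9], [557.8, -98.5]]
84 [[555.2, -96.6], [555.7, -101.3], [556.1, -97.3], [557.4, -101.4], [557.6, -97.1]]
```

Request:
{"op": "apply_moves", "data": {
  "series": [
    {"grip":0,"x":-0.025,"y":0.02,"z":-0.0045,"spin":0},
    {"grip":0,"x":-0.0265,"y":0.02,"z":-0.0045,"spin":0},
    {"grip":0,"x":0,"y":0,"z":0,"spin":0},
    {"grip":0,"x":0,"y":0,"z":0,"spin":0},
    {"grip":0,"x":0,"y":0,"z":0,"spin":0},
    {"grip":0,"x":0,"y":0,"z":0,"spin":0}
  ],
  "squeeze": 30
}}

```text
clock: 37.65
position: [547.9, -236.8, 217.9]
tool_rot: [[0.015, 0.001, -1.0], [1.0, 0.001, 0.015], [0.001, -1.0, -0.001]]
wrist_force: [0.2, 0.3, -0.0]
grip_width: 42.7
```

```bash
python3 z.py g3 0 420 0 560
```

```text
t 37.65 pos [ 547.9 -236.8  217.9] F [ 0.2  0.3 -0. ] w 42.7 xax [0.015 1.    0.001]
scale 1.4285714285714286
```

View pics/g3.png

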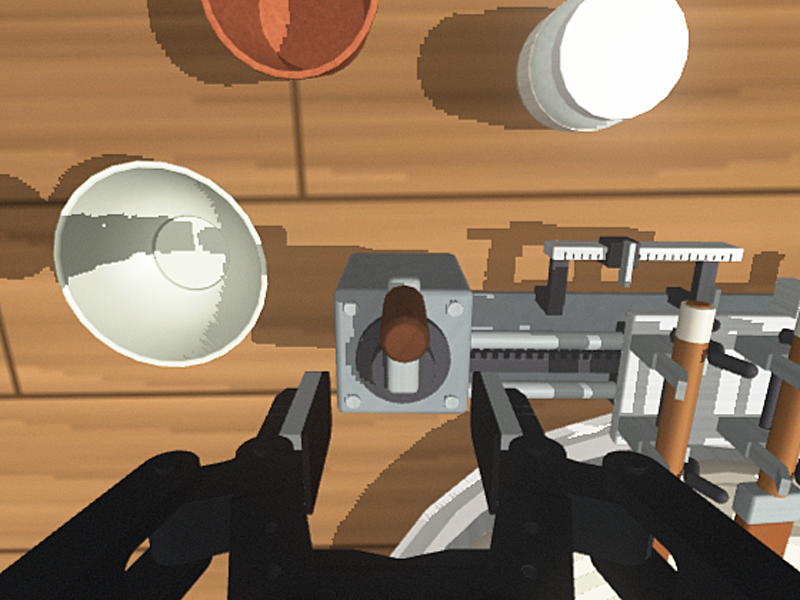

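```bash
python3 - <<'E'
from h import *
g=wcal("g3.npy"); k=1.42857
for z in (165,172,178): print(atz("w",(405/k,342/k),z,g)[:2])
print(atz("w",(402.5/k,357/k),96,g)[:2], st()["position"])
E
```

```text
[ 553.04785367 -234.30073932]
[ 550.18382992 -234.32113192]
[ 547.72895241 -234.3386113 ]
t 37.7 pos [ 548.  -236.8  218.1] F [ 0.3  0.4 -0.1] w 42.6 xax [0.015 1.    0.   ]
[ 590.31245935 -235.61339873] [ 547.95108156 -236.82335839  218.05230528]
```

Request:
{"op": "apply_moves", "data": {
  "series": [
    {"grip":0,"x":0.002,"y":0.02,"z":-0.001,"spin":0},
    {"grip":0,"x":0,"y":0.034,"z":0,"spin":0},
    {"grip":0,"x":0,"y":0.034,"z":0,"spin":0},
    {"grip":0,"x":0,"y":0,"z":0,"spin":0},
    {"grip":-1,"x":0,"y":0,"z":0,"spin":0},
    {"grip":-1,"x":0,"y":0,"z":0,"spin":0},
    {"grip":-1,"x":0,"y":0,"z":0,"spin":0},
    {"grip":-1,"x":0,"y":0,"z":0,"spin":0},
    {"grip":-1,"x":0,"y":0,"z":0,"spin":0},
    {"grip":-1,"x":0,"y":0,"z":0,"spin":0}
  ],
  "squeeze": 30
}}

```text
clock: 38.53
position: [549.4, -236.6, 131.0]
tool_rot: [[0.017, 0.003, -1.0], [1.0, -0.001, 0.017], [-0.001, -1.0, -0.003]]
wrist_force: [-0.1, 0.1, 2.7]
grip_width: 19.1
```

```bash
python3 z.py g4 0 420 0 560
```

```text
t 38.53 pos [ 549.4 -236.6  131. ] F [-0.1  0.1  2.7] w 19.1 xax [ 0.017  1.    -0.001]
scale 1.4285714285714286
```

View pics/g4.png

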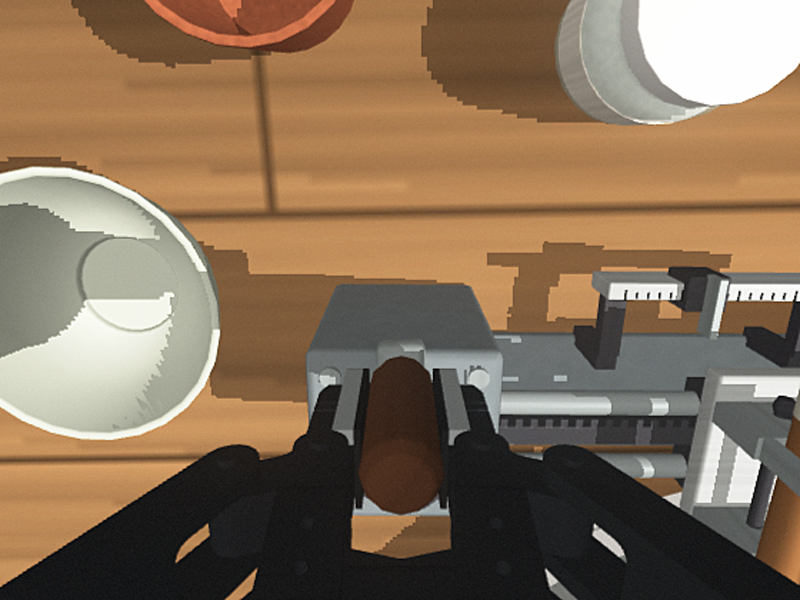

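```bash
cat > circ.py <<'E'
import sys,numpy as np
def rows(ang0,dang,n,ax,cur,yaw=-0.017,R=40.0):
    p=np.array(cur,float); out=[]
    for i in range(1,n+1):
        a=ang0+dang*i; q=np.array(ax)+R*np.array([np.cos(a),np.sin(a)])
        d=q-p; p=q
        x=d@np.array([-np.sin(yaw),np.cos(yaw)]); z=d@np.array([-np.cos(yaw),-np.sin(yaw)])
        out.append('{"grip": -1, "x": %.4f, "y": 0, "z": %.4f, "spin": 0}'%(x/1000,z/1000))
    print("["+", ".join(out)+"]"); print("end",p)
if __name__=="__main__":
    a=list(map(float,sys.argv[1:])); rows(np.radians(a[0]),a[1],int(a[2]),(a[3],a[4]),(a[5],a[6]))
E
python3 circ.py 180 -0.15 18 589.4 -236.3 549.4 -236.6
```

```text
[{"grip": -1, "x": 0.0063, "y": 0, "z": -0.0003, "spin": 0}, {"grip": -1, "x": 0.0059, "y": 0, "z": -0.0012, "spin": 0}, {"grip": -1, "x": 0.0056, "y": 0, "z": -0.0021, "spin": 0}, {"grip": -1, "x": 0.0052, "y": 0, "z": -0.0029, "spin": 0}, {"grip": -1, "x": 0.0047, "y": 0, "z": -0.0037, "spin": 0}, {"grip": -1, "x": 0.0041, "y": 0, "z": -0.0043, "spin": 0}, {"grip": -1, "x": 0.0034, "y": 0, "z": -0.0049, "spin": 0}, {"grip": -1, "x": 0.0027, "y": 0, "z": -0.0054, "spin": 0}, {"grip": -1, "x": 0.0018, "y": 0, "z": -0.0057, "spin": 0}, {"grip": -1, "x": 0.0010, "y": 0, "z": -0.0059, "spin": 0}, {"grip": -1, "x": 0.0001, "y": 0, "z": -0.0060, "spin": 0}, {"grip": -1, "x": -0.0008, "y": 0, "z": -0.0059, "spin": 0}, {"grip": -1, "x": -0.0017, "y": 0, "z": -0.0057, "spin": 0}, {"grip": -1, "x": -0.0025, "y": 0, "z": -0.0054, "spin": 0}, {"grip": -1, "x": -0.0033, "y": 0, "z": -0.0050, "spin": 0}, {"grip": -1, "x": -0.0040, "y": 0, "z": -0.0044, "spin": 0}, {"grip": -1, "x": -0.0046, "y": 0, "z": -0.0038, "spin": 0}, {"grip": -1, "x": -0.0052, "y": 0, "z": -0.0030, "spin": 0}]
end [ 625.56288568 -219.20480479]
```

Start with the first 8 rows to check forces.

Request:
{"op": "apply_moves", "data": {
  "series": [
    {"grip":-1,"x":0.0063,"y":0,"z":-0.0003,"spin":0},
    {"grip":-1,"x":0.0059,"y":0,"z":-0.0012,"spin":0},
    {"grip":-1,"x":0.0056,"y":0,"z":-0.0021,"spin":0},
    {"grip":-1,"x":0.0052,"y":0,"z":-0.0029,"spin":0},
    {"grip":-1,"x":0.0047,"y":0,"z":-0.0037,"spin":0},
    {"grip":-1,"x":0.0041,"y":0,"z":-0.0043,"spin":0}
  ]
}}

```text
clock: 39.08
position: [563.7, -205.6, 130.9]
tool_rot: [[0.018, 0.001, -1.0], [1.0, -0.002, 0.018], [-0.002, -1.0, -0.001]]
wrist_force: [-2.4, -1.7, 8.5]
grip_width: 18.9
```

```bash
python3 z.py g5 0 420 0 560
```

```text
t 39.08 pos [ 563.7 -205.6  130.9] F [-2.4 -1.7  8.5] w 18.9 xax [ 0.018  1.    -0.002]
scale 1.4285714285714286
```

View pics/g5.png

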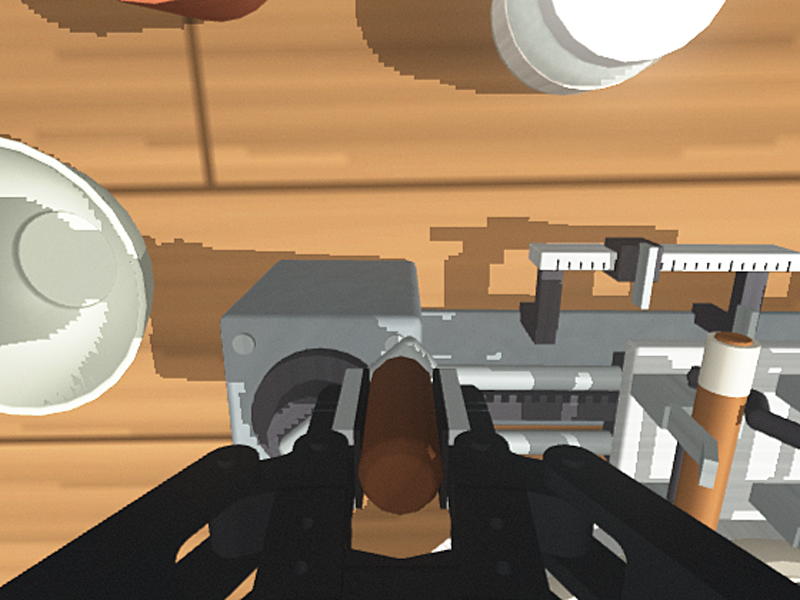

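Request:
{"op": "apply_moves", "data": {
  "series": [
    {"grip":-1,"x":0.0034,"y":0,"z":-0.0049,"spin":0},
    {"grip":-1,"x":0.0027,"y":0,"z":-0.0054,"spin":0},
    {"grip":-1,"x":0.0018,"y":0,"z":-0.0057,"spin":0},
    {"grip":-1,"x":0.001,"y":0,"z":-0.0059,"spin":0},
    {"grip":-1,"x":0.0001,"y":0,"z":-0.006,"spin":0},
    {"grip":-1,"x":-0.0008,"y":0,"z":-0.0059,"spin":0},
    {"grip":-1,"x":-0.0017,"y":0,"z":-0.0057,"spin":0},
    {"grip":-1,"x":-0.0025,"y":0,"z":-0.0054,"spin":0},
    {"grip":-1,"x":-0.0033,"y":0,"z":-0.005,"spin":0},
    {"grip":-1,"x":-0.004,"y":0,"z":-0.0044,"spin":0},
    {"grip":-1,"x":-0.0046,"y":0,"z":-0.0038,"spin":0},
    {"grip":-1,"x":-0.0052,"y":0,"z":-0.003,"spin":0}
  ]
}}

```text
clock: 40.13
position: [624.9, -217.8, 130.9]
tool_rot: [[0.016, 0.001, -1.0], [1.0, 0.001, 0.016], [0.001, -1.0, -0.001]]
wrist_force: [-1.8, 2.0, 8.4]
grip_width: 19.2
```

```bash
python3 z.py g6 0 420 0 560; python3 circ.py 25.3 -0.15 17 589.4 -236.3 625.56 -219.2
```

```text
t 40.13 pos [ 624.9 -217.8  130.9] F [-1.8  2.   8.4] w 19.2 xax [0.016 1.    0.001]
scale 1.4285714285714286
[{"grip": -1, "x": -0.0056, "y": 0, "z": -0.0022, "spin": 0}, {"grip": -1, "x": -0.0058, "y": 0, "z": -0.0014, "spin": 0}, {"grip": -1, "x": -0.0060, "y": 0, "z": -0.0005, "spin": 0}, {"grip": -1, "x": -0.0060, "y": 0, "z": 0.0004, "spin": 0}, {"grip": -1, "x": -0.0059, "y": 0, "z": 0.0013, "spin": 0}, {"grip": -1, "x": -0.0056, "y": 0, "z": 0.0021, "spin": 0}, {"grip": -1, "x": -0.0052, "y": 0, "z": 0.0030, "spin": 0}, {"grip": -1, "x": -0.0047, "y": 0, "z": 0.0037, "spin": 0}, {"grip": -1, "x": -0.0041, "y": 0, "z": 0.0044, "spin": 0}, {"grip": -1, "x": -0.0034, "y": 0, "z": 0.0049, "spin": 0}, {"grip": -1, "x": -0.0026, "y": 0, "z": 0.0054, "spin": 0}, {"grip": -1, "x": -0.0018, "y": 0, "z": 0.0057, "spin": 0}, {"grip": -1, "x": -0.0009, "y": 0, "z": 0.0059, "spin": 0}, {"grip": -1, "x": -0.0000, "y": 0, "z": 0.0060, "spin": 0}, {"grip": -1, "x": 0.0009, "y": 0, "z": 0.0059, "spin": 0}, {"grip": -1, "x": 0.0017, "y": 0, "z": 0.0057, "spin": 0}, {"grip": -1, "x": 0.0026, "y": 0, "z": 0.0054, "spin": 0}]
end [ 568.91574422 -270.6568809 ]
```

View pics/g6.png

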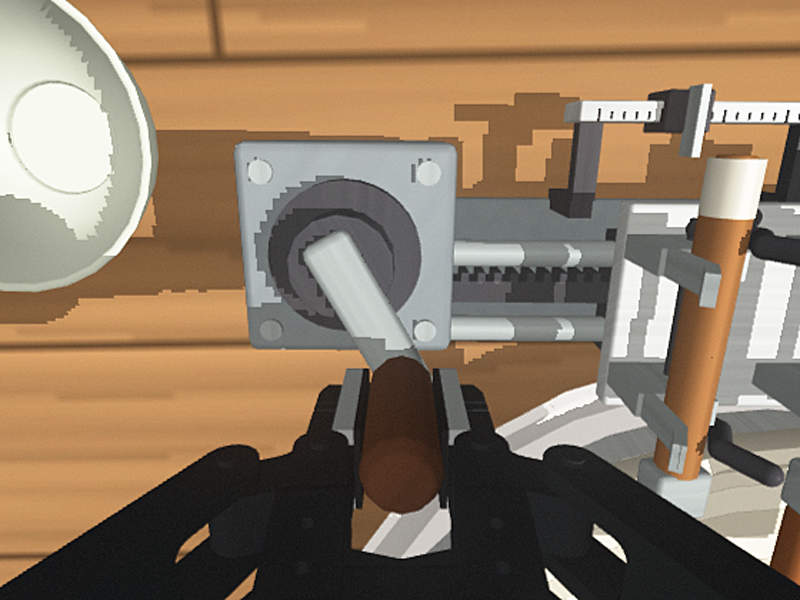

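Request:
{"op": "apply_moves", "data": {
  "series": [
    {"grip":-1,"x":-0.0056,"y":0,"z":-0.0022,"spin":0},
    {"grip":-1,"x":-0.0058,"y":0,"z":-0.0014,"spin":0},
    {"grip":-1,"x":-0.006,"y":0,"z":-0.0005,"spin":0},
    {"grip":-1,"x":-0.006,"y":0,"z":0.0004,"spin":0},
    {"grip":-1,"x":-0.0059,"y":0,"z":0.0013,"spin":0},
    {"grip":-1,"x":-0.0056,"y":0,"z":0.0021,"spin":0},
    {"grip":-1,"x":-0.0052,"y":0,"z":0.003,"spin":0},
    {"grip":-1,"x":-0.0047,"y":0,"z":0.0037,"spin":0},
    {"grip":-1,"x":-0.0041,"y":0,"z":0.0044,"spin":0},
    {"grip":-1,"x":-0.0034,"y":0,"z":0.0049,"spin":0},
    {"grip":-1,"x":-0.0026,"y":0,"z":0.0054,"spin":0},
    {"grip":-1,"x":-0.0018,"y":0,"z":0.0057,"spin":0},
    {"grip":-1,"x":-0.0009,"y":0,"z":0.0059,"spin":0},
    {"grip":-1,"x":0,"y":0,"z":0.006,"spin":0},
    {"grip":-1,"x":0.0009,"y":0,"z":0.0059,"spin":0},
    {"grip":-1,"x":0,"y":0,"z":0,"spin":0},
    {"grip":-1,"x":0,"y":0,"z":0,"spin":0}
  ]
}}

```text
clock: 41.6
position: [579.3, -275.1, 130.9]
tool_rot: [[0.017, 0.002, -1.0], [1.0, -0.001, 0.017], [-0.001, -1.0, -0.002]]
wrist_force: [0.1, 0.5, 8.7]
grip_width: 19.2
```

```bash
python3 z.py g7 0 420 0 560; python3 z.py g7s 240 350 190 310 scene; python3 z.py g7t 150 230 200 420 top
```

```text
t 41.6 pos [ 579.3 -275.1  130.9] F [0.1 0.5 8.7] w 19.2 xax [ 0.017  1.    -0.001]
scale 1.4285714285714286
t 41.65 pos [ 579.3 -275.1  130.9] F [-0.7 -0.2  8.4] w 18.9 xax [ 0.017  1.    -0.001]
scale 5.454545454545454
t 41.7 pos [ 579.4 -275.1  130.9] F [-1.4 -0.3  8. ] w 19.4 xax [ 0.017  1.    -0.001]
scale 3.6363636363636362
```

View pics/g7.png

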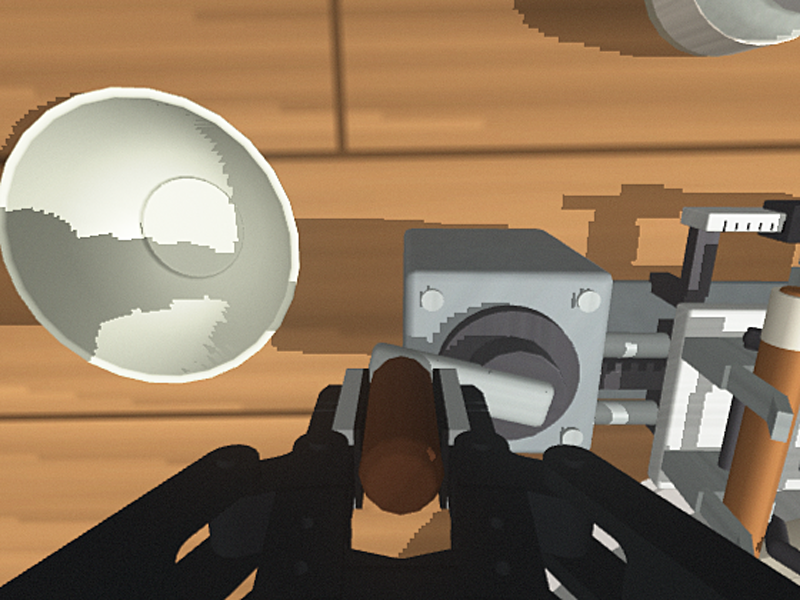

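View pics/g7s.png

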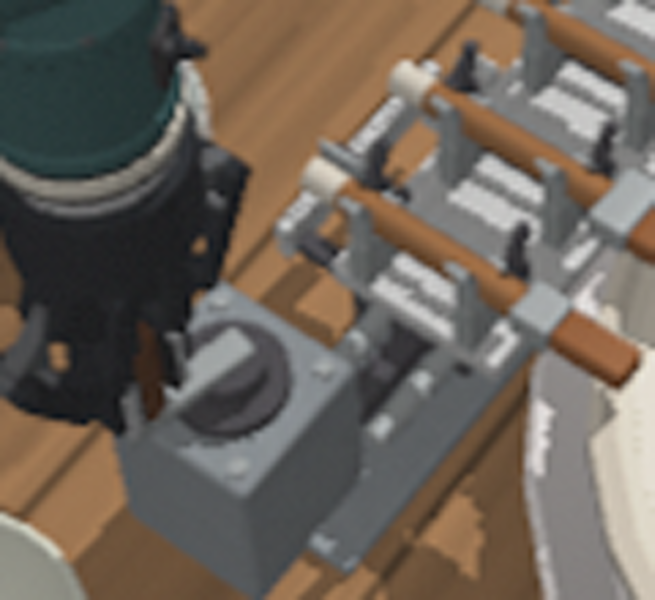

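View pics/g7t.png

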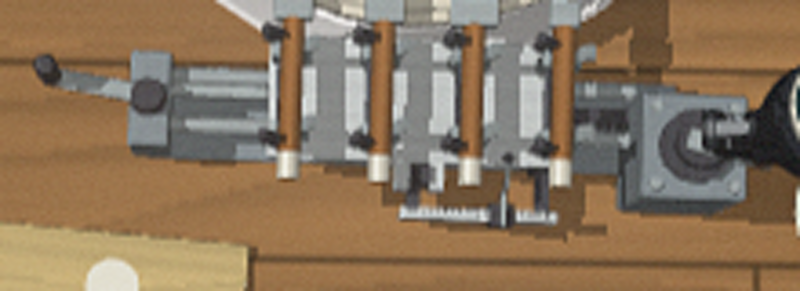

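```bash
python3 circ.py -103.6 -0.15 8 589.4 -236.3 580.0 -275.2
```

```text
[{"grip": -1, "x": 0.0018, "y": 0, "z": 0.0057, "spin": 0}, {"grip": -1, "x": 0.0026, "y": 0, "z": 0.0054, "spin": 0}, {"grip": -1, "x": 0.0034, "y": 0, "z": 0.0050, "spin": 0}, {"grip": -1, "x": 0.0041, "y": 0, "z": 0.0044, "spin": 0}, {"grip": -1, "x": 0.0047, "y": 0, "z": 0.0037, "spin": 0}, {"grip": -1, "x": 0.0052, "y": 0, "z": 0.0030, "spin": 0}, {"grip": -1, "x": 0.0056, "y": 0, "z": 0.0022, "spin": 0}, {"grip": -1, "x": 0.0058, "y": 0, "z": 0.0013, "spin": 0}]
end [ 549.75555157 -241.62143862]
```

Request:
{"op": "apply_moves", "data": {
  "series": [
    {"grip":-1,"x":0.0018,"y":0,"z":0.0057,"spin":0},
    {"grip":-1,"x":0.0026,"y":0,"z":0.0054,"spin":0},
    {"grip":-1,"x":0.0034,"y":0,"z":0.005,"spin":0},
    {"grip":-1,"x":0.0041,"y":0,"z":0.0044,"spin":0},
    {"grip":-1,"x":0.0047,"y":0,"z":0.0037,"spin":0},
    {"grip":-1,"x":0.0052,"y":0,"z":0.003,"spin":0},
    {"grip":-1,"x":0.0056,"y":0,"z":0.0022,"spin":0},
    {"grip":-1,"x":0.0058,"y":0,"z":0.0013,"spin":0},
    {"grip":-1,"x":0,"y":0,"z":0,"spin":0},
    {"grip":-1,"x":0,"y":0,"z":0,"spin":0}
  ]
}}

```text
clock: 42.58
position: [549.6, -241.0, 130.9]
tool_rot: [[0.017, 0.003, -1.0], [1.0, -0.001, 0.017], [-0.001, -1.0, -0.003]]
wrist_force: [0.2, 1.9, 9.3]
grip_width: 19.2
```

```bash
python3 z.py g8 0 420 0 560;  python3 z.py g8t 150 230 200 420 top;  python3 z.py g8tz 180 215 290 360 top
```

```text
t 42.58 pos [ 549.6 -241.   130.9] F [0.2 1.9 9.3] w 19.2 xax [ 0.017  1.    -0.001]
scale 1.4285714285714286
t 42.63 pos [ 549.6 -241.   130.9] F [0.4 1.2 9.3] w 18.9 xax [ 0.017  1.    -0.001]
scale 3.6363636363636362
t 42.68 pos [ 549.6 -241.   130.9] F [0.5 1.1 8.7] w 18.6 xax [ 0.017  1.    -0.   ]
scale 11.428571428571429
```

View pics/g8.png

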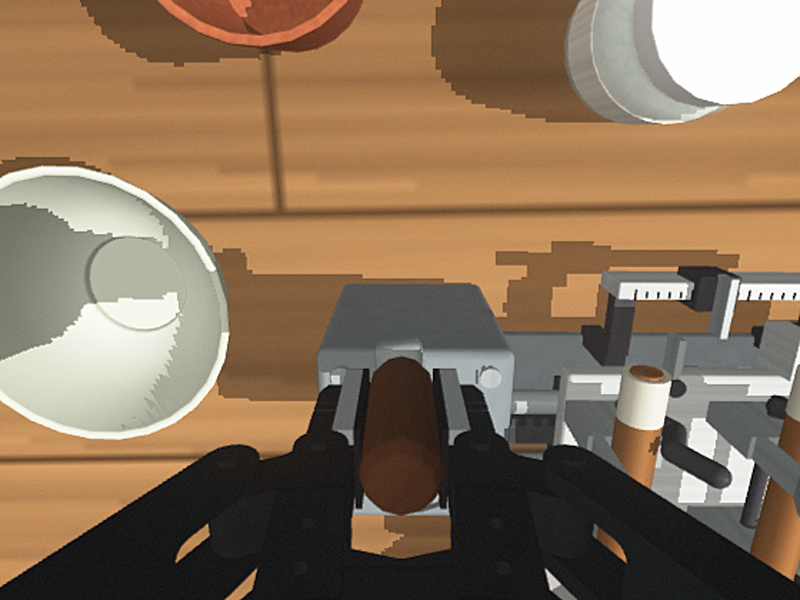

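View pics/g8tz.png

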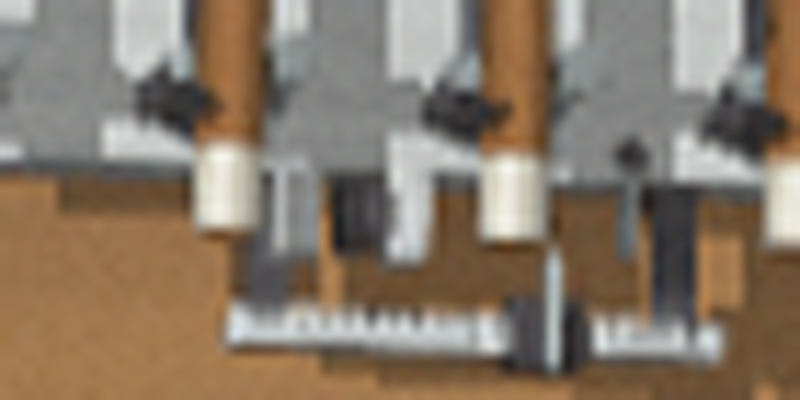

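```bash
python3 z.py g9 215 270 430 550; python3 - <<'E'
from h import *
g=wcal("g8.npy"); k=1.42857
print(atz("w",(677/k,335/k),68,g), atz("w",(717.5/k,338/k),70,g))
t="top"
f=lambda x,y,z:atz(t,(290+x/11.43,180+y/11.43),z)
print(f(627,255,68),f(554,245,70))
E
```

```text
t 42.73 pos [ 549.6 -241.   130.9] F [0.1 1.3 9.1] w 19.3 xax [ 0.017  1.    -0.   ]
scale 6.666666666666667
[ 557.47859494 -121.62831118   68.        ] [ 558.32588546 -105.31875772   70.        ]
[ 554.88153988 -123.01089073   68.        ] [ 556.74636961 -105.94134272   70.        ]
```

View pics/g9.png

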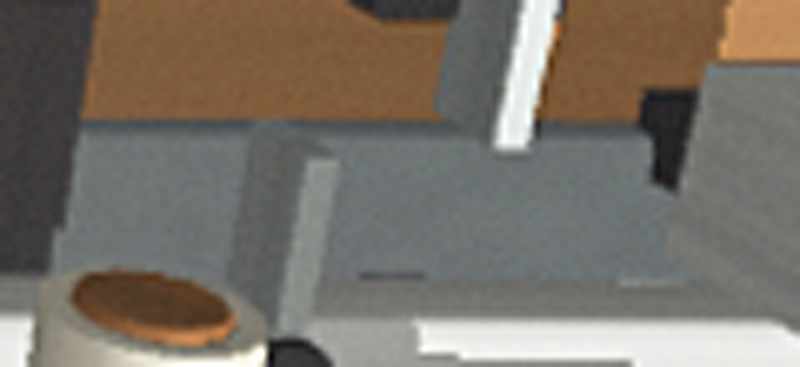

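```bash
python3 circ.py -172.4 0.15 10 589.4 -236.3 549.75 -241.6
```

```text
[{"grip": -1, "x": -0.0058, "y": 0, "z": -0.0013, "spin": 0}, {"grip": -1, "x": -0.0056, "y": 0, "z": -0.0022, "spin": 0}, {"grip": -1, "x": -0.0052, "y": 0, "z": -0.0030, "spin": 0}, {"grip": -1, "x": -0.0047, "y": 0, "z": -0.0037, "spin": 0}, {"grip": -1, "x": -0.0041, "y": 0, "z": -0.0044, "spin": 0}, {"grip": -1, "x": -0.0034, "y": 0, "z": -0.0050, "spin": 0}, {"grip": -1, "x": -0.0026, "y": 0, "z": -0.0054, "spin": 0}, {"grip": -1, "x": -0.0017, "y": 0, "z": -0.0057, "spin": 0}, {"grip": -1, "x": -0.0009, "y": 0, "z": -0.0059, "spin": 0}, {"grip": -1, "x": 0.0000, "y": 0, "z": -0.0060, "spin": 0}]
end [ 591.87237091 -276.22351916]
```

Request:
{"op": "apply_moves", "data": {
  "series": [
    {"grip":-1,"x":-0.0058,"y":0,"z":-0.0013,"spin":0},
    {"grip":-1,"x":-0.0056,"y":0,"z":-0.0022,"spin":0},
    {"grip":-1,"x":-0.0052,"y":0,"z":-0.003,"spin":0},
    {"grip":-1,"x":-0.0047,"y":0,"z":-0.0037,"spin":0},
    {"grip":-1,"x":-0.0041,"y":0,"z":-0.0044,"spin":0},
    {"grip":-1,"x":-0.0034,"y":0,"z":-0.005,"spin":0},
    {"grip":-1,"x":-0.0026,"y":0,"z":-0.0054,"spin":0},
    {"grip":-1,"x":-0.0017,"y":0,"z":-0.0057,"spin":0},
    {"grip":-1,"x":-0.0009,"y":0,"z":-0.0059,"spin":0},
    {"grip":-1,"x":0,"y":0,"z":-0.006,"spin":0},
    {"grip":-1,"x":0,"y":0,"z":0,"spin":0},
    {"grip":-1,"x":0,"y":0,"z":0,"spin":0}
  ]
}}

```text
clock: 43.78
position: [591.7, -276.3, 130.9]
tool_rot: [[0.017, 0.003, -1.0], [1.0, -0.001, 0.017], [-0.001, -1.0, -0.003]]
wrist_force: [1.2, -0.1, 8.2]
grip_width: 19.0
```

```bash
python3 z.py h1 0 420 0 560;  python3 z.py h1tz 180 215 290 360 top
```

```text
t 43.78 pos [ 591.7 -276.3  130.9] F [ 1.2 -0.1  8.2] w 19.0 xax [ 0.017  1.    -0.001]
scale 1.4285714285714286
t 43.83 pos [ 591.7 -276.3  131. ] F [ 0.9 -0.3  6.7] w 18.9 xax [ 0.017  1.    -0.001]
scale 11.428571428571429
```

View pics/h1.png

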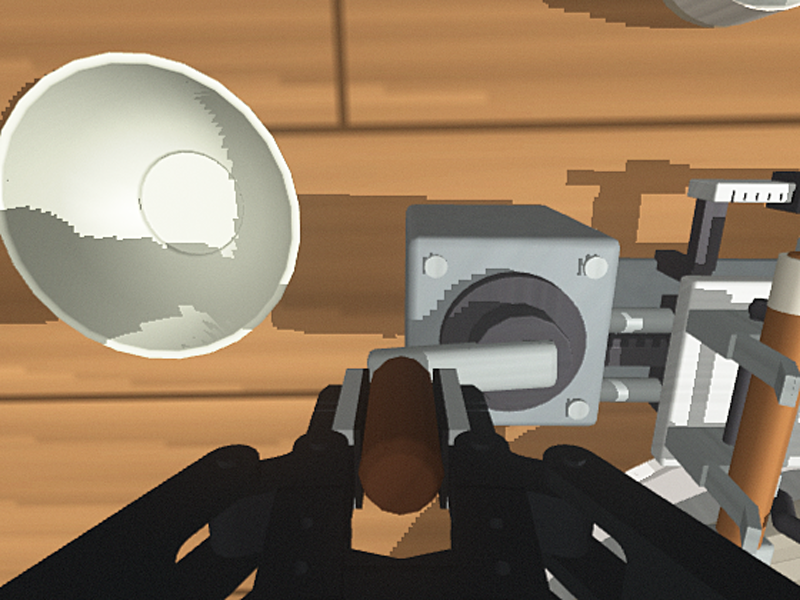

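View pics/h1tz.png

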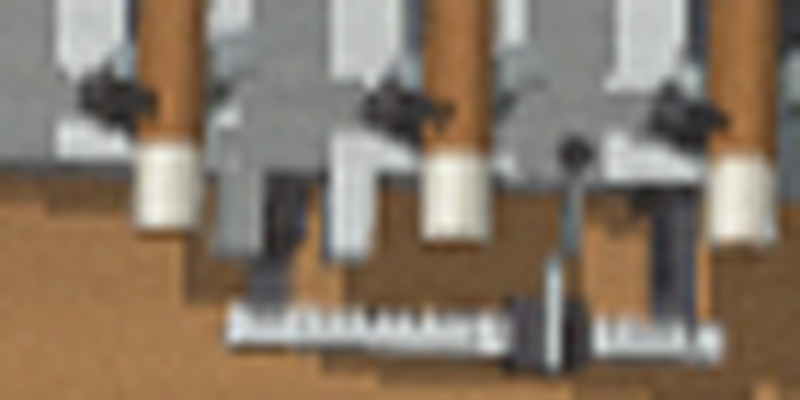

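```bash
python3 circ.py -86.5 0.09 3 589.4 -236.3 591.87 -276.22
```

```text
[{"grip": -1, "x": 0.0004, "y": 0, "z": -0.0035, "spin": 0}, {"grip": -1, "x": 0.0008, "y": 0, "z": -0.0035, "spin": 0}, {"grip": -1, "x": 0.0011, "y": 0, "z": -0.0034, "spin": 0}]
end [ 602.40282938 -274.12758819]
```

Then release and rise to look.

Request:
{"op": "apply_moves", "data": {
  "series": [
    {"grip":-1,"x":0.0004,"y":0,"z":-0.0035,"spin":0},
    {"grip":-1,"x":0.0008,"y":0,"z":-0.0035,"spin":0},
    {"grip":-1,"x":0.0011,"y":0,"z":-0.0034,"spin":0},
    {"grip":-1,"x":0,"y":0,"z":0,"spin":0},
    {"grip":-1,"x":0,"y":0,"z":0,"spin":0},
    {"grip":-1,"x":0,"y":0,"z":0,"spin":0}
  ]
}}

```text
clock: 44.38
position: [601.5, -274.5, 130.9]
tool_rot: [[0.018, 0.002, -1.0], [1.0, -0.001, 0.018], [-0.001, -1.0, -0.002]]
wrist_force: [-0.1, -0.8, 8.4]
grip_width: 19.2
```

Request:
{"op": "apply_moves", "data": {
  "series": [
    {"grip":0,"x":0,"y":0,"z":0,"spin":0},
    {"grip":0,"x":0,"y":0,"z":0,"spin":0},
    {"grip":0,"x":0,"y":0,"z":0,"spin":0},
    {"grip":0,"x":0,"y":-0.02,"z":0,"spin":0},
    {"grip":0,"x":0,"y":-0.03,"z":0,"spin":0},
    {"grip":0,"x":0,"y":-0.02,"z":0,"spin":0},
    {"grip":0,"x":0.03,"y":0,"z":0.01,"spin":0},
    {"grip":0,"x":0.035,"y":0,"z":0.01,"spin":0},
    {"grip":0,"x":0.035,"y":0,"z":0.01,"spin":0},
    {"grip":0,"x":0.035,"y":0,"z":0.01,"spin":0},
    {"grip":0,"x":0.035,"y":0,"z":0,"spin":0},
    {"grip":0,"x":0,"y":0,"z":0,"spin":0},
    {"grip":0,"x":0,"y":0,"z":0,"spin":0},
    {"grip":0,"x":0,"y":0,"z":0,"spin":0},
    {"grip":0,"x":0,"y":0,"z":0,"spin":0}
  ]
}}

```text
clock: 45.63
position: [563.6, -104.7, 199.2]
tool_rot: [[0.019, -0.0, -1.0], [1.0, -0.001, 0.019], [-0.001, -1.0, 0.0]]
wrist_force: [-0.2, -0.5, -0.3]
grip_width: 42.5
```

```bash
python3 z.py h2 0 420 0 560;  python3 z.py h2tz 180 215 290 360 top
```

```text
t 45.63 pos [ 563.6 -104.7  199.2] F [-0.2 -0.5 -0.3] w 42.5 xax [ 0.019  1.    -0.001]
scale 1.4285714285714286
t 45.68 pos [ 563.7 -104.9  199.2] F [-0.  -0.5  0.1] w 42.5 xax [ 0.02   1.    -0.001]
scale 11.428571428571429
```

View pics/h2.png

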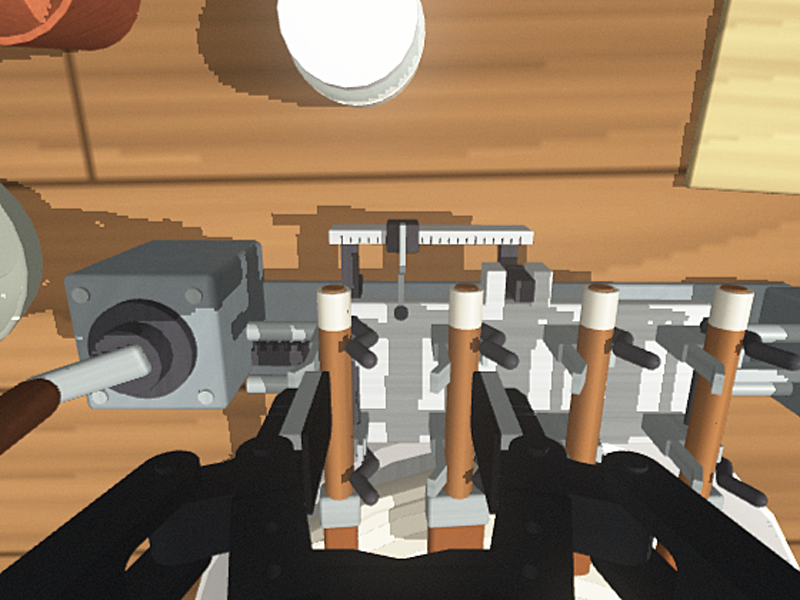

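View pics/h2tz.png

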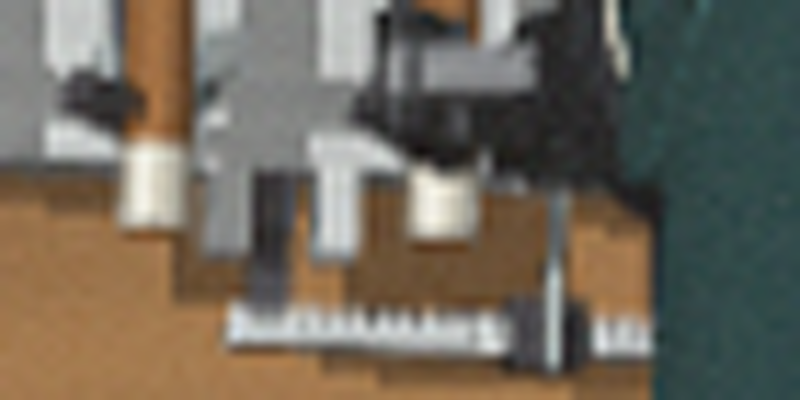

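```bash
python3 z.py h3 145 235 225 345
```

```text
t 45.73 pos [ 563.8 -104.9  199.3] F [ 0.4  0.5 -0.4] w 42.9 xax [ 0.02   1.    -0.001]
scale 6.666666666666667
```

View pics/h3.png

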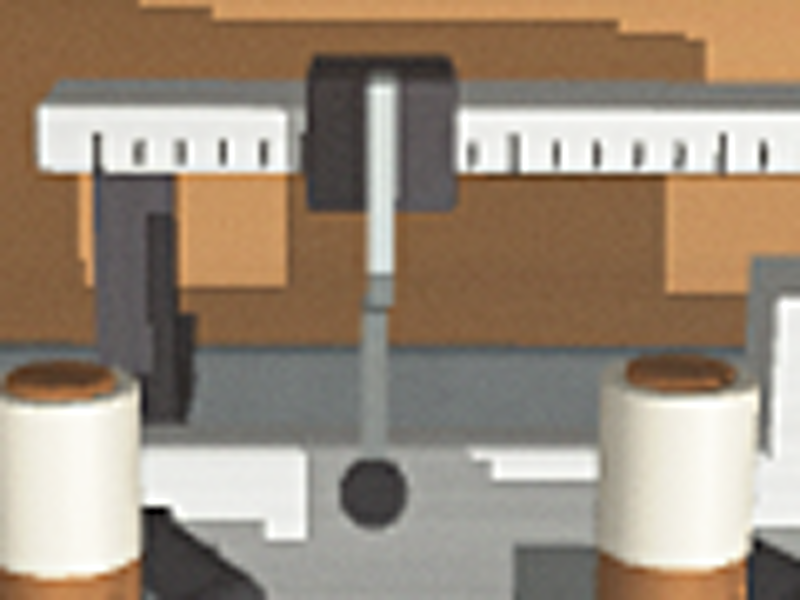

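Request:
{"op": "apply_moves", "data": {
  "series": [
    {"grip":0,"x":-0.0338,"y":0,"z":-0.0082,"spin":0},
    {"grip":0,"x":-0.0338,"y":0,"z":-0.0082,"spin":0},
    {"grip":0,"x":-0.0338,"y":0,"z":-0.0082,"spin":0},
    {"grip":0,"x":-0.0338,"y":0,"z":-0.0082,"spin":0},
    {"grip":0,"x":-0.0338,"y":0,"z":-0.0082,"spin":0},
    {"grip":0,"x":0,"y":0,"z":0,"spin":0},
    {"grip":0,"x":0,"y":0,"z":0,"spin":0},
    {"grip":0,"x":0,"y":0,"z":0,"spin":0},
    {"grip":0,"x":0,"y":0,"z":0,"spin":0},
    {"grip":0,"x":0,"y":0,"z":0,"spin":0}
  ]
}}

```text
clock: 46.62
position: [602.0, -271.0, 199.2]
tool_rot: [[0.015, -0.0, -1.0], [1.0, 0.001, 0.015], [0.001, -1.0, 0.0]]
wrist_force: [-0.1, 0.4, 0.2]
grip_width: 43.0
```

Request:
{"op": "apply_moves", "data": {
  "series": [
    {"grip":0,"x":-0.0035,"y":0,"z":0.0004,"spin":0},
    {"grip":0,"x":0,"y":0.02,"z":0,"spin":0},
    {"grip":0,"x":0,"y":0.03,"z":0,"spin":0},
    {"grip":0,"x":0,"y":0.018,"z":0,"spin":0},
    {"grip":0,"x":0,"y":0,"z":0,"spin":0},
    {"grip":0,"x":0,"y":0,"z":0,"spin":0},
    {"grip":0,"x":0,"y":0,"z":0,"spin":0},
    {"grip":0,"x":0,"y":0,"z":0,"spin":0}
  ]
}}

```text
clock: 47.28
position: [602.8, -276.8, 133.2]
tool_rot: [[0.017, 0.003, -1.0], [1.0, -0.001, 0.017], [-0.001, -1.0, -0.003]]
wrist_force: [0.3, 1.4, 0.0]
grip_width: 42.7
```

Request:
{"op": "apply_moves", "data": {
  "series": [
    {"grip":0,"x":0.0023,"y":0,"z":0.001,"spin":0},
    {"grip":0,"x":0,"y":0,"z":0,"spin":0},
    {"grip":0,"x":0,"y":0,"z":0,"spin":0},
    {"grip":0,"x":0,"y":0,"z":0,"spin":0}
  ]
}}

```text
clock: 47.62
position: [600.8, -273.9, 131.9]
tool_rot: [[0.017, 0.001, -1.0], [1.0, -0.0, 0.017], [-0.0, -1.0, -0.001]]
wrist_force: [-0.3, -0.3, 0.2]
grip_width: 42.6
```

Request:
{"op": "apply_moves", "data": {
  "series": [
    {"grip":-1,"x":0,"y":0,"z":0,"spin":0},
    {"grip":-1,"x":0,"y":0,"z":0,"spin":0},
    {"grip":-1,"x":0,"y":0,"z":0,"spin":0},
    {"grip":-1,"x":0,"y":0,"z":0,"spin":0},
    {"grip":-1,"x":0,"y":0,"z":0,"spin":0}
  ]
}}

```text
clock: 48.03
position: [600.7, -274.4, 131.6]
tool_rot: [[0.018, 0.0, -1.0], [1.0, -0.001, 0.018], [-0.001, -1.0, -0.0]]
wrist_force: [-0.3, -0.9, 2.2]
grip_width: 18.8
```

```bash
python3 z.py i1tz 180 215 290 360 top
```

```text
t 48.03 pos [ 600.7 -274.4  131.6] F [-0.3 -0.9  2.2] w 18.8 xax [ 0.018  1.    -0.001]
scale 11.428571428571429
```

View pics/i1tz.png

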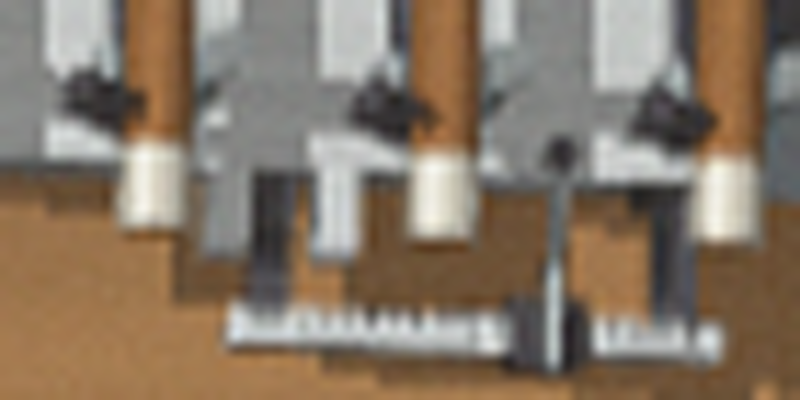

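Request:
{"op": "apply_moves", "data": {
  "series": [
    {"grip":-1,"x":0.0004,"y":0,"z":-0.0012,"spin":0},
    {"grip":-1,"x":0.0004,"y":0,"z":-0.0013,"spin":0},
    {"grip":-1,"x":0,"y":0,"z":0,"spin":0},
    {"grip":-1,"x":0,"y":0,"z":0,"spin":0},
    {"grip":-1,"x":0,"y":0,"z":0,"spin":0}
  ]
}}

```text
clock: 48.5
position: [603.1, -273.6, 131.6]
tool_rot: [[0.017, 0.0, -1.0], [1.0, -0.0, 0.017], [-0.0, -1.0, -0.0]]
wrist_force: [-1.1, -2.0, 3.2]
grip_width: 18.9
```

```bash
python3 z.py i2tz 180 215 290 360 top; python3 - <<'E'
import cv2,numpy as np
# pointer blade shift by subpixel correlation in top raw images
a=cv2.imread("pics/i1tzraw.png",0).astype(np.float32); b=cv2.imread("pics/i2tzraw.png",0).astype(np.float32)
for n,(r0,r1,c0,c1) in {"carr":(165,205,255,310),"mark":(205,213,312,352)}.items():
    print(n,cv2.phaseCorrelate(a[r0:r1,c0:c1],b[r0:r1,c0:c1],cv2.createHanningWindow((c1-c0,r1-r0),cv2.CV_32F)))
E
```

```text
t 48.5 pos [ 603.1 -273.6  131.6] F [-1.1 -2.   3.2] w 18.9 xax [ 0.017  1.    -0.   ]
scale 11.428571428571429
carr ((-0.2936927743751063, -0.08554803349695916), 0.9571007883548737)
mark ((-0.019385149880665864, 0.0202091460037348), 1.0202505968511104)
```

View pics/i2tz.png

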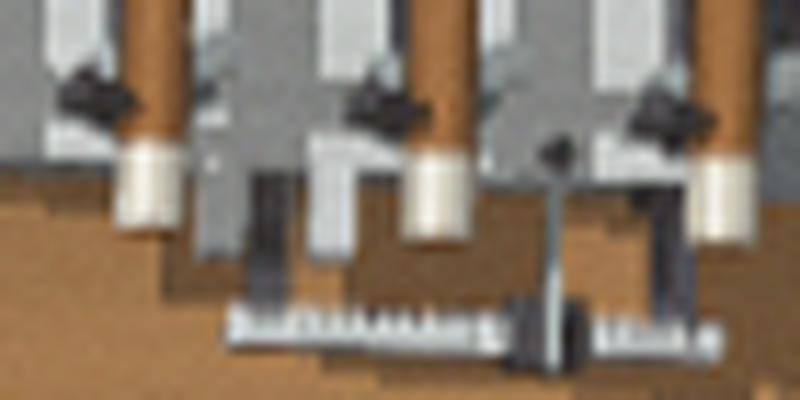

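Request:
{"op": "apply_moves", "data": {
  "series": [
    {"grip":0,"x":0,"y":0,"z":0,"spin":0},
    {"grip":0,"x":0,"y":0,"z":0,"spin":0},
    {"grip":0,"x":0,"y":0,"z":0,"spin":0},
    {"grip":0,"x":0,"y":-0.02,"z":0,"spin":0},
    {"grip":0,"x":0,"y":-0.03,"z":0,"spin":0},
    {"grip":0,"x":0,"y":-0.02,"z":0,"spin":0},
    {"grip":0,"x":0.03,"y":0,"z":0.01,"spin":0},
    {"grip":0,"x":0.035,"y":0,"z":0.01,"spin":0},
    {"grip":0,"x":0.035,"y":0,"z":0.01,"spin":0},
    {"grip":0,"x":0.035,"y":0,"z":0.01,"spin":0},
    {"grip":0,"x":0.035,"y":0,"z":0,"spin":0},
    {"grip":0,"x":0,"y":0,"z":0,"spin":0},
    {"grip":0,"x":0,"y":0,"z":0,"spin":0},
    {"grip":0,"x":0,"y":0,"z":0,"spin":0},
    {"grip":0,"x":0,"y":0,"z":0,"spin":0}
  ]
}}

```text
clock: 49.8
position: [566.1, -103.9, 201.4]
tool_rot: [[0.019, 0.0, -1.0], [1.0, -0.001, 0.019], [-0.001, -1.0, -0.0]]
wrist_force: [0.1, -0.1, 1.3]
grip_width: 42.7
```

```bash
python3 z.py j1 145 235 225 345
```

```text
t 49.8 pos [ 566.1 -103.9  201.4] F [ 0.1 -0.1  1.3] w 42.7 xax [ 0.019  1.    -0.001]
scale 6.666666666666667
```

View pics/j1.png

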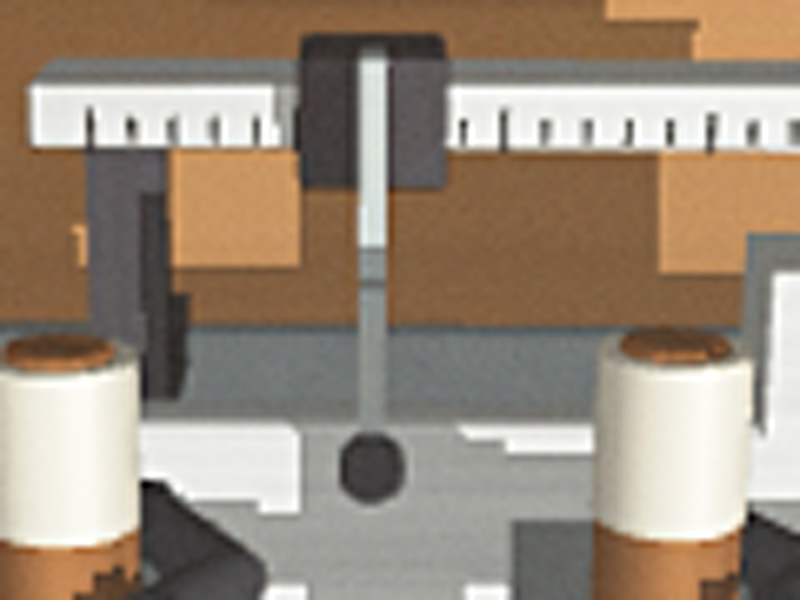

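Request:
{"op": "apply_moves", "data": {
  "series": [
    {"grip":-1,"x":0.0363,"y":-0.002,"z":-0.0114,"spin":0},
    {"grip":-1,"x":0.0363,"y":-0.002,"z":-0.0114,"spin":0},
    {"grip":-1,"x":0.0363,"y":-0.002,"z":-0.0114,"spin":0},
    {"grip":-1,"x":0.0363,"y":-0.002,"z":-0.0114,"spin":0},
    {"grip":-1,"x":0.0363,"y":-0.002,"z":-0.0114,"spin":0},
    {"grip":-1,"x":0.0363,"y":-0.002,"z":-0.0114,"spin":0},
    {"grip":-1,"x":0.0363,"y":-0.002,"z":-0.0114,"spin":0},
    {"grip":-1,"x":0.0363,"y":0,"z":-0.0114,"spin":0},
    {"grip":-1,"x":0.0363,"y":0,"z":-0.0114,"spin":0},
    {"grip":-1,"x":0,"y":0,"z":0,"spin":0},
    {"grip":-1,"x":0,"y":0,"z":0,"spin":0},
    {"grip":-1,"x":0,"y":0,"z":0,"spin":0},
    {"grip":-1,"x":0,"y":0,"z":0,"spin":0}
  ]
}}

```text
clock: 50.93
position: [674.6, 219.1, 215.2]
tool_rot: [[0.021, -0.0, -1.0], [1.0, -0.002, 0.021], [-0.002, -1.0, 0.0]]
wrist_force: [0.7, 0.6, 0.2]
grip_width: 0.1
```

```bash
python3 z.py k1 0 420 0 560; python3 z.py k1t 150 230 200 420 top
```

```text
t 50.93 pos [674.6 219.1 215.2] F [0.7 0.6 0.2] w 0.1 xax [ 0.021  1.    -0.002]
scale 1.4285714285714286
t 50.98 pos [674.5 219.1 215.4] F [0.4 0.9 0.2] w -0.0 xax [ 0.021  1.    -0.002]
scale 3.6363636363636362
```

View pics/k1.png

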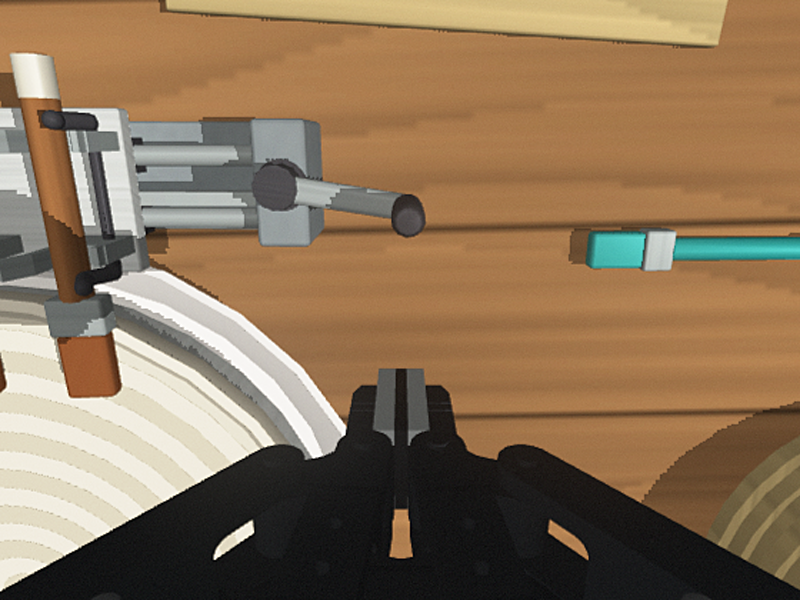

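View pics/k1t.png

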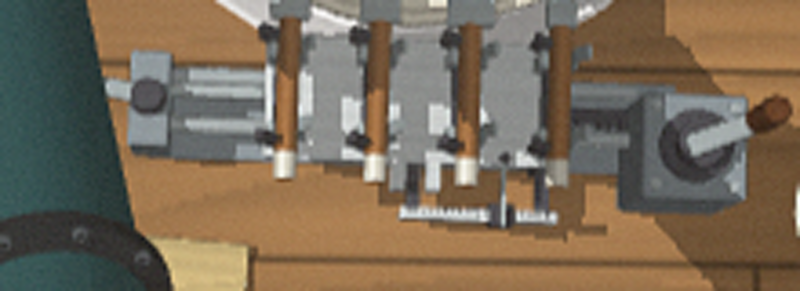

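```bash
python3 - <<'E'
from h import *
g=wcal("k1.npy"); k=1.42857
print(atz("w",(408/k,217/k),127,g), atz("w",(273/k,187/k),92,g))
for p in ((345,450),(300,385)): print(atz("w",(p[0]/k,p[1]/k),80,g))
E
```

```text
[633.39928225 223.85134374 127.        ] [621.84456107 155.63350449  92.        ]
[784.92781345 182.43651272  80.        ]
[739.52077007 157.84248427  80.        ]
```

Request:
{"op": "apply_moves", "data": {
  "series": [
    {"grip":-1,"x":0.003,"y":0.02,"z":0,"spin":0},
    {"grip":-1,"x":0,"y":0.035,"z":0,"spin":0},
    {"grip":-1,"x":0,"y":0.035,"z":0,"spin":0},
    {"grip":-1,"x":0,"y":0.027,"z":0,"spin":0},
    {"grip":-1,"x":0,"y":0,"z":0,"spin":0},
    {"grip":-1,"x":0,"y":0,"z":0,"spin":0},
    {"grip":-1,"x":0,"y":0,"z":0.006,"spin":0},
    {"grip":-1,"x":0,"y":0,"z":0.006,"spin":0},
    {"grip":-1,"x":0,"y":0,"z":0.006,"spin":0}
  ]
}}

```text
clock: 51.78
position: [657.1, 225.9, 100.9]
tool_rot: [[0.018, 0.004, -1.0], [1.0, 0.001, 0.018], [0.001, -1.0, -0.003]]
wrist_force: [0.7, -0.4, -0.4]
grip_width: 0.0
```

Request:
{"op": "apply_moves", "data": {
  "series": [
    {"grip":-1,"x":0,"y":0,"z":0.006,"spin":0},
    {"grip":-1,"x":0,"y":0,"z":0.006,"spin":0},
    {"grip":-1,"x":0,"y":0,"z":0.006,"spin":0},
    {"grip":-1,"x":0,"y":0,"z":0.006,"spin":0},
    {"grip":-1,"x":-0.001,"y":0,"z":0.006,"spin":0}
  ]
}}

```text
clock: 52.2
position: [626.2, 225.8, 99.0]
tool_rot: [[0.017, 0.001, -1.0], [1.0, 0.001, 0.017], [0.001, -1.0, -0.001]]
wrist_force: [1.1, 1.6, 0.7]
grip_width: 0.1
```

Request:
{"op": "apply_moves", "data": {
  "series": [
    {"grip":-1,"x":-0.002,"y":0,"z":0.005,"spin":0},
    {"grip":-1,"x":-0.002,"y":0,"z":0.005,"spin":0},
    {"grip":-1,"x":-0.002,"y":0,"z":0.005,"spin":0}
  ]
}}

```text
clock: 52.45
position: [610.4, 219.1, 98.2]
tool_rot: [[0.017, -0.0, -1.0], [1.0, -0.0, 0.017], [-0.0, -1.0, 0.0]]
wrist_force: [1.7, 1.8, -0.0]
grip_width: -0.2
```

Request:
{"op": "apply_moves", "data": {
  "series": [
    {"grip":-1,"x":-0.002,"y":0,"z":0.004,"spin":0},
    {"grip":-1,"x":-0.002,"y":0,"z":0.004,"spin":0},
    {"grip":-1,"x":-0.001,"y":0,"z":0.003,"spin":0}
  ]
}}

```text
clock: 52.7
position: [599.6, 213.5, 98.2]
tool_rot: [[0.018, -0.0, -1.0], [1.0, -0.001, 0.018], [-0.001, -1.0, 0.0]]
wrist_force: [3.6, -0.3, -1.7]
grip_width: -0.1
```

Request:
{"op": "apply_moves", "data": {
  "series": [
    {"grip":-1,"x":0,"y":0,"z":0.002,"spin":0},
    {"grip":-1,"x":0,"y":0,"z":0.002,"spin":0}
  ]
}}

```text
clock: 52.87
position: [597.4, 212.3, 98.3]
tool_rot: [[0.018, 0.003, -1.0], [1.0, -0.002, 0.018], [-0.002, -1.0, -0.003]]
wrist_force: [5.8, -2.8, -3.3]
grip_width: 0.4
```

Request:
{"op": "apply_moves", "data": {
  "series": [
    {"grip":-1,"x":0,"y":0,"z":0.002,"spin":0},
    {"grip":-1,"x":0,"y":0,"z":0.001,"spin":0}
  ]
}}

```text
clock: 53.03
position: [595.8, 211.4, 98.5]
tool_rot: [[0.019, 0.005, -1.0], [1.0, -0.003, 0.019], [-0.003, -1.0, -0.005]]
wrist_force: [7.4, -4.8, -4.0]
grip_width: -0.0
```

Request:
{"op": "apply_moves", "data": {
  "series": [
    {"grip":-1,"x":0,"y":0,"z":0.002,"spin":0},
    {"grip":-1,"x":0,"y":0,"z":0.001,"spin":0}
  ]
}}

```text
clock: 53.2
position: [594.7, 210.9, 98.7]
tool_rot: [[0.02, 0.009, -1.0], [1.0, -0.003, 0.02], [-0.003, -1.0, -0.009]]
wrist_force: [10.0, -4.8, -7.0]
grip_width: 0.0
```

Request:
{"op": "apply_moves", "data": {
  "series": [
    {"grip":-1,"x":0,"y":0,"z":0.002,"spin":0},
    {"grip":-1,"x":0,"y":0,"z":0.001,"spin":0}
  ]
}}

```text
clock: 53.37
position: [594.7, 210.9, 98.9]
tool_rot: [[0.02, 0.015, -1.0], [1.0, -0.003, 0.02], [-0.002, -1.0, -0.015]]
wrist_force: [14.4, -4.9, -11.3]
grip_width: 0.3
```

Request:
{"op": "apply_moves", "data": {
  "series": [
    {"grip":-1,"x":0,"y":0,"z":-0.015,"spin":0},
    {"grip":-1,"x":0,"y":0,"z":-0.02,"spin":0},
    {"grip":-1,"x":0,"y":-0.03,"z":0,"spin":0},
    {"grip":-1,"x":0,"y":-0.04,"z":0,"spin":0},
    {"grip":-1,"x":0,"y":-0.04,"z":0,"spin":0},
    {"grip":-1,"x":-0.02,"y":-0.02,"z":0.02,"spin":0},
    {"grip":-1,"x":-0.03,"y":-0.02,"z":0.03,"spin":0},
    {"grip":-1,"x":-0.035,"y":0,"z":0.02,"spin":0},
    {"grip":-1,"x":-0.035,"y":0,"z":0,"spin":0},
    {"grip":-1,"x":-0.035,"y":0,"z":0,"spin":0},
    {"grip":-1,"x":0,"y":0,"z":0,"spin":0},
    {"grip":-1,"x":0,"y":0,"z":0,"spin":0},
    {"grip":-1,"x":0,"y":0,"z":0,"spin":0}
  ]
}}

```text
clock: 54.45
position: [551.9, 64.1, 245.9]
tool_rot: [[0.018, -0.002, -1.0], [1.0, 0.001, 0.018], [0.001, -1.0, 0.002]]
wrist_force: [-0.0, 0.6, -0.0]
grip_width: 0.4
```

```bash
python3 z.py l1 0 420 0 560; python3 z.py l1s 170 350 200 370 scene
```

```text
t 54.45 pos [551.9  64.1 245.9] F [-0.   0.6 -0. ] w 0.4 xax [0.018 1.    0.001]
scale 1.4285714285714286
t 54.5 pos [552.2  65.1 245.8] F [ 0.1  0.8 -0.5] w -0.0 xax [0.016 1.    0.001]
scale 3.3333333333333335
```

View pics/l1.png

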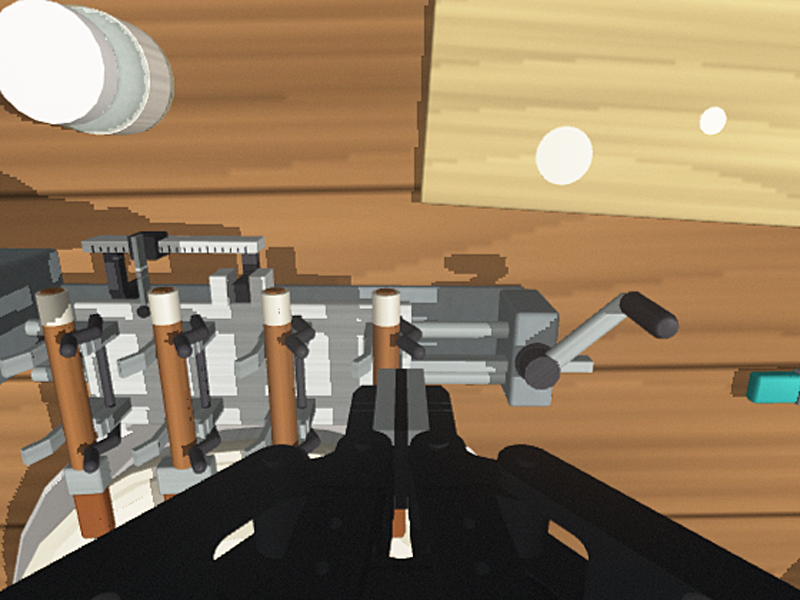

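View pics/l1s.png

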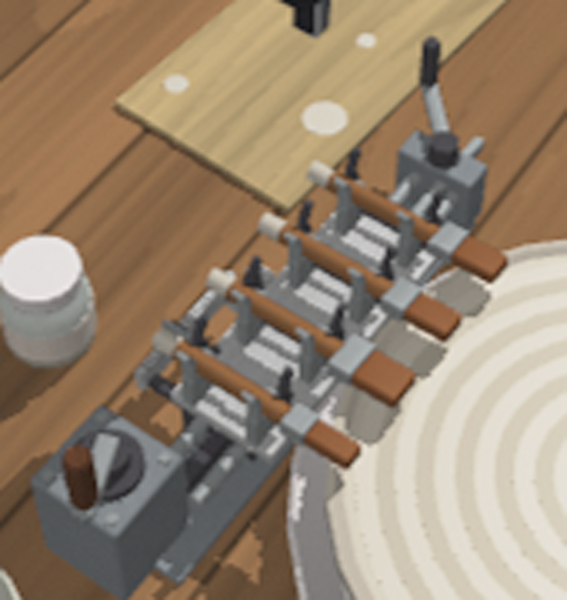

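```bash
python3 - <<'E'
import cv2,numpy as np
a=cv2.imread("pics/e4sraw.png"); b=cv2.imread("pics/l1sraw.png"); d=cv2.imread("pics/a2sraw.png")
r=(slice(175,240),slice(310,365))
o=np.hstack([cv2.resize(x[r],None,fx=4.8,fy=4.8,interpolation=cv2.INTER_CUBIC) for x in (d,a,b)])
cv2.imwrite("pics/cmp.png",o)
E
```

```text
(no output)
```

View pics/cmp.png

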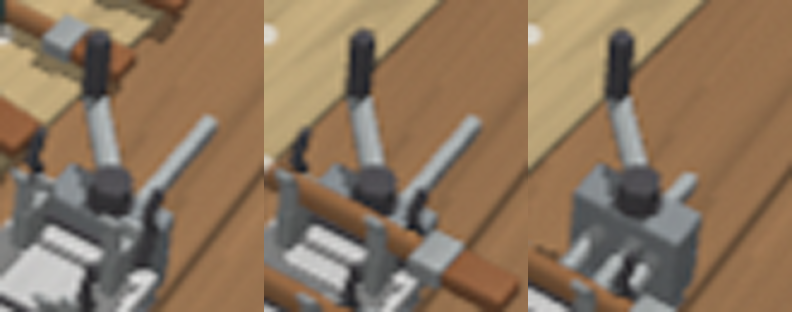

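Request:
{"op": "apply_moves", "data": {
  "series": [
    {"grip":0,"x":-0.034,"y":0.009,"z":-0.003,"spin":0},
    {"grip":0,"x":-0.034,"y":0.009,"z":-0.003,"spin":0},
    {"grip":0,"x":-0.034,"y":0.009,"z":-0.003,"spin":0},
    {"grip":0,"x":-0.034,"y":0.009,"z":-0.003,"spin":0},
    {"grip":0,"x":-0.034,"y":0.009,"z":0,"spin":0},
    {"grip":0,"x":0,"y":0,"z":0,"spin":0},
    {"grip":0,"x":0,"y":0,"z":0,"spin":0},
    {"grip":0,"x":0,"y":0,"z":0,"spin":0},
    {"grip":0,"x":0,"y":0,"z":0,"spin":0}
  ]
}}

```text
clock: 55.3
position: [562.5, -103.7, 201.2]
tool_rot: [[0.013, 0.0, -1.0], [1.0, 0.001, 0.013], [0.001, -1.0, -0.0]]
wrist_force: [-0.1, -0.4, -0.0]
grip_width: 42.7
```

```bash
python3 z.py m1 145 235 225 345; python3 z.py m1t 150 230 200 420 top
```

```text
t 55.3 pos [ 562.5 -103.7  201.2] F [-0.1 -0.4 -0. ] w 42.7 xax [0.013 1.    0.001]
scale 6.666666666666667
t 55.35 pos [ 562.4 -103.7  201.3] F [-0.1  0.5 -0.4] w 42.4 xax [0.013 1.    0.001]
scale 3.6363636363636362
```

View pics/m1.png

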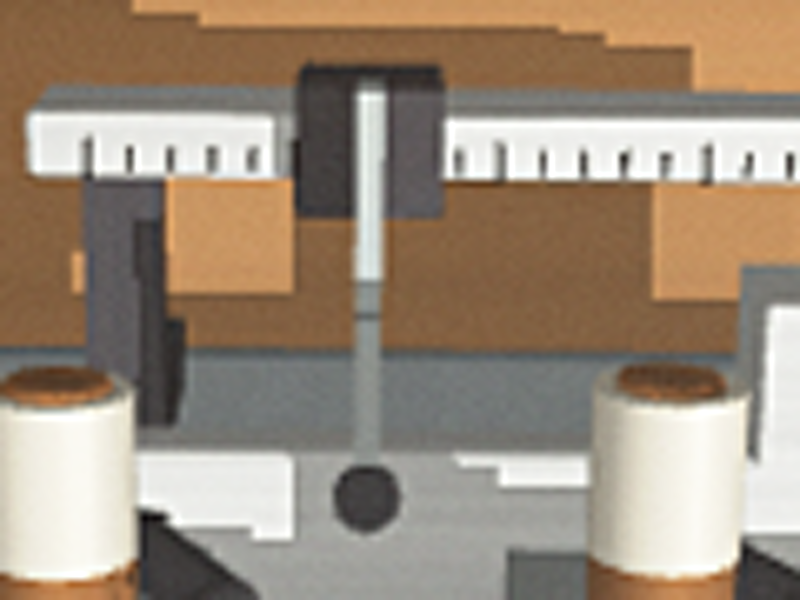

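View pics/m1t.png

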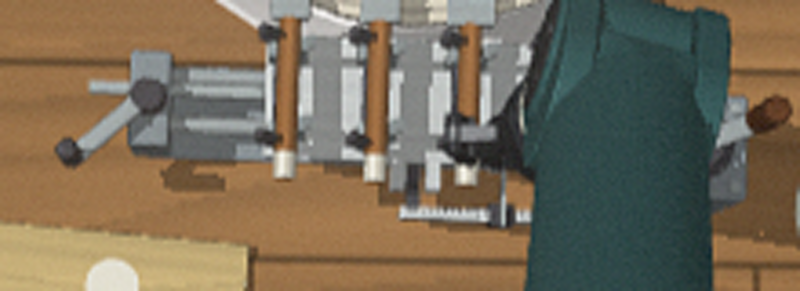

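```bash
python3 - <<'E'
import cv2
a=cv2.imread("pics/m1raw.png")[160:230,320:410]; cv2.imwrite("pics/m2.png",cv2.resize(a,None,fx=7,fy=7,interpolation=cv2.INTER_CUBIC))
E
```

```text
(no output)
```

View pics/m2.png

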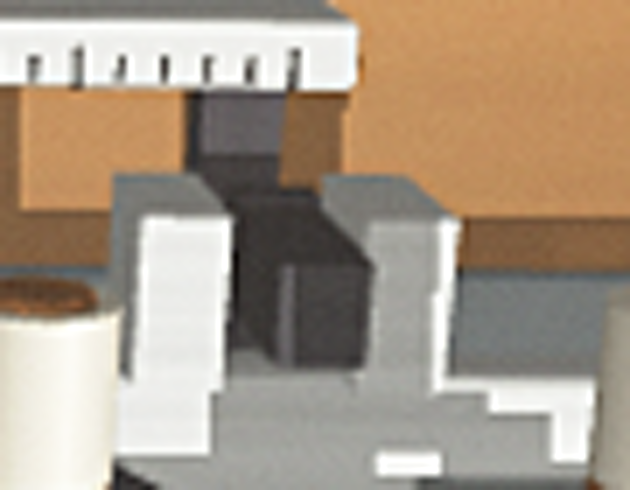

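Request:
{"op": "apply_moves", "data": {
  "series": [
    {"grip":0,"x":0,"y":-0.03,"z":0.02,"spin":0},
    {"grip":0,"x":0.03,"y":-0.03,"z":0.02,"spin":0},
    {"grip":0,"x":0.03,"y":-0.02,"z":0.02,"spin":0},
    {"grip":0,"x":0.03,"y":0,"z":0,"spin":0},
    {"grip":0,"x":0,"y":0,"z":0,"spin":0},
    {"grip":0,"x":0,"y":0,"z":0,"spin":0},
    {"grip":0,"x":0,"y":0,"z":0,"spin":0},
    {"grip":0,"x":0,"y":0,"z":0,"spin":0},
    {"grip":0,"x":0,"y":0,"z":0,"spin":0}
  ]
}}

```text
clock: 56.15
position: [505.6, -19.7, 277.5]
tool_rot: [[0.019, -0.001, -1.0], [1.0, -0.001, 0.019], [-0.001, -1.0, 0.001]]
wrist_force: [0.1, -0.3, 0.1]
grip_width: 42.6
```

```bash
python3 z.py n1 0 420 0 560; python3 z.py n1t 120 300 60 480 top
```

```text
t 56.15 pos [505.6 -19.7 277.5] F [ 0.1 -0.3  0.1] w 42.6 xax [ 0.019  1.    -0.001]
scale 1.4285714285714286
t 56.2 pos [505.6 -19.8 277.5] F [1.  0.2 1.5] w 42.6 xax [ 0.019  1.    -0.001]
scale 1.9047619047619047
```

View pics/n1.png

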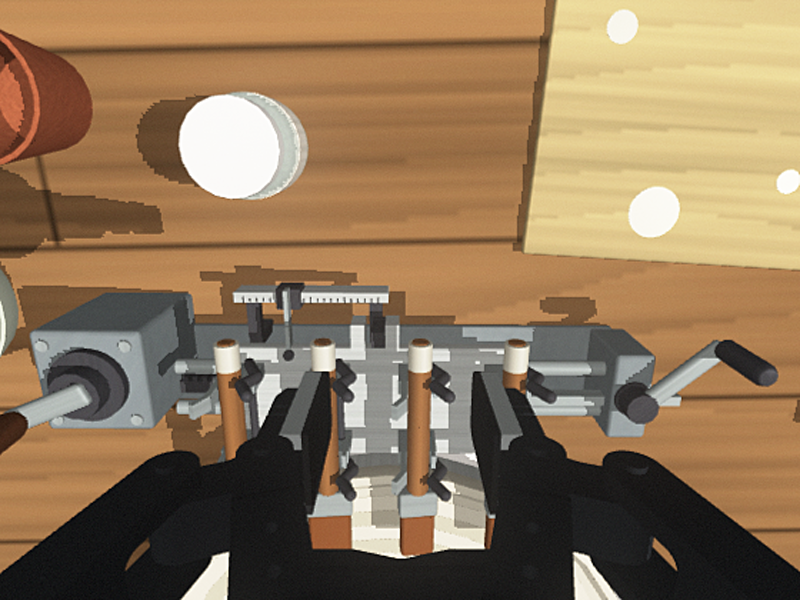

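View pics/n1t.png

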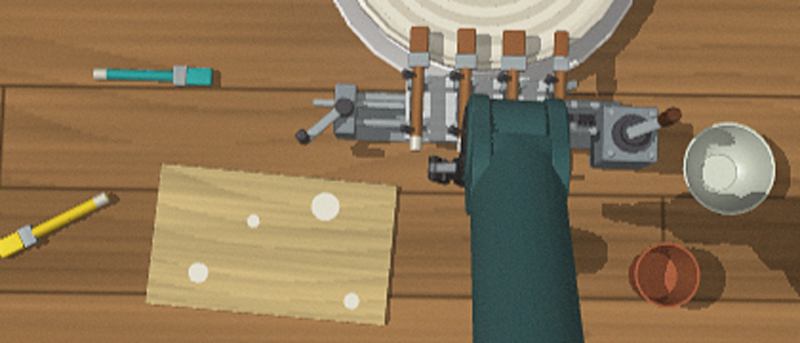

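```bash
python3 -c "
from h import *
st(); print(robot.close_job())"
```

```text
t 56.25 pos [505.6 -19.7 277.5] F [-0.4 -0.6  0.1] w 42.5 xax [ 0.019  1.    -0.   ]
the job is handed in; nothing more can be done
None
```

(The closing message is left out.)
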